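Charge the burnout oven with the toppled casting flasks

ROBOT

A 6-joint arm with a two-finger parallel gripper is mounted at the origin on a cart in front of the work surface, level with it; the furniture and walls round the work are solid. World frame = base frame: x ahead of the robot, y to its left, z up, the work surface at z = 0. Lengths are in m, angles in rad, forces in N, time in s.
With the tool pointing down it reaches from about 0.25 to 0.775 m from the base axis. Payload 4 kg.
Tool frame: the origin (TCP) lies at the centre of the arm's flange, where the gripper is bolted on; the fingertips stand ahead of it and the grasp point (between the pads) lies 180 mm ahead of it (robot.tcp_to_tips is the z of the fingertips in the tool frame, in m); z points along the fingers, y is the direction in which the jaws open and shut (so a half turn about z gives the same grasp; the last joint's range is limited). The gripper opens to 94 mm and grips with 3 to 60 N. Pads are 16 mm wide; open, the fingers measure 119 mm over their backs; the gripper's body (75 mm by 177 mm) begins 78 mm behind the grasp point.
Start: joints at [-1.425, 0.087, 1.371, -0, 1.684, -0.103], TCP at [0.135, -0.533, 0.405] pointing down, gripper open.
Joint ranges: [-3.1, 3.1], [-0.76, 2.03], [0.27, 2.55], [-1.08, 4.22], [0.17, 2.65], [-2.57, 2.57]. Speed limits (rad/s): [2.79, 2.79, 3.14, 3.14, 3.14, 3.14].

INTERFACE

Orientations are given as [roll, pitch, yaw] about the fixed x, y, z axes, in that order (R = Rz(yaw) Ry(pitch) Rx(roll)).
In Python, from bench import robot gives the robot as it stands.
- The arm moves only by the tool move_arm, never from a script. Its argument "increments" is a list that holds one entry, the list of rows, each a list of 7 numbers: the opening, from 0 (shut) to 1 (fully open), then the shift along the tool's x, y, z as a fraction of full scale, then the turn, a rotation vector about the tool's x, y, z as a fraction of full scale. In form: [[[jaw, dx, dy, dz, rx, ry, rz], ...]]. A call has 1 to 8 rows; each row is the pose to reach, as a shift and turn from the pose commanded when the call began, along the tool's axes at that moment; what a row does not reach only later rows make up. Full scale, the value 1, is 0.1 m for a shift and pi/2 rad for a turn. A row lasts 1/12 s, in which the tool goes at most 41.7 mm and 7.16 degrees, less where a joint would pass 70% of its speed; a pose out of reach is approached as far as the arm can. A call with a number of a shift or a turn outside -1 to 1 is refused whole. A call with a gripper value outside its range is refused whole. The fingers move at their own pace and stop on an object; the grip force is fixed at half the most. Time passes only in rows, so rows that repeat a pose let the fingers close. It gives the time, the measured TCP pose, the force and the opening at its end, in the units of the state.
- robot.get_obs(): the state, without advancing time (a new reading comes with each control period).
- robot.snapshot(name): name is "side" or "top"; returns (picture, depth): 384x512x3 uint8, red, green, blue; 384x512 float32, m along the optical axis (not along the pixel's ray), 0 where there is no reading.
- robot.camera_params(name): a dict with "mtx" (3x3 intrinsics, pixels), "R" (3x3) and "t" (3): a world point X has camera coordinates R X + t. Camera axes: x right, y down, z forward; pixel columns grow to the right and rows downward; lengths in m; the calibration is good to about 2 mm. A picture is of the moment at which its call begins. camera_params takes no time and is no camera call.
- robot.close_job(): hands the job in, once; it reports no verdict.
The state is a dict: "time": time; "joint_positions": joint angles; "qvel": joint speeds; "joint_torque": joint torques, N m; "tool_pos": TCP position; "ee_rot": TCP orientation; "wrist_force": force on the tool from outside, world axes, zero at the start; "wrist_torque": the same for the moment, N m; "width": finger opening in m.
Only numpy, scipy, OpenCV 4.12 (cv2) and the standard library are available. Lean on these libraries where they do the work, as an engineer would, in place of code of your own. Each camera call takes 0.05 s, during which the arm holds its last target.

TASK

Stand every toppled casting flask upright on its foot in the charging tray, and undo both hold-down screws beside the tray fully (one has a reverse thread, but nobody remembers which: try gently both ways and feel). Then, holding the loose grip sleeve, turn the crank clockwise until the tray has gone fully home into the oven with the flasks still standing in it; do not push the tray along by hand, and leave the other things on the bench where they are.

Things in the scene. Friction and masses are not known exactly. Their poses are not given: they have to be found in the camera images.
- flask_1: casting flask: steel can 40 mm in diameter, 60 mm high over all, on a square foot plate 46 x 46 x 6 mm, about 160 g; the other end is white plaster with a small dark hole. Origin: middle of the can, 30 mm above the foot's underside; z axis along the can from foot to plaster end (level while it lies toppled, up when it stands). Absent (None) in some starts.
- flask_2: casting flask: steel can 40 mm in diameter, 60 mm high over all, on a square foot plate 46 x 46 x 6 mm, about 160 g; the other end is white plaster with a small dark hole. Origin: middle of the can, 30 mm above the foot's underside; z axis along the can from foot to plaster end (level while it lies toppled, up when it stands). Absent (None) in some starts.
- flask_3: casting flask: steel can 40 mm in diameter, 60 mm high over all, on a square foot plate 46 x 46 x 6 mm, about 160 g; the other end is white plaster with a small dark hole. Origin: middle of the can, 30 mm above the foot's underside; z axis along the can from foot to plaster end (level while it lies toppled, up when it stands). Absent (None) in some starts.
- tray_floor (a point): centre of the inner floor of the steel charging tray, 24 mm above the worktop. y axis: the way the tray travels into the oven; x: across it, to the crank's side; z up. Floor 82 (x) x 170 (y) mm, rim 18 mm high; takes three flasks in a row along y, 55 mm apart. The oven is a white hood 125 mm high whose mouth is 115 mm along y from here at the start.
- tray (a joint): how far the tray has gone in: 0 = out (start), 0.206 m = fully home against its stop. The crank's rack drives it, 82 mm a turn; it stays where it is left.
- knob_a (a joint): screw hold-down beside the tray (bar knob on a blue block): angle undone in rad; about 0 = tight against a hard stop, 2.6 = fully undone. One of the two screws has a reverse thread; which one, so whether this one undoes clockwise or anticlockwise, cannot be seen. Stiff (0.05 N m), rises 3.5 mm a rad, frees the tray from 1.8 rad, stays where left.
- knob_b (a joint): screw hold-down beside the tray (bar knob on a blue block): angle undone in rad; about 0 = tight against a hard stop, 2.6 = fully undone. One of the two screws has a reverse thread; which one, so whether this one undoes clockwise or anticlockwise, cannot be seen. Stiff (0.05 N m), rises 3.5 mm a rad, frees the tray from 1.8 rad, stays where left.
- knob_a_grip (a point): middle of this screw's black bar knob (bar 48 mm long, 12 thick, 24 tall), 12 mm below the bar's top and about 74 mm above the worktop when tight; x axis along the bar, z up, on the screw's axis. Fingers close across x.
- knob_b_grip (a point): middle of this screw's black bar knob (bar 48 mm long, 12 thick, 24 tall), 12 mm below the bar's top and about 74 mm above the worktop when tight; x axis along the bar, z up, on the screw's axis. Fingers close across x.
- sleeve_grip (a point): grip point of the crank handle's black sleeve, an upright cylinder 22 mm in diameter and 56 mm high that spins freely on its pin; the point lies 30 mm above its lower end, some 162 mm above the worktop. Above the sleeve is only the 3 mm end of the pin.
- crank_axis (a point): point on the crank's upright axis, level with the lower end of the sleeve; z up. The sleeve circles it at a radius of 45 mm; clockwise seen from above takes the tray in, 2.5 turns for the whole way, about 5 to 6 N at the sleeve.
- sanding_stick: bystander: brown sanding stick, 23 x 200 x 10 mm, lying; origin under its centre
- powder_jar: bystander: white plastic jar, 60 mm in diameter, 119 mm high; origin under its centre
- flux_cup: bystander: small dark cup, 28 mm in diameter, 17 mm high; origin under its centre
- brass_ingot: bystander: brass stick 9 x 48 x 8 mm; origin under its centre
- ring_clamp: bystander: wooden ring clamp 22 x 120 x 22 mm, lying; origin under its centre
- tweezers: bystander: tweezers with red grip, 19 x 150 x 9 mm, lying; origin under its centre
- magnifier_lamp: fixed bench lamp, in the way of low moves: its cream-coloured head reaches from about 30 to 285 mm nearer the robot (-x) than this origin, 85 mm to either side in y, 77 to 200 mm above the worktop
- beaker_a: fixed glass beaker behind the flasks, about 80 mm in diameter, 89 mm high; origin under its centre
- beaker_b: fixed glass beaker behind the flasks, about 64 mm in diameter, 64 mm high; origin under its centre

How it is judged:
By the outcome, as a careful person would: the job done as asked, in the order asked, and still so for the second after the job is handed in, with the robot touching nothing.
Of flask_1, flask_2, flask_3 only 2 to 3 are there at a start; the rules pass over those that are not, and their reading is None.
At some moment in a run one of flask_1, flask_2, flask_3 may be knocked a few centimetres aside while the robot is not near it.
Once in a run the grip may slacken for a moment while it holds something.
It also fails if it takes over 210 s, if anything falls off the work surface, if the arm or the gripper's body presses on something with over 40 N, if the wrist force passes 120 N, or if a joint passes its speed limit or range.

## Working session

There is one attempt and no reset: what is moved stays moved. The work goes in short steps, Python scripts to look and compute and a tool call to move; the robot and the scene stay as the last step left them, time stands still between calls to the robot, and variables do not carry over. Pictures are saved under pics/ and viewed, and the job is handed in when it is done.

Besides the shell and the picture viewer there is one more tool, called by a JSON object that holds its "method" and its "body". move_arm: Moves the arm, as the interface text tells. Its arguments: {"type":"object","properties":{"increments":{"type":"array","items":{"type":"array","items":{"type":"array","items":{"type":"number","minimum":-1,"maximum":1}}}}},"required":["increments"]}

```bash
ls; mkdir -p pics
cat > h.py <<'E'
import numpy as np, cv2
from scipy.spatial.transform import Rotation as Ro
from bench import robot
def snap(n,tag):
    p,d=robot.snapshot(n); cv2.imwrite(f'pics/{tag}.png',p[:,:,::-1]); np.save(f'pics/{tag}.npy',d); return p,d
def px2w(n,d,u,v):
    c=robot.camera_params(n);z=d[int(round(v)),int(round(u))]
    X=np.linalg.inv(c['mtx'])@np.array([u,v,1.])*z
    return np.array(c['R']).T@(X-np.array(c['t']))
def cloud(n,d):
    c=robot.camera_params(n);v,u=np.mgrid[:384,:512]
    X=np.stack([u,v,np.ones_like(u)],-1)@np.linalg.inv(c['mtx']).T*d[...,None]
    return (X-np.array(c['t']))@np.array(c['R'])
def plane(n,u,v,z):
    c=robot.camera_params(n);R=np.array(c['R']);r=R.T@np.linalg.inv(c['mtx'])@np.array([u,v,1.]);o=-R.T@np.array(c['t'])
    return o+r*(z-o[2])/r[2]
def w2px(n,X):
    c=robot.camera_params(n);q=np.array(c['mtx'])@(np.array(c['R'])@np.array(X)+np.array(c['t']));return q[:2]/q[2]
E
python3 - <<'E'
from h import *
np.set_printoptions(precision=3,suppress=True)
for n in('top','side'):
    c=robot.camera_params(n);print(n,c)
    p,d=snap(n,n+'0'); cv2.imwrite(f'pics/{n}0b.png',cv2.resize(p[:,:,::-1],(800,600),interpolation=cv2.INTER_CUBIC))
print(robot.get_obs(),robot.tcp_to_tips)
E
```

```text
pics
top {'mtx': array([[379.638,   0.   , 249.343],
       [  0.   , 379.638, 183.801],
       [  0.   ,   0.   ,   1.   ]]), 'R': array([[-0.009, -1.   ,  0.001],
       [-0.99 ,  0.009, -0.14 ],
       [ 0.14 , -0.002, -0.99 ]]), 't': array([-0.125,  0.623,  1.102])}
side {'mtx': array([[444.002,   0.   , 258.029],
       [  0.   , 444.002, 196.465],
       [  0.   ,   0.   ,   1.   ]]), 'R': array([[ 0.877, -0.48 ,  0.019],
       [-0.168, -0.344, -0.924],
       [ 0.45 ,  0.807, -0.382]]), 't': array([-0.606,  0.17 ,  1.285])}
{'time': 0.1, 'joint_positions': array([-1.425,  0.088,  1.372, -0.   ,  1.684, -0.103]), 'qvel': array([-0.001, -0.002, -0.002, -0.   , -0.002,  0.   ]), 'joint_torque': array([  0.002, -34.125, -30.33 ,   0.072,   0.03 ,  -0.   ]), 'tool_pos': array([ 0.135, -0.533,  0.404]), 'ee_rot': array([-3.14 , -0.   ,  0.249]), 'wrist_force': array([-0.091, -0.295,  0.191]), 'wrist_torque': array([-0.02 , -0.009, -0.061]), 'width': 0.09386907454809165} 0.1992
```

View pics/top0b.png

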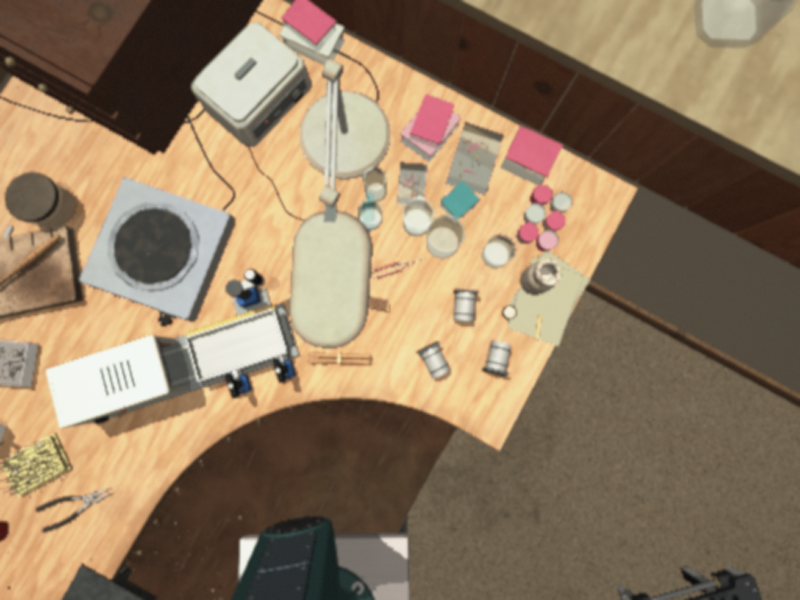

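View pics/side0b.png

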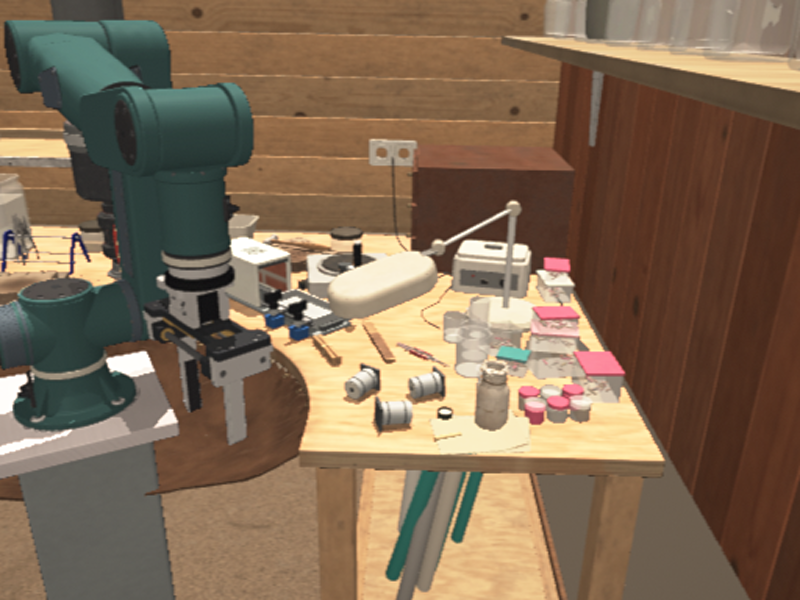

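Top view: three toppled flasks near (465,305), (433,360) and (497,358); tray at (240,345); knobs at (238,383) and (284,370); crank at about (245,287). Next I'll enlarge these areas.

Run:
```python
import cv2
p=cv2.imread('pics/top0.png')
cv2.imwrite('pics/c1.png',cv2.resize(p[160:270,90:220],(780,660)[:2],interpolation=cv2.INTER_CUBIC)[:600])
cv2.imwrite('pics/c2.png',cv2.resize(p[175:250,255:355],(800,600),interpolation=cv2.INTER_CUBIC))
```

```text
(no output)
```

View pics/c1.png

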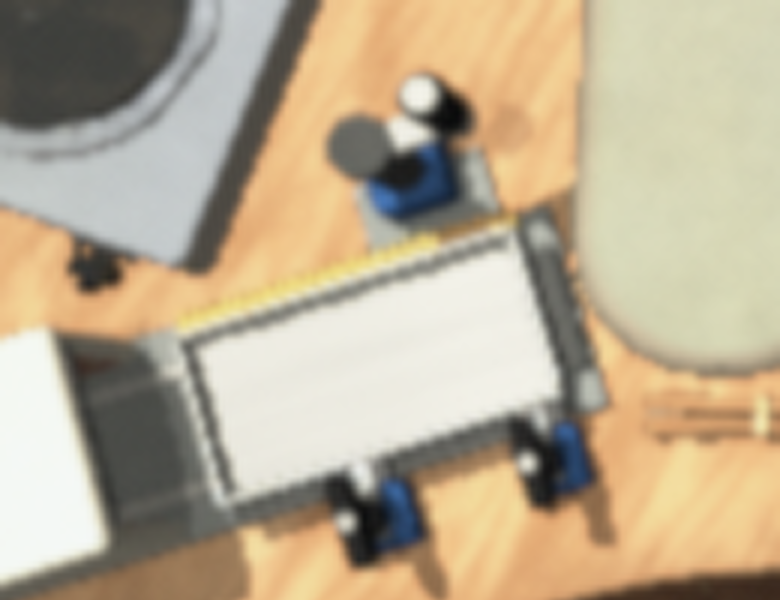

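View pics/c2.png

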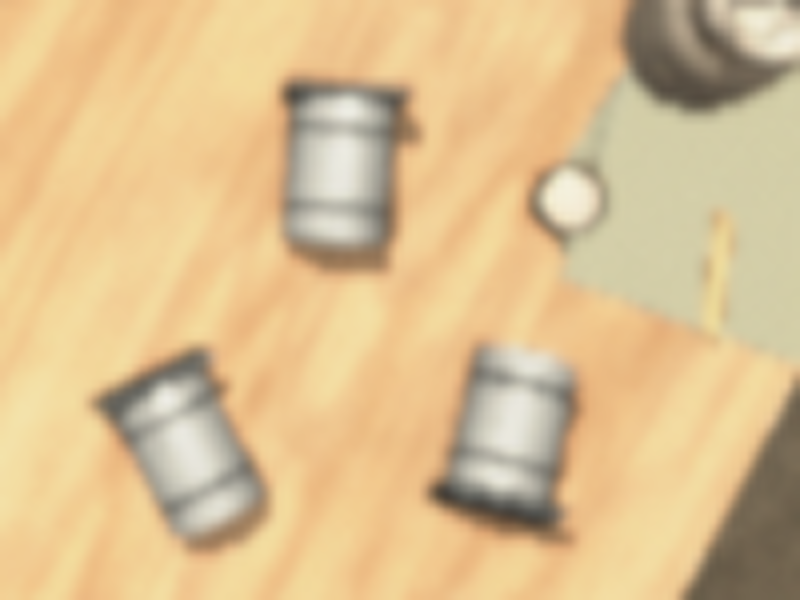

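```bash
python3 - <<'E'
from h import *
np.set_printoptions(precision=3,suppress=True,linewidth=150)
c=robot.camera_params('top');print('cam',-np.array(c['R']).T@c['t'])
c=robot.camera_params('side');print('cam',-np.array(c['R']).T@c['t'])
d=np.load('pics/top0.npy');P=cloud('top',d)
def show(u0,v0,k,s):
    for nm,u,v in s:
        U=u0+u/k;V=v0+v/k;print(nm,round(U),round(V),P[int(round(V)),int(round(U))])
show(90,160,6,[('greydisk',357,147),('white',420,95),('wb',408,130),('black',455,110),('blue',415,185),('knob1 hub',345,520),('k1 top',340,480),('k1bot',362,555),('k1blue',400,515),('k2 hub',527,465),('k2t',520,430),('k2b',540,500),('floor',380,360),
 ('c1',190,340),('c2',505,235),('c3',560,400),('c4',235,495),('rimyellow',300,285)])
show(255,175,8,[('f1',340,165),('f2',190,450),('f3',513,430)])
print((P[170:200,145:172,2]*1000).astype(int))
E
python3 - <<'E'
import cv2
p=cv2.imread('pics/side0.png')
cv2.imwrite('pics/c3.png',cv2.resize(p[140:220,130:237],(800,600),interpolation=cv2.INTER_CUBIC))
E
```

```text
cam [ 0.462 -0.128  1.178]
cam [-0.018 -1.269  0.66 ]
greydisk 150 184 [0.612 0.148 0.126]
white 160 176 [0.624 0.105 0.191]
wb 158 182 [0.617 0.125 0.131]
black 166 178 [0.623 0.096 0.163]
blue 159 191 [0.602 0.141 0.046]
knob1 hub 148 247 [0.437 0.159 0.087]
k1 top 147 240 [0.457 0.164 0.08 ]
k1bot 150 252 [0.423 0.154 0.084]
k1blue 157 246 [0.438 0.148 0.027]
k2 hub 178 238 [0.462 0.075 0.082]
k2t 177 232 [0.479 0.078 0.082]
k2b 180 243 [0.447 0.069 0.084]
floor 153 220 [0.516 0.164 0.019]
c1 122 217 [0.526 0.258 0.02 ]
c2 174 199 [0.579 0.1   0.026]
c3 183 227 [0.494 0.07  0.035]
c4 129 242 [0.451 0.228 0.041]
rimyellow 140 208 [0.551 0.198 0.043]
f1 298 196 [ 0.462 -0.128  1.178]
f2 279 231 [ 0.479 -0.217  0.042]
f3 319 229 [ 0.484 -0.336  0.042]
[[  -2   -2   -2    1    1   -1    0   -1   -4    0    0    0    3   -3   -1    0   -2    0   -3   -4   -1   -2   -2   -2    1   -2    0]
 [   3   -3    2    1    0    0   -3    0    0    0    1    0    0    0   -1   -1   -2    0   -3    1   -1    0    3    2    1    1    2]
 [  -3    2   -1    0   -2    3   -2    0    2   -1    2    5 
[... 3102 characters left out ...]
  4    8]
 [  -1   -2    0   -2   -2    4    8    7   41   38 1178   34   26   24   24   15    5    9    7    9    5    4    6    8    4    5   25]
 [   0    0    0    4    0    8    9    1    6    6   25   18   13    7    8    4   12    8    9   12    7    7   24    5   26   22   29]
 [  -3   -1    0    0    0    0   10   10    7    3    6    4    8    9    6    4    9    3    6   23   25    7   20   27   24   25   25]
 [   0   -3   -3   -4   -2   -3    7    8    8    7    5    8    5    9    5    7    8   27   17   27   28   24   24   21   22   27   42]
 [   0   -1   -1    0   -3    0    5   11   10   11    7    5    6    6    8   31    8   25   26   23   22   21   31   43   39   39   43]]
```

View pics/c3.png

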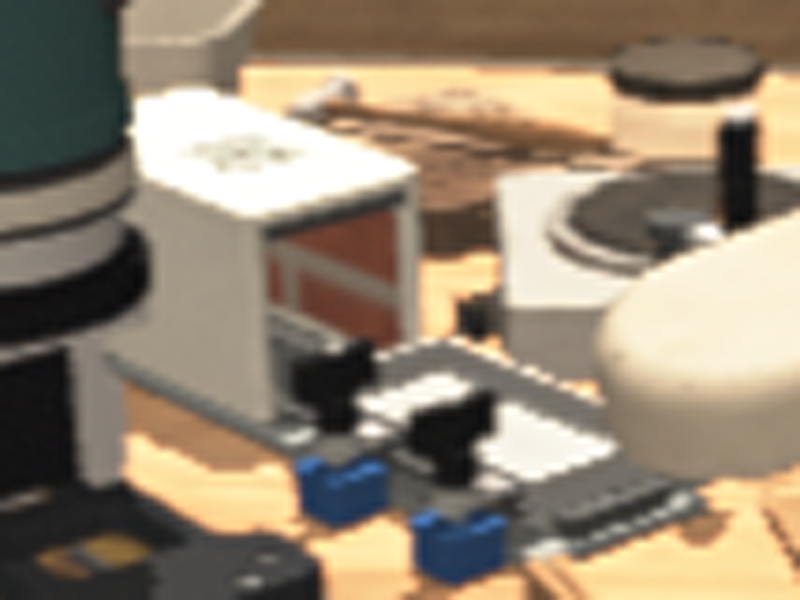

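Run:
```python
from h import *
np.set_printoptions(precision=4,suppress=True,linewidth=150)
d=np.load('pics/top0.npy');P=cloud('top',d);img=cv2.imread('pics/top0.png')
ok=(d>0.1)
Z=P[...,2]
def reg(u0,u1,v0,v1,z0,z1):
    m=np.zeros_like(ok);m[v0:v1,u0:u1]=1;m&=ok&(Z>z0)&(Z<z1);return P[m]
s=reg(145,172,165,182,.18,.2);print('sleeve top',s[:,:2].min(0),s[:,:2].max(0),(s[:,:2].min(0)+s[:,:2].max(0))/2,s.mean(0))
s=reg(143,158,178,190,.12,.135);(c,r)=cv2.minEnclosingCircle(s[:,:2].astype(np.float32));print('disc',c,r)
for nm,b in(('k1',(142,160,236,256)),('k2',(172,190,228,248))):
    s=reg(*b,.072,.1);q=cv2.minAreaRect((s[:,:2]*1000).astype(np.float32));print(nm,q,s[:,2].max(),np.median(s[:,2]),len(s))
for nm,b in(('f1',(285,312,180,212)),('f2',(262,295,215,246)),('f3',(305,332,212,245))):
    s=reg(*b,.012,.06);q=cv2.minAreaRect((s[:,:2]*1000).astype(np.float32));print(nm,q,s[:,2].max(),len(s))
s=reg(180,245,130,225,.06,.3);print('lamp',s.min(0),s.max(0))
# floor via white color
for nm,uv in(('c1',(205,350)),('c2',(507,247)),('c3',(562,398)),('c4',(238,492))):
    u=90+uv[0]/6-.5+1/12;v=160+uv[1]/6-.5+1/12
    print(nm,plane('top',u,v,.024)[:2],plane('top',u,v,.042)[:2])
hood=reg(28,110,210,280,.11,.14);print('hood',cv2.minAreaRect((hood[:,:2]*1000).astype(np.float32)),np.median(hood[:,2]))
```

```text
sleeve top [0.6163 0.0956] [0.636  0.1181] [0.6262 0.1069] [0.6256 0.1052 0.1882]
disc (0.615253210067749, 0.14541146159172058) 0.019762767478823662
k1 ((438.5304260253906, 161.67184448242188), (47.11656188964844, 13.342671394348145), 19.60953140258789) 0.08859999328184545 0.08337378486841558 84
k2 ((465.7792663574219, 75.52598571777344), (45.68294906616211, 11.850571632385254), 17.310876846313477) 0.0870561864234318 0.0829275939650052 77
f1 ((588.6611328125, -275.1717834472656), (45.248252868652344, 59.6081428527832), 84.11248779296875) 0.049452705045853716 269
f2 ((482.5273742675781, -214.0040740966797), (61.01202392578125, 44.74113464355469), 25.716962814331055) 0.04880512443315092 277
f3 ((486.6509094238281, -338.3603210449219), (44.43341827392578, 61.846893310546875), 73.4233627319336) 0.04893311367220392 286
lamp [ 0.5044 -0.1152  0.0602] [0.7842 0.0508 0.2087]
c1 [0.5232 0.2515] [0.5223 0.2456]
c2 [0.5742 0.1   ] [0.5724 0.0964]
c3 [0.4975 0.0708] [0.497  0.0677]
c4 [0.4521 0.2324] [0.4523 0.2267]
hood ((450.3467712402344, 368.75750732421875), (108.77981567382812, 202.1466064453125), 17.782533645629883) 0.12391263803809002
```

```bash
cat >> h.py <<'E'
def Rt(az,alpha,flip=0):
    """tool dir: horizontal azimuth az(deg), alpha deg off vertical-down. flip: half turn about z"""
    a=np.radians(az);al=np.radians(alpha)
    t=np.array([np.cos(a)*np.sin(al),np.sin(a)*np.sin(al),-np.cos(al)])
    x=np.array([np.cos(a)*np.cos(al),np.sin(a)*np.cos(al),np.sin(al)])  # x: leaning fwd/up
    y=np.cross(t,x)
    if flip:x,y=-x,-y
    return np.stack([x,y,t],1)
def rel(g,R,cur=None,L=.18):
    """fractions from current pose to grasp point g with R"""
    if cur is None:
        o=robot.get_obs();p=np.array(o['tool_pos']);R0=Ro.from_euler('xyz',o['ee_rot']).as_matrix()
    else:p,R0=cur
    tp=np.array(g)-L*R[:,2]
    d=R0.T@(tp-p)/.1; r=Ro.from_matrix(R0.T@R).as_rotvec()/(np.pi/2)
    return np.round(np.r_[d,r],3)
def log(o):
    import json
    open('log.jsonl','a').write(json.dumps({k:np.array(o[k]).tolist() for k in('joint_positions','tool_pos','ee_rot')})+'\n')
E
python3 - <<'E'
from h import *
log(robot.get_obs())
for f in (0,1): print(rel([.487,-.338,.15],Rt(165.5,30,f)), rel([.487,-.338,.25],Rt(-14.5,0,f)))
E
```

```text
[ 4.677 -0.589  0.979  0.437  0.11  -1.63 ] [ 3.888e+00 -1.024e+00 -2.610e-01 -1.000e-03  0.000e+00  3.190e-01]
[ 4.677 -0.589  0.979  0.082 -0.326  0.312] [ 3.888e+00 -1.024e+00 -2.610e-01 -0.000e+00 -2.000e-03 -1.681e+00]
```

{"method": "move_arm", "body": {"increments": [[[1,0.5,-0.1,0,0,0,0.06],[1,1,-0.25,0,0,0,0.12],[1,1,-0.25,0,0,0,0.12],[1,1,-0.25,0,0,0,0.12]]]}}

```text
time: 0.43
tool_pos: [0.229, -0.4823, 0.4043]
ee_rot: [-3.14, -0.001, 0.065]
wrist_force: [-0.5, 0.7, -0.3]
width: 0.094
```

{"method": "move_arm", "body": {"increments": [[[1,0.5,-0.1,0,0,0,0.06],[1,1,-0.25,0,0,0,0.12],[1,1,-0.25,0,0,0,0.12],[1,1,-0.25,0,0,0,0.12]]]}}

```text
time: 0.77
tool_pos: [0.3271, -0.4522, 0.4039]
ee_rot: [-3.14, -0.0, -0.123]
wrist_force: [-0.2, 0.1, 0.6]
width: 0.0941
```

Run:
```python
from h import *
o=robot.get_obs();log(o);print(o['time'],o['joint_positions'],o['tool_pos'],o['ee_rot'],o['wrist_force'])
print(rel([.487,-.338,.15],Rt(165.5,30,1)))
```

```text
0.7667 [-1.04655510e+00  1.05753930e-01  1.35212596e+00  1.16909105e-03
  1.68464831e+00  6.47852833e-01] [ 0.32706849 -0.45223408  0.40391379] [-3.14014570e+00 -3.61736596e-04 -1.23479592e-01] [-0.19532021  0.12679256  0.62252311]
[ 2.339 -1.213  0.983  0.021 -0.333  0.081]
```

{"method": "move_arm", "body": {"increments": [[[1,0.4,-0.3,0,0,-0.06,0],[1,0.8,-0.6,0,0,-0.12,0.02],[1,1,-0.6,0,0.01,-0.18,0.04],[1,1,-0.6,0.2,0.02,-0.26,0.06],[1,1,-0.6,0.2,0.02,-0.33,0.08],[1,1,-0.6,0.2,0.02,-0.33,0.08]]]}}

```text
time: 1.27
tool_pos: [0.4318, -0.4074, 0.3808]
ee_rot: [-3.14, 0.528, -0.256]
wrist_force: [0.1, 0.4, -1.1]
width: 0.0941
```

Run:
```python
from h import *
o=robot.get_obs();log(o);print(o['time'],o['joint_positions'],o['tool_pos'],o['ee_rot'],o['wrist_force'])
print(rel([.487,-.338,.15],Rt(165.5,30,1)))
```

```text
1.2667 [-0.78689981  0.34831047  1.14748148 -0.29755501  2.0924416   0.94946033] [ 0.43175108 -0.40740443  0.38084669] [-3.14042135  0.52781121 -0.25553784] [ 0.12444854  0.43163957 -1.13017078]
[ 1.465e+00 -8.130e-01  1.400e-02 -2.000e-03  3.000e-03 -1.000e-03]
```

```bash
cat > kin.py <<'E'
import numpy as np, json
from scipy.spatial.transform import Rotation as Ro
from scipy.optimize import least_squares
def RR(q,s4=1,c6=0):
    return Ro.from_euler('ZYZYZ',[q[0],q[1]+q[2],s4*q[3],q[4],s4*q[5]+c6])
def FK(q,k,s4=1,c6=0):
    a1,d,h,L2,a3,L4,L6,dw=k
    Rz=Ro.from_euler('Z',q[0])
    v=np.array([a1,d,h])+Ro.from_euler('Y',q[1]).apply([0,0,L2])+Ro.from_euler('Y',q[1]+q[2]).apply([a3,0,L4])
    R=RR(q,s4,c6)
    return Rz.apply(v)+R.apply([0,0,L6]),R
LIM=np.array([[-3.1,3.1],[-.76,2.03],[.27,2.55],[-1.08,4.22],[.17,2.65],[-2.57,2.57]])
E
python3 - <<'E'
from kin import *
D=[json.loads(l) for l in open('log.jsonl')]
for s4 in(1,-1):
  for r in D:
    M=RR(r['joint_positions'],s4).inv()*Ro.from_euler('xyz',r['ee_rot'])
    print(s4,M.as_rotvec())
E
```

```text
Traceback (most recent call last):
  File "kin.py", line 5, in RR
    return Ro.from_euler('ZYZYZ',[q[0],q[1]+q[2],s4*q[3],q[4],s4*q[5]+c6])
           ~~~~~~~~~~~~~^^^^^^^^^^^^^^^^^^^^^^^^^^^^^^^^^^^^^^^^^^^^^^^^^^
  File "scipy/spatial/transform/_rotation.pyx", line 1413, in scipy.spatial.transform._rotation.Rotation.from_euler
ValueError: Expected axis specification to be a non-empty string of upto 3 characters, got ZYZYZ
```

```bash
sed -i "s/    return Ro.from_euler('ZYZYZ'.*/    return Ro.from_euler('ZYZ',[q[0],q[1]+q[2],s4*q[3]])*Ro.from_euler('YZ',[q[4],s4*q[5]+c6])/" kin.py
python3 - <<'E'
from kin import *
D=[json.loads(l) for l in open('log.jsonl')]
for s4 in(1,-1):
  for r in D:
    M=RR(r['joint_positions'],s4).inv()*Ro.from_euler('xyz',r['ee_rot'])
    print(s4,M.as_rotvec())
E
```

```text
1 [-1.41799947e-16  5.56361575e-17  1.57079633e+00]
1 [-1.50049031e-16  1.15607600e-16  1.57079633e+00]
1 [-0.00000000e+00  8.01546027e-16  1.57079633e+00]
-1 [ 5.75849260e-05 -5.75849260e-05  1.36462719e+00]
-1 [-2.37658633e-03  2.37658633e-03  2.86623458e+00]
-1 [-0.47704695  0.47704695 -2.44006452]
```

{"method": "move_arm", "body": {"increments": [[[1,0.36,-0.2,0,0,0,0],[1,0.73,-0.4,0,0,0,0],[1,0.73,-0.4,0,0,0,0]]]}}

```text
time: 1.52
tool_pos: [0.5056, -0.3831, 0.3431]
ee_rot: [-3.137, 0.52, -0.25]
wrist_force: [-0.4, 1.3, -1.7]
width: 0.0942
```

Run:
```python
from h import *
o=robot.get_obs();log(o);print(o['joint_positions'],o['tool_pos'],o['ee_rot'],o['wrist_force'])
from kin import *
np.set_printoptions(precision=4,suppress=True)
D=[json.loads(l) for l in open('log.jsonl')]
def f(k): return np.concatenate([FK(r['joint_positions'],[*k,0])[0]-r['tool_pos'] for r in D])
for s in range(3):
    r=least_squares(f,np.random.rand(7)*.3+[0,-.1,.1,.2,0,.2,0],x_scale=.1);print(r.x,np.abs(r.fun).max(),np.linalg.svd(r.jac)[1])
```

```text
[-0.68832361  0.45876537  1.07212836 -0.2386992   2.07824685  1.06668943] [ 0.50560892 -0.3831067   0.34305882] [-3.13676918  0.5197865  -0.24954402] [-0.41989499  1.27930186 -1.66670135]
[-0.      0.0566  0.1526  0.449   0.1007  0.4998  0.1514] 1.352630008000233e-09 [3.9718 2.8282 2.0092 0.4138 0.1281 0.0423 0.0083]
[0.     0.0566 0.1526 0.449  0.1007 0.4998 0.1514] 1.6070802466572331e-09 [3.9718 2.8282 2.0092 0.4138 0.1281 0.0423 0.0083]
[0.     0.0566 0.1526 0.449  0.1007 0.4998 0.1514] 6.155956855380396e-10 [3.9718 2.8282 2.0092 0.4138 0.1281 0.0423 0.0083]
```

```bash
cat >> kin.py <<'E'
K=[0,.0566,.1526,.449,.1007,.4998,.1514,0]
def refine():
    D=[json.loads(l) for l in open('log.jsonl')]
    f=lambda k: np.concatenate([FK(r['joint_positions'],[*k,0])[0]-r['tool_pos'] for r in D])
    return [*least_squares(f,K[:7],x_scale=.1).x,0]
K=refine()
def IK(g,R,seed,L=.18,n=1):
    """returns joints, pos err mm, ang err deg"""
    tp=np.array(g)-L*R[:,2];Rg=Ro.from_matrix(R);best=None
    def f(q):
        p,Rq=FK(q,K,1,np.pi/2);return np.r_[(p-tp)*5,(Rg.inv()*Rq).as_rotvec()]
    rng=np.random.default_rng(0)
    for i in range(n):
        s=np.clip(np.array(seed)+(rng.normal(size=6)*[.3,.3,.3,1.5,.4,1.5] if i else 0),LIM[:,0]+1e-3,LIM[:,1]-1e-3)
        r=least_squares(f,s,bounds=LIM.T)
        if best is None or r.cost<best.cost-1e-9:best=r
        if best.cost<1e-10:break
    e=f(best.x);return best.x,np.linalg.norm(e[:3])/5*1000,np.degrees(np.linalg.norm(e[3:]))
E
python3 - <<'E'
from h import *
from kin import *
np.set_printoptions(precision=2,suppress=True)
q=robot.get_obs()['joint_positions']
def c(nm,g,R,seed=q,n=12):
    x,e,a=IK(g,R,seed,n=n);print(nm,x,round(e,1),round(a,1));return x
f3=[.487,-.338,.022]
q3=c('f3 g',f3,Rt(165.5,30,1),n=1)
s=q3
for al in(30,15,0,-15,-30,-45,-60): s=c('f3 up %d'%al,[.47,-.338,.08],Rt(165.5,al,1),s,n=1)
for f in(0,1): 
  for fl,a,pos in(('f1',176,(.589,-.275)),('f2',206,(.4825,-.214))):
    s=c(fl+' g',[*pos,.022],Rt(a+180,60,f))
    for al in(30,0,-30): s=c('   %d'%al,[*pos,.08],Rt(a+180,al,f),s,1)
for f in(0,1):
  c('tray',[.511,.162,.07],Rt(108.3,0,f))
  c('k1',[.4385,.1617,.074],Rt(18.3,0,f))
  c('k2',[.466,.0755,.074],Rt(18.3,0,f))
E
```

```text
f3 g [-0.61  0.67  1.1  -0.18  1.87  1.21] 0.0 0.0
f3 up 30 [-0.62  0.59  1.1  -0.19  1.94  1.18] 0.0 0.0
f3 up 15 [-0.66  0.4   1.3  -0.1   1.68  1.16] 0.0 0.0
f3 up 0 [-0.72  0.22  1.51 -0.    1.41  1.1 ] 0.0 0.0
f3 up -15 [-0.8   0.06  1.71  0.15  1.14  0.98] 0.0 0.0
f3 up -30 [-0.9  -0.06  1.91  0.39  0.9   0.74] 0.0 0.0
f3 up -45 [-1.01 -0.13  2.09  0.81  0.73  0.32] 0.0 0.0
f3 up -60 [-1.12 -0.1   2.24  1.39  0.73 -0.29] 0.0 0.0
f1 g [-0.84  0.19  2.11  1.63  0.65 -0.53] 0.0 0.0
   30 [-0.67  0.09  1.75  0.37  0.89  0.79] 0.0 0.0
   0 [-0.52  0.37  1.32 -0.    1.45  1.12] 0.0 0.0
   -30 [-0.43  0.75  0.84 -0.2   2.03  1.16] 0.0 0.0
f2 g [-1.13  0.21  2.08  1.16  1.24 -0.65] 0.0 0.0
   30 [-0.84 -0.04  1.89  0.54  1.19  0.1 ] 0.0 0.0
   0 [-0.52  0.11  1.64 -0.    1.39  0.59] 0.0 0.0
   -30 [-0.31  0.4   1.37 -0.36  1.75  0.81] 0.0 0.0
f1 g [-0.84  0.19  2.11  1.67  0.65  2.57] 1.5 1.0
   30 [-0.66  0.1   2.    1.67  0.26  2.57] 44.6 35.1
   0 [-0.58  0.24  1.83  1.58  0.17  2.57] 72.4 62.5
   -30 [-0.55  0.41  1.68  1.42  0.17  2.57] 96.7 89.1
f2 g [-1.13  0.21  2.08  1.16  1.24  2.49] 0.0 0.0
   30 [-0.96 -0.02  2.    0.9   1.11  2.57] 36.0 26.1
   0 [-0.77  0.02  1.88  0.64  0.98  2.57] 62.8 50.3
   -30 [-0.49  0.28  1.46 -0.14  1.52  2.57] 79.0 72.0
tray [ 0.2   0.14  1.63  0.    1.38 -0.12] 0.0 0.0
k1 [ 0.23 -0.01  1.78 -0.    1.37  1.48] 0.0 0.0
k2 [ 0.04 -0.    1.77  0.    1.37  1.29] 0.0 0.0
tray [0.11 0.12 1.67 0.17 1.33 2.57] 24.8 20.8
k1 [ 0.23 -0.01  1.78  0.    1.37 -1.66] 0.0 0.0
k2 [ 0.04 -0.    1.77 -0.    1.37 -1.85] 0.0 0.0
```

Run:
```python
from h import *
a=np.array([np.cos(np.radians(-14.5)),np.sin(np.radians(-14.5)),0])
g=np.array([.4866,-.3384,.023])+.005*a;print(g)
print(rel(g,Rt(165.5,30,1)),rel(g+.1*a*.5+[0,0,.0866],Rt(165.5,30,1)))
```

```text
[ 0.49144074 -0.3396519   0.023     ]
[ 1.384 -0.378  1.101 -0.002 -0.002  0.002] [ 1.388 -0.381  0.101 -0.002 -0.002  0.002]
```

{"method": "move_arm", "body": {"increments": [[[1,0.4,-0.15,0,0,0,0],[1,0.8,-0.3,0.1,0,0,0],[1,1,-0.38,0.1,0,0,0],[1,1,-0.38,0.1,0,0,0]]]}}

```text
time: 1.85
tool_pos: [0.5931, -0.3678, 0.2848]
ee_rot: [-3.139, 0.522, -0.252]
wrist_force: [-1.2, 0.4, -0.5]
width: 0.0939
```

{"method": "move_arm", "body": {"increments": [[[1,0.38,0,0,0,0,0],[1,0.38,0,0.35,0,0,0],[1,0.38,0,0.7,0,0,0],[1,0.38,0,0.9,0,0,0],[1,0.38,0,0.97,0,0,0],[1,0.38,0,0.97,0,0,0]]]}}

```text
time: 2.35
tool_pos: [0.5748, -0.3656, 0.1864]
ee_rot: [3.14, 0.521, -0.259]
wrist_force: [0.6, -0.2, -0.1]
width: 0.0945
```

Run:
```python
from h import *
print(rel([.4914,-.3397,.023],Rt(165.5,30,1)));print(robot.get_obs()['wrist_force'])
p,d=snap('side','s1');cv2.imwrite('pics/s1c.png',cv2.resize(p[200:300,180:310,::-1],(780,600),interpolation=cv2.INTER_CUBIC))
```

```text
[ 0.061 -0.042  0.052 -0.001 -0.002 -0.003]
[ 0.59113829 -0.15452787 -0.07489374]
```

View pics/s1c.png

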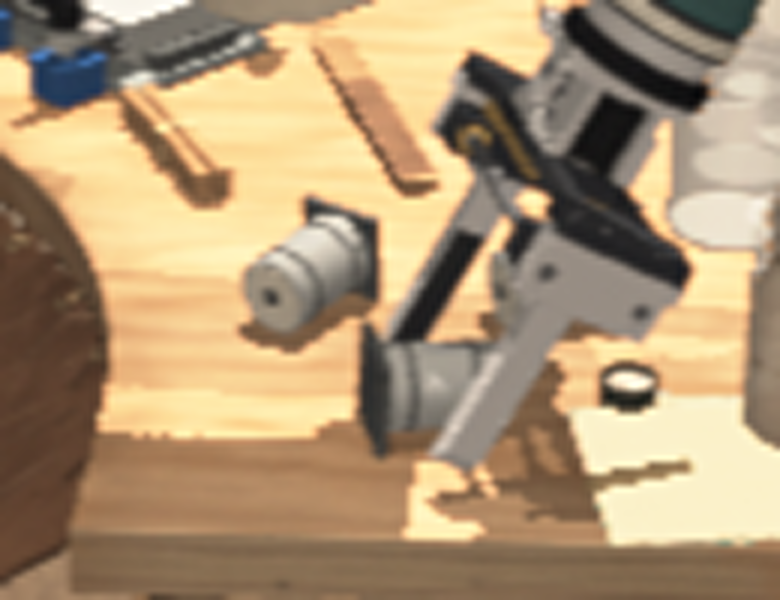

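{"method": "move_arm", "body": {"increments": [[[1,0.06,-0.04,0.05,0,0,0],[0.2,0.06,-0.04,0.05,0,0,0],[0,0.06,-0.04,0.05,0,0,0],[0,0.06,-0.04,0.05,0,0,0],[0,0.06,-0.04,0.05,0,0,0],[0,0.06,-0.04,0.05,0,0,0],[0,0.06,-0.04,0.05,0,0,0],[0,0.06,-0.04,0.05,0,0,0]]]}}

```text
time: 3.07
tool_pos: [0.5806, -0.3612, 0.1797]
ee_rot: [3.139, 0.519, -0.257]
wrist_force: [-0.5, -0.8, -0.7]
width: 0.0503
```

Run:
```python
from h import *
o=robot.get_obs();print(o['width'],o['wrist_force'])
g=[.47,-.338,.11];print(rel(g,Rt(165.5,30,1)),rel(g,Rt(165.5,-15,1)))
```

```text
0.050263115263269036 [-0.53389817 -0.8161131  -0.6564397 ]
[-0.626  0.054 -0.634  0.    -0.003 -0.002] [-1.902e+00  5.900e-02 -1.130e-01  1.000e-03  4.970e-01 -2.000e-03]
```

{"method": "move_arm", "body": {"increments": [[[0,0,0,0,0,0,0],[0,0,0,0,0,0,0],[0,0,0,0,0,0,0],[0,0,0,0,0,0,0]]]}}

```text
time: 3.4
tool_pos: [0.5805, -0.3614, 0.1797]
ee_rot: [3.139, 0.519, -0.258]
wrist_force: [-0.6, -0.0, -0.1]
width: 0.0392
```

{"method": "move_arm", "body": {"increments": [[[0,-0.1,0,-0.1,0,0,0],[0,-0.3,0,-0.3,0,0,0],[0,-0.62,0,-0.63,0,0,0],[0,-0.62,0,-0.63,0,0,0]]]}}

```text
time: 3.73
tool_pos: [0.5585, -0.3557, 0.2741]
ee_rot: [3.134, 0.51, -0.261]
wrist_force: [1.1, -1.2, -0.0]
width: 0.0391
```

Run:
```python
from h import *
o=robot.get_obs();print(o['width'],o['wrist_force'],o['tool_pos'])
for al in (5,-20,-45,-60): 
  g=[.47,-.338,.11];print(rel(g,Rt(165.5,al,1)))
p,d=snap('side','s2');cv2.imwrite('pics/s2c.png',cv2.resize(p[180:300,180:320,::-1],(700,600),interpolation=cv2.INTER_CUBIC))
```

```text
0.03911223704666024 [ 1.14845045 -1.2264232  -0.00776954] [ 0.55851408 -0.35571088  0.27411486]
[-0.724  0.054  0.231  0.003  0.269 -0.004]
[-1.348  0.057  0.697  0.004  0.547 -0.003]
[-1.717  0.057  1.383  0.005  0.825 -0.002]
[-1.785  0.055  1.848  0.005  0.991 -0.002]
```

View pics/s2c.png

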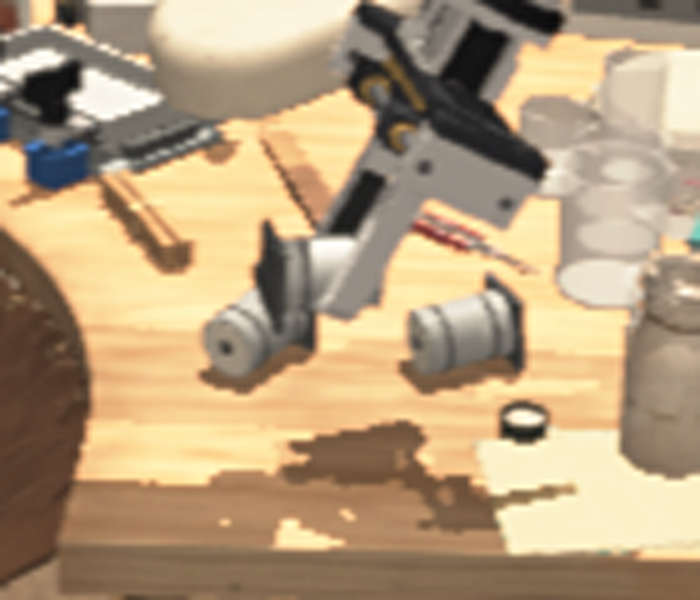

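```bash
cat >> h.py <<'E'
def seq(L,pre=None):
    cur=None
    for g,R in L:
        print(rel(g,R,cur).tolist()); cur=(np.array(g)-.18*R[:,2],R)
E
python3 - <<'E'
from h import *
g=[.47,-.338,.11]
seq([(g,Rt(165.5,al,1)) for al in(0,-25,-50,-60)]+[([.47,-.338,.042],Rt(165.5,-60,1))])
E
```

```text
[-0.874, 0.055, 0.29, 0.003, 0.324, -0.003]
[-0.761, 0.0, 0.169, 0.0, 0.278, -0.0]
[-0.761, -0.0, 0.169, 0.0, 0.278, -0.0]
[-0.313, -0.0, 0.027, -0.0, 0.111, 0.0]
[-0.589, 0.0, 0.34, 0.0, 0.0, 0.0]
```

{"method": "move_arm", "body": {"increments": [[[0,-0.22,0.01,0.1,0,0.08,0],[0,-0.45,0.03,0.17,0,0.16,0],[0,-0.67,0.05,0.24,0,0.24,0],[0,-0.87,0.055,0.29,0,0.32,0],[0,-0.87,0.055,0.29,0,0.32,0]]]}}

```text
time: 4.2
tool_pos: [0.4663, -0.3361, 0.2823]
ee_rot: [3.141, 0.018, -0.258]
wrist_force: [-0.5, 1.2, -2.4]
width: 0.0389
```

{"method": "move_arm", "body": {"increments": [[[0,-0.2,0,0.02,0,0.07,0],[0,-0.4,0,0.06,0,0.14,0],[0,-0.58,0,0.1,0,0.21,0],[0,-0.76,0,0.17,0,0.28,0],[0,-0.76,0,0.17,0,0.28,0]]]}}

```text
time: 4.62
tool_pos: [0.3933, -0.3162, 0.2622]
ee_rot: [-3.136, -0.413, -0.259]
wrist_force: [-0.9, 0.6, -4.1]
width: 0.0394
```

{"method": "move_arm", "body": {"increments": [[[0,-0.2,0,0.02,0,0.07,0],[0,-0.4,0,0.06,0,0.14,0],[0,-0.58,0,0.1,0,0.21,0],[0,-0.76,0,0.17,0,0.28,0],[0,-0.76,0,0.17,0,0.28,0]]]}}

```text
time: 5.03
tool_pos: [0.3357, -0.3019, 0.2175]
ee_rot: [-3.135, -0.86, -0.258]
wrist_force: [0.6, 0.7, -3.2]
width: 0.0393
```

Run:
```python
from h import *
o=robot.get_obs();print(o['time'],o['width'],o['wrist_force'],o['tool_pos'])
seq([([.47,-.338,.06],Rt(165.5,-60,1)),([.47,-.338,.0405],Rt(165.5,-60,1))])
p,d=snap('side','s3');cv2.imwrite('pics/s3c.png',cv2.resize(p[180:300,160:300,::-1],(700,600),interpolation=cv2.INTER_CUBIC))
```

```text
5.0333 0.03932932372926074 [ 0.5586701   0.66477092 -3.20245004] [ 0.33574512 -0.30188303  0.2175004 ]
[-0.621, 0.016, 0.313, -0.002, 0.119, -0.002]
[-0.169, 0.0, 0.098, 0.0, 0.0, 0.0]
```

View pics/s3c.png

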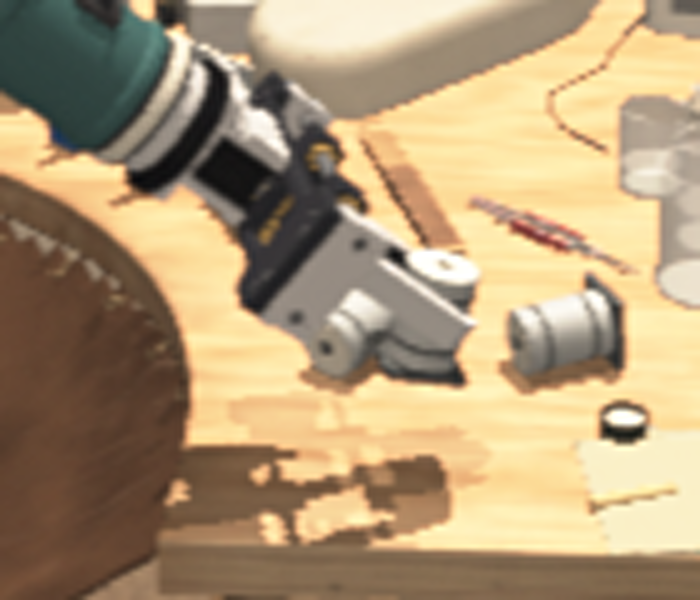

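Run:
```python
from h import *
seq([([.48,-.365,.07],Rt(165.5,-60,1)),([.48,-.365,.045],Rt(165.5,-60,1)),([.48,-.365,.035],Rt(165.5,-60,1))])
```

```text
[-0.445, 0.249, 0.372, -0.001, 0.12, -0.002]
[-0.217, 0.0, 0.125, 0.0, 0.0, 0.0]
[-0.087, 0.0, 0.05, 0.0, 0.0, 0.0]
```

{"method": "move_arm", "body": {"increments": [[[0,-0.2,0.25,0.15,0,0.06,0],[0,-0.44,0.25,0.37,0,0.12,0],[0,-0.44,0.25,0.37,0,0.12,0]]]}}

```text
time: 5.33
tool_pos: [0.3319, -0.3291, 0.166]
ee_rot: [3.134, -1.053, -0.243]
wrist_force: [0.7, 0.4, -1.5]
width: 0.0391
```

{"method": "move_arm", "body": {"increments": [[[0,-0.1,0,0.06,0,0,0],[0,-0.2,0,0.12,0,0,0],[0,-0.22,0,0.125,0,0,0],[0,-0.22,0,0.125,0,0,0]]]}}

```text
time: 5.67
tool_pos: [0.331, -0.3275, 0.1389]
ee_rot: [-3.14, -1.047, -0.253]
wrist_force: [0.1, -0.2, -1.5]
width: 0.0395
```

Run:
```python
from h import *
o=robot.get_obs();print(o['time'],o['width'],o['wrist_force'],o['tool_pos'])
seq([([.48,-.365,.035],Rt(165.5,-60,1))])
p,d=snap('side','s4');cv2.imwrite('pics/s4c.png',cv2.resize(p[180:300,160:300,::-1],(700,600),interpolation=cv2.INTER_CUBIC))
```

```text
5.6667 0.03953421652285869 [ 0.12028602 -0.19919394 -1.47988488] [ 0.3309815  -0.32746758  0.13890869]
[-0.132, -0.01, 0.05, -0.001, 0.0, 0.0]
```

View pics/s4c.png

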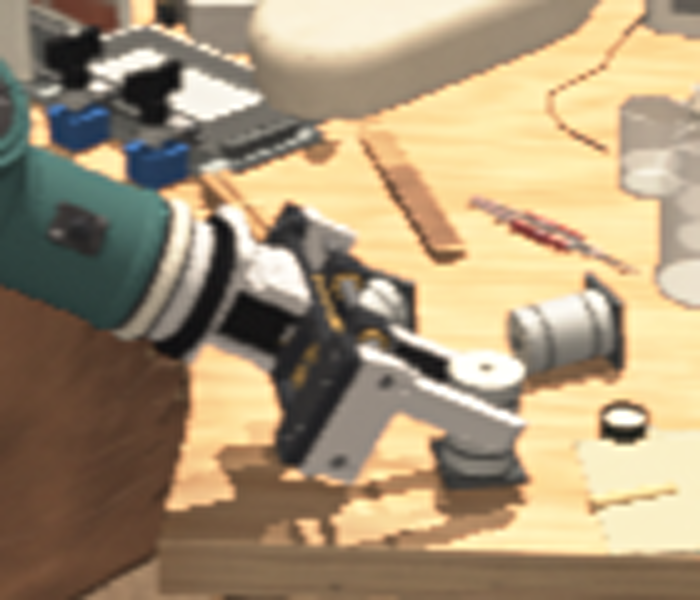

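{"method": "move_arm", "body": {"increments": [[[0,-0.05,0,0.03,0,0,0],[0,-0.08,0,0.045,0,0,0],[0,-0.08,0,0.045,0,0,0]]]}}

```text
time: 5.97
tool_pos: [0.3301, -0.3269, 0.1305]
ee_rot: [3.138, -1.048, -0.251]
wrist_force: [-0.0, 0.2, -2.3]
width: 0.0394
```

{"method": "move_arm", "body": {"increments": [[[0,-0.02,0,0.012,0,0,0],[0,-0.04,0,0.024,0,0,0],[0,-0.04,0,0.024,0,0,0]]]}}

```text
time: 6.22
tool_pos: [0.3308, -0.3279, 0.1287]
ee_rot: [3.138, -1.056, -0.25]
wrist_force: [-4.1, 2.8, 9.3]
width: 0.0393
```

{"method": "move_arm", "body": {"increments": [[[0.75,0.02,0,-0.01,0,0,0],[0.75,0.02,0,-0.01,0,0,0],[0.75,0.02,0,-0.01,0,0,0],[0.75,0.02,0,-0.01,0,0,0],[0.75,0.02,0,-0.01,0,0,0],[0.75,0.02,0,-0.01,0,0,0]]]}}

```text
time: 6.72
tool_pos: [0.3297, -0.3266, 0.1274]
ee_rot: [3.14, -1.047, -0.253]
wrist_force: [0.2, 0.1, 0.1]
width: 0.0701
```

{"method": "move_arm", "body": {"increments": [[[0.75,0,0,-0.2,0,0,0],[0.75,0.1,0,-0.5,0,0,0],[0.75,0.2,0,-0.8,0,0,0],[0.75,0.2,0,-0.8,0,0,0]]]}}

```text
time: 7.05
tool_pos: [0.2712, -0.3123, 0.1888]
ee_rot: [3.126, -1.052, -0.243]
wrist_force: [0.3, -1.1, 0.1]
width: 0.0706
```

Run:
```python
from h import *
o=robot.get_obs();print(o['time'],o['width'],o['wrist_force'],o['tool_pos'])
p,d=snap('side','s5');cv2.imwrite('pics/s5c.png',cv2.resize(p[180:300,160:300,::-1],(700,600),interpolation=cv2.INTER_CUBIC))
```

```text
7.05 0.07060629045478994 [ 0.33770724 -1.06377236  0.14277656] [ 0.27121597 -0.31234616  0.18880622]
```

View pics/s5c.png

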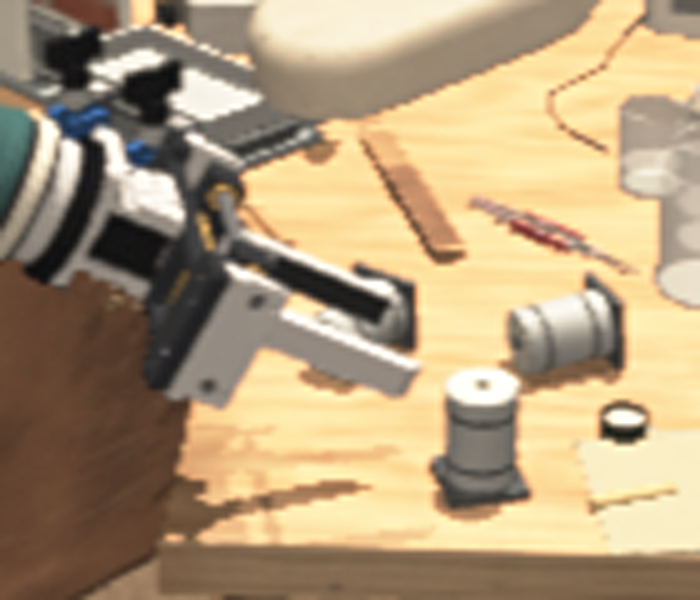

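Run:
```python
from h import *
R=Rt(26,60,0);t=R[:,2];g=np.array([.478,-.2162,.023])
seq([([.40,-.27,.12],R),(g-.09*t,R),(g,R)])
```

```text
[0.172, 0.282, -0.154, 0.394, -0.001, -0.222]
[-0.372, -0.142, 0.396, 0.0, 0.0, 0.0]
[0.0, -0.0, 0.9, 0.0, 0.0, 0.0]
```

{"method": "move_arm", "body": {"increments": [[[1,0.17,0.1,-0.15,0.05,0,-0.03],[1,0.17,0.28,-0.15,0.12,0,-0.06],[1,0.17,0.28,-0.15,0.19,0,-0.11],[1,0.17,0.28,-0.15,0.26,0,-0.15],[1,0.17,0.28,-0.15,0.33,0,-0.19],[1,0.17,0.28,-0.15,0.394,0,-0.222],[1,0.17,0.28,-0.15,0.394,0,-0.222]]]}}

```text
time: 7.68
tool_pos: [0.2616, -0.3386, 0.2056]
ee_rot: [-3.125, -1.051, 0.444]
wrist_force: [-1.0, -0.2, -0.4]
width: 0.0938
```

Run:
```python
from h import *
R=Rt(26,60,0);t=R[:,2];g=np.array([.478,-.2162,.023])
seq([(g-.09*t,R),(g,R)])
p,d=snap('side','s6');cv2.imwrite('pics/s6c.png',cv2.resize(p[180:300,160:300,::-1],(700,600),interpolation=cv2.INTER_CUBIC))
```

```text
[-0.343, -0.147, 0.362, -0.006, -0.002, -0.003]
[0.0, -0.0, 0.9, 0.0, 0.0, 0.0]
```

View pics/s6c.png

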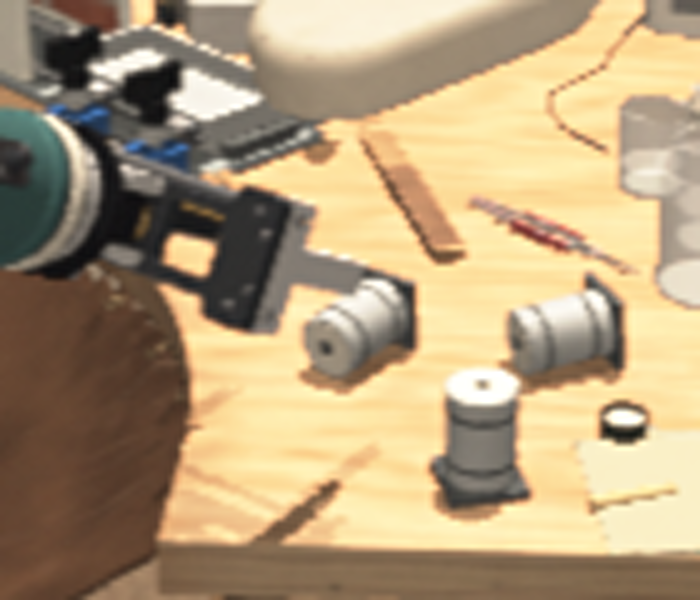

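{"method": "move_arm", "body": {"increments": [[[1,-0.17,-0.07,0.18,0,0,0],[1,-0.34,-0.15,0.36,0,0,0],[1,-0.34,-0.15,0.36,0,0,0],[1,-0.34,-0.15,0.36,0,0,0]]]}}

```text
time: 8.07
tool_pos: [0.2672, -0.3164, 0.1586]
ee_rot: [-3.122, -1.051, 0.437]
wrist_force: [1.1, -0.4, -0.4]
width: 0.0938
```

Run:
```python
from h import *
R=Rt(26,60,0);t=R[:,2];g=np.array([.478,-.2162,.023])
seq([(g,R)])
p,d=snap('side','s7');cv2.imwrite('pics/s7c.png',cv2.resize(p[180:300,160:300,::-1],(700,600),interpolation=cv2.INTER_CUBIC))
p,d=snap('top','t7');cv2.imwrite('pics/t7c.png',cv2.resize(p[170:270,230:360,::-1],(780,600),interpolation=cv2.INTER_CUBIC))
```

```text
[-0.011, 0.029, 0.899, -0.003, -0.002, -0.005]
```

View pics/s7c.png

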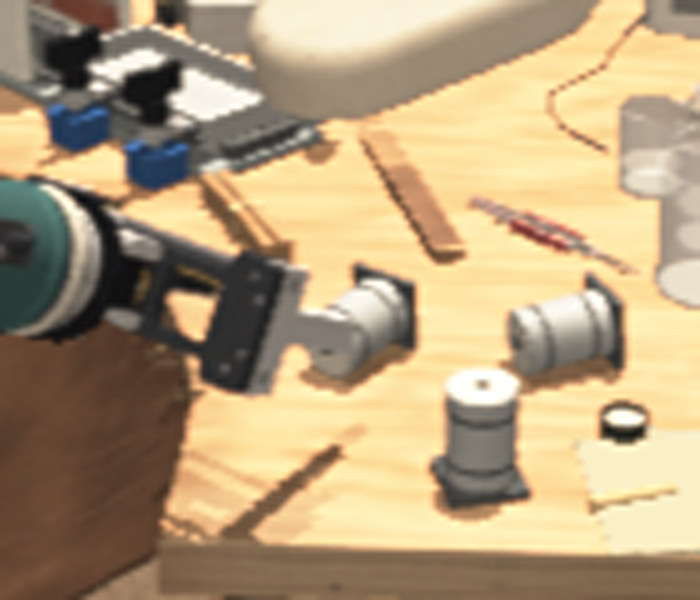

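View pics/t7c.png

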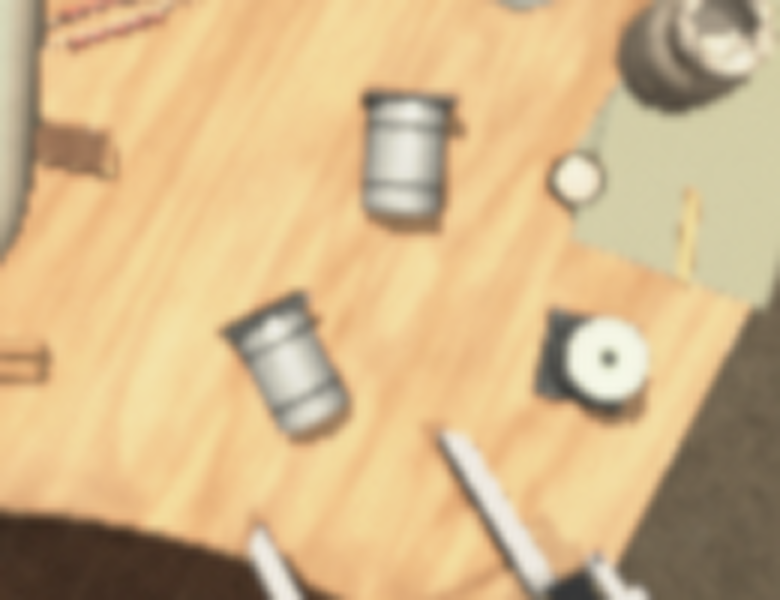

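{"method": "move_arm", "body": {"increments": [[[1,0,0.03,0.25,0,0,0],[1,-0.01,0.03,0.5,0,0,0],[1,-0.01,0.03,0.75,0,0,0],[1,-0.01,0.03,0.9,0,0,0],[1,-0.01,0.03,0.9,0,0,0]]]}}

```text
time: 8.58
tool_pos: [0.3391, -0.2854, 0.1142]
ee_rot: [-3.131, -1.05, 0.448]
wrist_force: [-0.2, 0.6, -0.2]
width: 0.0939
```

{"method": "move_arm", "body": {"increments": [[[0.2,0,0,0,0,0,0],[0,0,0,0,0,0,0],[0,0,0,0,0,0,0],[0,0,0,0,0,0,0],[0,0,0,0,0,0,0],[0,0,0,0,0,0,0],[0,0,0,0,0,0,0],[0,0,0,0,0,0,0]]]}}

```text
time: 9.25
tool_pos: [0.3377, -0.2861, 0.1142]
ee_rot: [-3.131, -1.049, 0.446]
wrist_force: [-0.6, -0.2, 1.0]
width: 0.0439
```

{"method": "move_arm", "body": {"increments": [[[0,0,0,0,0,0,0],[0,0,0,0,0,0,0],[0,0,0,0,0,0,0],[0,0,0,0,0,0,0]]]}}

```text
time: 9.58
tool_pos: [0.3378, -0.286, 0.1141]
ee_rot: [-3.13, -1.05, 0.446]
wrist_force: [-1.3, -0.0, 1.7]
width: 0.0395
```

Run:
```python
from h import *
o=robot.get_obs();print(o['time'],o['width'],o['wrist_force'],o['tool_pos'])
g=np.array([.478,-.2162,.023]);k=[.45,-.235,.09]
print(rel(g,Rt(26,60)))
seq([(k,Rt(26,al)) for al in(60,35,10,-15,-30)]+[([k[0],k[1],.045],Rt(26,-30))])
```

```text
9.5833 0.03951619810726486 [-1.32963166 -0.04191943  1.71735085] [ 0.3378426  -0.28595191  0.11414311]
[-0.007 -0.012  0.012 -0.003 -0.002 -0.002]
[0.408, 0.029, -0.612, -0.003, -0.002, -0.002]
[0.761, 0.0, 0.169, 0.0, -0.278, -0.0]
[0.761, -0.0, 0.169, 0.0, -0.278, 0.0]
[0.761, 0.0, 0.169, -0.0, -0.278, -0.0]
[0.466, -0.0, 0.061, 0.0, -0.167, -0.0]
[0.225, 0.0, 0.39, 0.0, 0.0, 0.0]
```

{"method": "move_arm", "body": {"increments": [[[0,0.1,0,-0.05,0,0,0],[0,0.25,0.01,-0.25,0,0,0],[0,0.41,0.03,-0.6,0,0,0],[0,0.41,0.03,-0.6,0,0,0]]]}}

```text
time: 9.92
tool_pos: [0.3107, -0.3057, 0.1839]
ee_rot: [3.134, -1.049, 0.459]
wrist_force: [1.3, -2.1, -1.8]
width: 0.0396
```

{"method": "move_arm", "body": {"increments": [[[0,0.2,0,0.02,0,-0.07,0],[0,0.4,0,0.06,0,-0.14,0],[0,0.58,0,0.1,0,-0.21,0],[0,0.76,0,0.17,0,-0.28,0],[0,0.76,0,0.17,0,-0.28,0]]]}}

```text
time: 10.33
tool_pos: [0.3607, -0.2793, 0.2399]
ee_rot: [3.139, -0.609, 0.462]
wrist_force: [0.3, 0.2, -0.5]
width: 0.0394
```

{"method": "move_arm", "body": {"increments": [[[0,0.2,0,0.02,0,-0.07,0],[0,0.4,0,0.06,0,-0.14,0],[0,0.58,0,0.1,0,-0.21,0],[0,0.76,0,0.17,0,-0.28,0],[0,0.76,0,0.17,0,-0.28,0]]]}}

```text
time: 10.75
tool_pos: [0.4253, -0.2469, 0.2659]
ee_rot: [-3.134, -0.17, 0.461]
wrist_force: [1.4, 0.6, -1.0]
width: 0.0395
```

{"method": "move_arm", "body": {"increments": [[[0,0.2,0,0.02,0,-0.07,0],[0,0.4,0,0.06,0,-0.14,0],[0,0.58,0,0.1,0,-0.21,0],[0,0.76,0,0.17,0,-0.28,0],[0,0.76,0,0.17,0,-0.28,0]]]}}

```text
time: 11.17
tool_pos: [0.4941, -0.213, 0.2581]
ee_rot: [-3.126, 0.272, 0.464]
wrist_force: [0.0, 0.4, -3.2]
width: 0.0396
```

Run:
```python
from h import *
o=robot.get_obs();print(o['time'],o['width'],o['wrist_force'],o['tool_pos'])
k=[.45,-.235,.06]
seq([(k,Rt(26,al)) for al in(-30,)]+[([k[0],k[1],.043],Rt(26,-30))])
p,d=snap('side','s8');cv2.imwrite('pics/s8c.png',cv2.resize(p[160:300,150:310,::-1],(700,600),interpolation=cv2.INTER_CUBIC))
```

```text
11.1667 0.03957583207088122 [ 0.0148432   0.36936589 -3.20252857] [ 0.49406433 -0.21295549  0.25813806]
[0.506, 0.014, 0.298, -0.007, -0.16, 0.008]
[0.085, 0.0, 0.147, 0.0, 0.0, 0.0]
```

View pics/s8c.png

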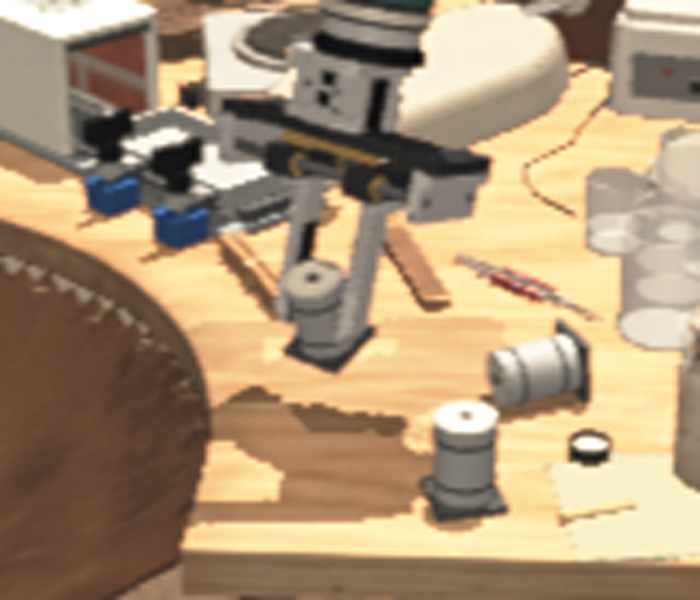

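```bash
cat >> h.py <<'E'
xh=np.array([.9494,.3140,0]);yh=np.array([-.3140,.9494,0]);TC=np.array([.511,.162,.024])
def T(x,y,z): return TC+x*xh+y*yh+[0,0,z-.024]   # z absolute
E
python3 - <<'E'
from h import *
from kin import *
np.set_printoptions(precision=2,suppress=True)
o=robot.get_obs();q=o['joint_positions']
for pos,R in((T(-.01,-.054,.2),Rt(108.3,-30)),(T(-.01,-.054,.06),Rt(108.3,-30)),(T(0,0,.06),Rt(108.3,-30)),(T(0,.054,.07),Rt(108.3,0)),(T(0,.054,.07),Rt(108.3,0,1)),):
    print(pos,IK(pos,R,q,n=12))
print(rel(T(-.01,-.054,.23),Rt(108.3,-30)))
E
```

```text
[0.52 0.11 0.2 ] (array([ 0.41,  0.08,  1.51, -0.52,  1.59,  0.09]), np.float64(1.8410966031475742e-13), np.float64(4.929859756268451e-14))
[0.52 0.11 0.06] (array([ 0.41,  0.19,  1.68, -0.54,  1.35,  0.23]), np.float64(1.0057327710640517e-12), np.float64(8.450408933693097e-13))
[0.51 0.16 0.06] (array([ 0.51,  0.24,  1.62, -0.52,  1.41,  0.31]), np.float64(1.1682037227396597e-10), np.float64(1.0682721573587148e-10))
[0.49 0.21 0.07] (array([ 0.3 ,  0.14,  1.62,  0.  ,  1.38, -0.02]), np.float64(2.5410955644118926e-08), np.float64(1.5614777109579937e-08))
[0.49 0.21 0.07] (array([0.19, 0.11, 1.68, 0.22, 1.3 , 2.57]), np.float64(30.286386849428645), np.float64(25.33910162979426))
[ 1.39 -3.68 -1.65 -0.36 -0.14 -0.84]
```

Run:
```python
from h import *
seq([([.45,-.235,.19],Rt(26,-30)),([.44,-.185,.26],Rt(40,-30)),([.44,-.10,.27],Rt(60,-30)),([.46,-.02,.27],Rt(80,-30)),([.49,.05,.27],Rt(97,-30)),(T(-.01,-.054,.20),Rt(108.3,-30)),(T(-.01,-.054,.12),Rt(108.3,-30)),(T(-.01,-.054,.075),Rt(108.3,-30))])
```

```text
[0.173, -0.006, -0.952, -0.007, -0.162, 0.007]
[-0.261, -0.711, -0.658, -0.078, 0.0, -0.135]
[0.376, -0.959, -0.333, -0.111, 0.0, -0.192]
[0.64, -0.535, -0.369, -0.111, 0.0, -0.192]
[0.608, -0.089, -0.351, -0.094, 0.0, -0.164]
[0.8, 0.176, 0.346, -0.063, 0.0, -0.109]
[0.4, 0.0, 0.693, 0.0, 0.0, 0.0]
[0.225, 0.0, 0.39, 0.0, 0.0, 0.0]
```

{"method": "move_arm", "body": {"increments": [[[0,0.06,0,-0.3,0,-0.06,0],[0,0.12,0,-0.6,0,-0.12,0],[0,0.17,0,-0.95,0,-0.16,0],[0,0.17,0,-0.95,0,-0.16,0]]]}}

```text
time: 11.55
tool_pos: [0.5314, -0.1971, 0.3547]
ee_rot: [-3.138, 0.514, 0.459]
wrist_force: [0.8, 0.1, -0.0]
width: 0.0396
```

{"method": "move_arm", "body": {"increments": [[[0,-0.1,-0.3,-0.3,-0.03,0,-0.05],[0,-0.2,-0.5,-0.5,-0.06,0,-0.1],[0,-0.26,-0.71,-0.66,-0.078,0,-0.135],[0,-0.26,-0.71,-0.66,-0.078,0,-0.135]]]}}

```text
time: 11.88
tool_pos: [0.5066, -0.1272, 0.4239]
ee_rot: [-3.138, 0.512, 0.707]
wrist_force: [-0.0, -0.3, -1.6]
width: 0.0399
```

{"method": "move_arm", "body": {"increments": [[[0,0.12,-0.35,-0.1,-0.03,0,-0.06],[0,0.25,-0.7,-0.22,-0.07,0,-0.12],[0,0.376,-0.96,-0.33,-0.11,0,-0.19],[0,0.376,-0.96,-0.33,-0.11,0,-0.19]]]}}

```text
time: 12.22
tool_pos: [0.4825, -0.021, 0.4296]
ee_rot: [-3.134, 0.513, 1.058]
wrist_force: [0.7, 0.1, -1.6]
width: 0.0395
```

{"method": "move_arm", "body": {"increments": [[[0,0.2,-0.2,-0.12,-0.03,0,-0.06],[0,0.42,-0.37,-0.25,-0.07,0,-0.12],[0,0.64,-0.535,-0.37,-0.11,0,-0.19],[0,0.64,-0.535,-0.37,-0.11,0,-0.19]]]}}

```text
time: 12.55
tool_pos: [0.4743, 0.0693, 0.4291]
ee_rot: [-3.136, 0.513, 1.401]
wrist_force: [-0.0, -0.0, -2.3]
width: 0.0396
```

{"method": "move_arm", "body": {"increments": [[[0,0.2,-0.03,-0.12,-0.03,0,-0.05],[0,0.42,-0.06,-0.25,-0.06,0,-0.1],[0,0.61,-0.09,-0.35,-0.09,0,-0.16],[0,0.61,-0.09,-0.35,-0.09,0,-0.16]]]}}

```text
time: 12.88
tool_pos: [0.479, 0.1388, 0.4291]
ee_rot: [-3.135, 0.514, 1.686]
wrist_force: [-0.4, -0.0, -2.1]
width: 0.0395
```

Run:
```python
from h import *
o=robot.get_obs();print(o['time'],o['width'],o['wrist_force'],o['tool_pos'])
seq([(T(-.01,-.054,.20),Rt(108.3,-30)),(T(-.01,-.054,.12),Rt(108.3,-30)),(T(-.01,-.054,.075),Rt(108.3,-30))])
p,d=snap('side','s9');cv2.imwrite('pics/s9c.png',cv2.resize(p[100:280,120:320,::-1],(700,630),interpolation=cv2.INTER_CUBIC)[:600])
p,d=snap('top','t9');cv2.imwrite('pics/t9c.png',cv2.resize(p[140:270,70:240,::-1],(785,600),interpolation=cv2.INTER_CUBIC))
```

```text
12.8833 0.039516671081881866 [-0.37518837 -0.00457999 -2.1398155 ] [0.47898766 0.13879815 0.42911965]
[0.818, 0.176, 0.378, -0.068, -0.007, -0.113]
[0.4, 0.0, 0.693, 0.0, 0.0, 0.0]
[0.225, 0.0, 0.39, 0.0, 0.0, 0.0]
```

View pics/s9c.png

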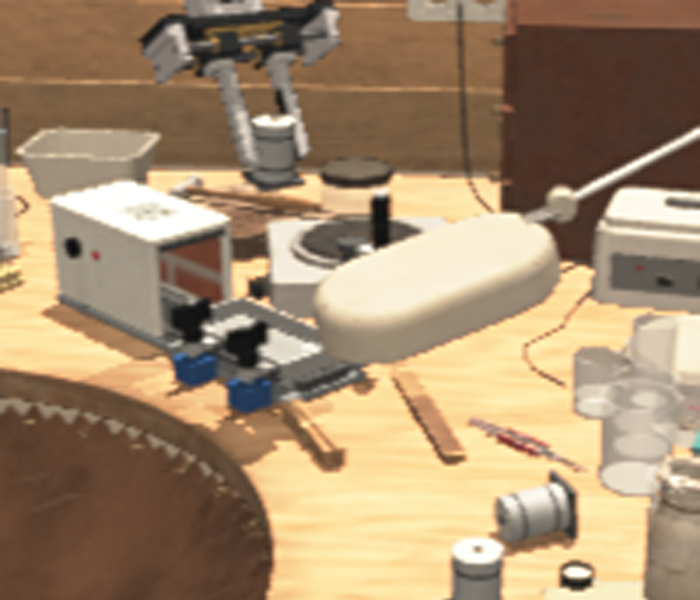

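View pics/t9c.png

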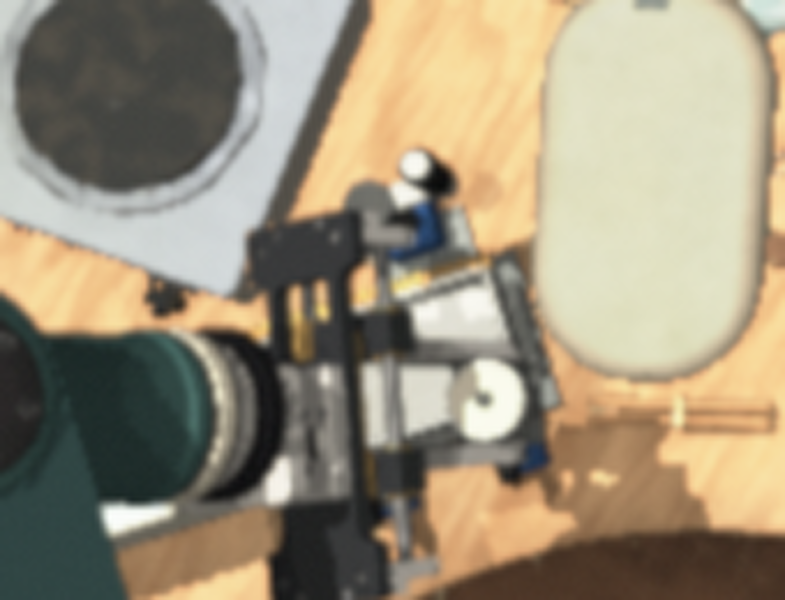

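{"method": "move_arm", "body": {"increments": [[[0,0.27,0.06,0.12,-0.02,0,-0.04],[0,0.54,0.12,0.25,-0.05,0,-0.08],[0,0.818,0.176,0.378,-0.068,-0.007,-0.113],[0,0.818,0.176,0.378,-0.068,-0.007,-0.113]]]}}

```text
time: 13.32
tool_pos: [0.49, 0.1917, 0.3508]
ee_rot: [-3.13, 0.526, 1.891]
wrist_force: [-0.7, -0.7, -2.9]
width: 0.0397
```

{"method": "move_arm", "body": {"increments": [[[0,0.13,0,0.23,0,0,0],[0,0.27,0,0.46,0,0,0],[0,0.4,0,0.69,0,0,0],[0,0.4,0,0.69,0,0,0]]]}}

```text
time: 13.65
tool_pos: [0.4895, 0.1892, 0.2724]
ee_rot: [-3.13, 0.528, 1.887]
wrist_force: [-1.3, -1.1, -2.9]
width: 0.0395
```

Run:
```python
from h import *
o=robot.get_obs();print(o['time'],o['width'],o['wrist_force'],o['tool_pos'])
seq([(T(-.01,-.054,.075),Rt(108.3,-30)),(T(-.01,-.054,.065),Rt(108.3,-30))])
p,d=snap('side','s10');cv2.imwrite('pics/s10c.png',cv2.resize(p[110:230,130:250,::-1],(600,600),interpolation=cv2.INTER_CUBIC)[:600])
p,d=snap('top','t10');cv2.imwrite('pics/t10c.png',cv2.resize(p[160:260,90:220,::-1],(780,600),interpolation=cv2.INTER_CUBIC))
```

```text
13.65 0.03950869752818392 [-1.25885467 -1.14974424 -2.90163043] [0.48949401 0.18918309 0.2724327 ]
[0.239, 0.023, 0.341, -0.009, 0.003, -0.002]
[0.05, 0.0, 0.087, 0.0, 0.0, 0.0]
```

View pics/s10c.png

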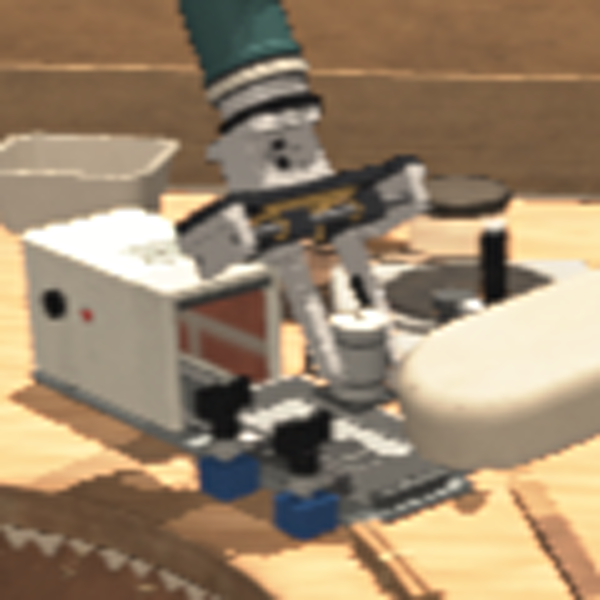

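View pics/t10c.png

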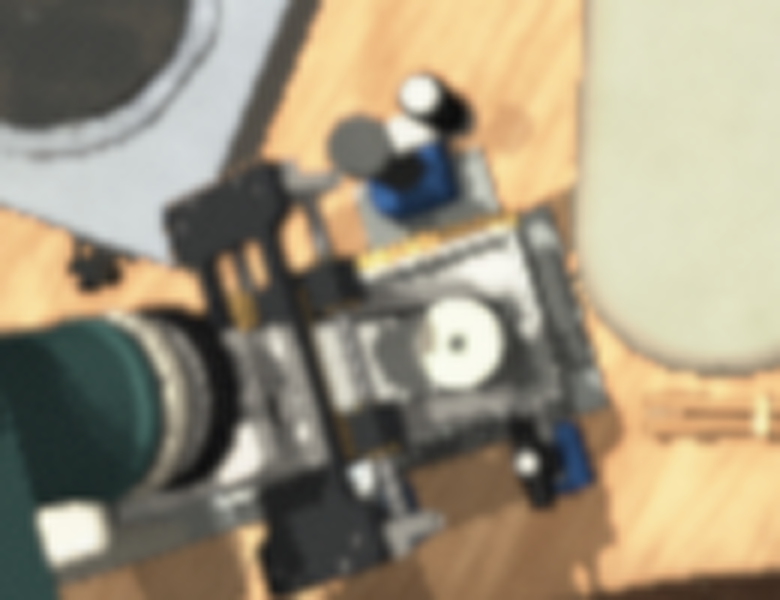

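{"method": "move_arm", "body": {"increments": [[[0,0.08,0.01,0.11,0,0,0],[0,0.16,0.02,0.23,0,0,0],[0,0.239,0.023,0.341,-0.009,0.003,0],[0,0.239,0.023,0.341,-0.009,0.003,0]]]}}

```text
time: 14.08
tool_pos: [0.4912, 0.1957, 0.2339]
ee_rot: [3.131, 0.523, 1.887]
wrist_force: [-0.5, 0.4, -1.6]
width: 0.0398
```

{"method": "move_arm", "body": {"increments": [[[0,0.025,0,0.043,0,0,0],[0,0.05,0,0.087,0,0,0],[0,0.05,0,0.087,0,0,0]]]}}

```text
time: 14.33
tool_pos: [0.4921, 0.196, 0.2263]
ee_rot: [3.126, 0.524, 1.885]
wrist_force: [-0.4, 0.3, -1.1]
width: 0.0394
```

{"method": "move_arm", "body": {"increments": [[[0,0.01,0,0.025,0,0,0],[0,0.025,0,0.05,0,0,0],[0,0.025,0,0.05,0,0,0]]]}}

```text
time: 14.58
tool_pos: [0.4923, 0.1956, 0.2209]
ee_rot: [3.126, 0.524, 1.885]
wrist_force: [-0.5, 0.4, -2.1]
width: 0.0394
```

{"method": "move_arm", "body": {"increments": [[[0,0.005,0,0.013,0,0,0],[0,0.013,0,0.026,0,0,0],[0,0.013,0,0.026,0,0,0]]]}}

```text
time: 14.83
tool_pos: [0.4924, 0.1955, 0.2181]
ee_rot: [3.126, 0.524, 1.885]
wrist_force: [0.1, -0.1, -1.3]
width: 0.0394
```

Run:
```python
from h import *
o=robot.get_obs();R=Ro.from_euler('xyz',o['ee_rot']).as_matrix();g=o['tool_pos']+.18*R[:,2];r=g-TC;print(g,r@xh,r@yh)
p,d=snap('side','s11');cv2.imwrite('pics/s11c.png',cv2.resize(p[150:220,150:230,::-1],(686,600),interpolation=cv2.INTER_CUBIC)[:600])
```

```text
[0.52290679 0.11072765 0.06220949] -0.004795214782748515 -0.0524167042860728
```

View pics/s11c.png

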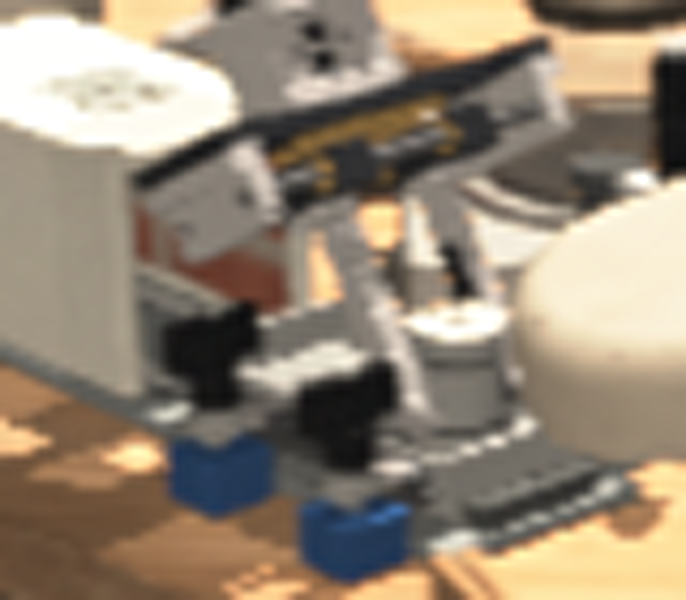

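{"method": "move_arm", "body": {"increments": [[[0,0.005,0,0.013,0,0,0],[0,0.013,0,0.026,0,0,0],[0,0.013,0,0.026,0,0,0]]]}}

```text
time: 15.13
tool_pos: [0.4927, 0.1955, 0.2162]
ee_rot: [3.125, 0.525, 1.884]
wrist_force: [-1.5, 0.3, 2.4]
width: 0.0398
```

{"method": "move_arm", "body": {"increments": [[[0.56,0.005,0,0.01,0,0,0],[0.56,0.005,0,0.01,0,0,0],[0.56,0.005,0,0.01,0,0,0],[0.56,0.005,0,0.01,0,0,0]]]}}

```text
time: 15.47
tool_pos: [0.4931, 0.1954, 0.2146]
ee_rot: [3.124, 0.524, 1.884]
wrist_force: [0.9, 0.3, 0.1]
width: 0.0525
```

Run:
```python
from h import *
o=robot.get_obs();R=Ro.from_euler('xyz',o['ee_rot']).as_matrix();g=o['tool_pos']+.18*R[:,2];r=g-TC;print(o['width'],o['wrist_force'],g,r@xh,r@yh)
seq([(T(-.005,-.03,.13),Rt(108.3,-30)),(T(-.005,-.03,.22),Rt(100,-30))])
```

```text
0.05245475561785522 [0.8991568  0.34558667 0.07924965] [0.52394948 0.11069112 0.05877054] -0.0038167498757090395 -0.052778792768848184
[-0.16, 0.027, -0.731, 0.01, 0.0, -0.003]
[-0.458, 0.13, -0.775, 0.046, 0.0, 0.08]
```

{"method": "move_arm", "body": {"increments": [[[0.56,0,0,-0.2,0,0,0],[0.56,0,0.0,-0.45,0,0,0],[0.56,-0.1,0.0,-0.73,0,0,0],[0.56,-0.16,0.0,-0.73,0,0,0]]]}}

```text
time: 15.8
tool_pos: [0.4853, 0.2181, 0.2908]
ee_rot: [3.115, 0.523, 1.882]
wrist_force: [0.7, 1.0, 1.5]
width: 0.0527
```

Run:
```python
from h import *
from kin import *
o=robot.get_obs();print(o['tool_pos'])
p,d=snap('top','t12');P=cloud('top',d)
cv2.imwrite('pics/t12c.png',cv2.resize(p[160:260,90:220,::-1],(780,600),interpolation=cv2.INTER_CUBIC))
cv2.imwrite('pics/t12d.png',cv2.resize(p[170:270,230:360,::-1],(780,600),interpolation=cv2.INTER_CUBIC))
```

```text
[0.48528957 0.21807292 0.29078562]
```

View pics/t12c.png

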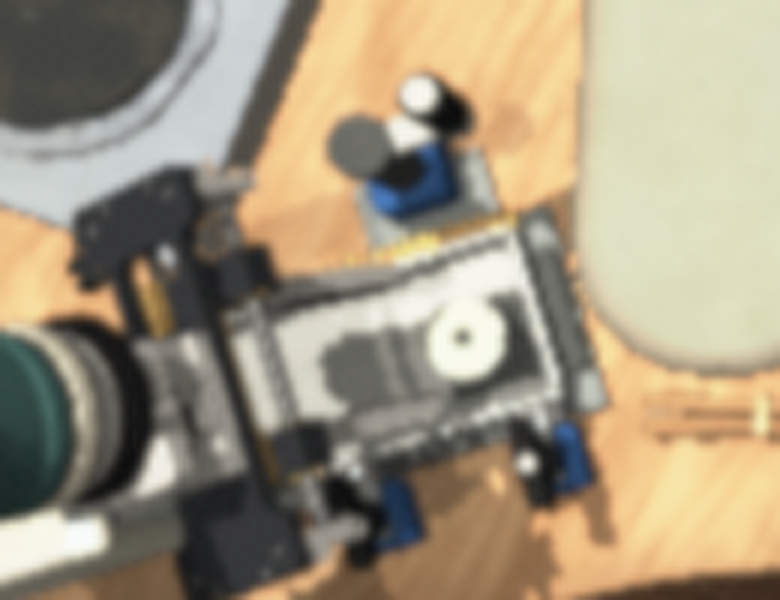

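View pics/t12d.png

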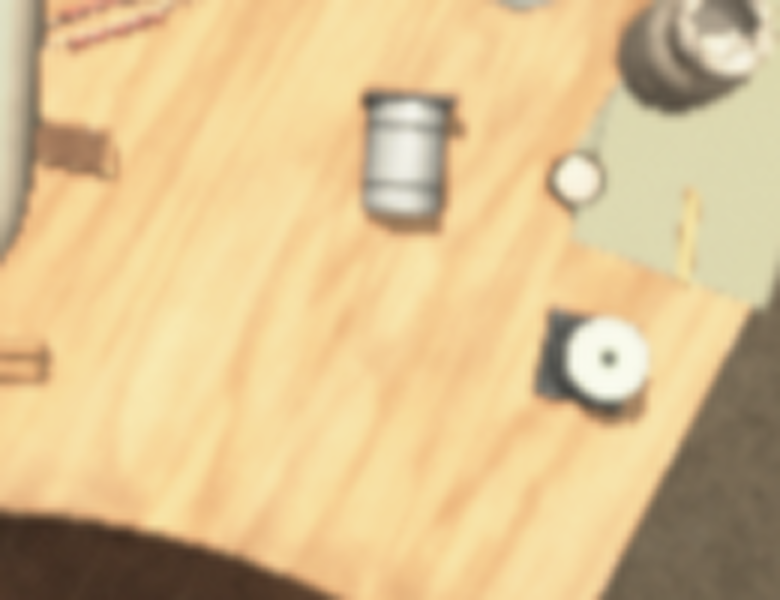

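Run:
```python
from h import *
from kin import *
np.set_printoptions(precision=2,suppress=True)
print(plane('top',230+607/6-.4,170+359/6-.4,.06), plane('top',90+465/6-.4,160+340/6-.4,.084)) 
q=robot.get_obs()['joint_positions'];print(q)
print(IK([.481,-.366,.045],Rt(75.5,0),q,n=12),IK([.481,-.366,.045],Rt(-14.5,0),q,n=12))
G=[.481,-.366]
seq([([.47,.06,.26],Rt(100,-20)),([.455,-.03,.26],Rt(92,-10)),([.445,-.12,.26],Rt(80,0)),([.455,-.21,.26],Rt(75.5,0)),([.465,-.3,.24],Rt(75.5,0)),([*G,.18],Rt(75.5,0)),([*G,.1],Rt(75.5,0)),([*G,.042],Rt(75.5,0))])
```

```text
[ 0.48 -0.37  0.06] [0.52 0.11 0.08]
[ 0.46  0.13  1.59 -0.52  1.48  0.2 ]
(array([-0.74,  0.3 ,  1.48,  0.  ,  1.36, -0.49]), np.float64(7.578043159830452e-10), np.float64(1.3899676232969754e-10)) (array([-0.74,  0.3 ,  1.48,  0.  ,  1.36,  1.08]), np.float64(4.727628541244236e-10), np.float64(8.055081106247605e-11))
[-1.422, -0.523, -0.805, 0.052, 0.11, 0.08]
[-1.124, -0.261, 0.323, 0.023, 0.111, 0.086]
[-1.195, -0.131, 0.183, 0.012, 0.111, 0.133]
[-0.869, 0.255, 0.0, 0.0, 0.0, 0.05]
[-0.846, 0.322, 0.2, 0.0, 0.0, 0.0]
[-0.599, 0.32, 0.6, 0.0, 0.0, 0.0]
[0.0, 0.0, 0.8, 0.0, 0.0, 0.0]
[0.0, 0.0, 0.58, 0.0, 0.0, 0.0]
```

{"method": "move_arm", "body": {"increments": [[[0.8,-0.35,-0.13,-0.4,0.01,0.03,0.02],[0.8,-0.7,-0.26,-0.7,0.03,0.06,0.04],[0.8,-1,-0.4,-0.8,0.052,0.11,0.08],[0.8,-1,-0.5,-0.8,0.052,0.11,0.08]]]}}

```text
time: 16.18
tool_pos: [0.4509, 0.1537, 0.4092]
ee_rot: [3.14, 0.348, 1.739]
wrist_force: [0.5, -0.2, 0.4]
width: 0.0737
```

Run:
```python
from h import *
G=[.481,-.366]
seq([([.455,0,.26],Rt(92,-10)),([.445,-.09,.26],Rt(84,0)),([.447,-.16,.26],Rt(75.5,0)),([.455,-.25,.26],Rt(75.5,0)),([.47,-.33,.24],Rt(75.5,0)),([*G,.15],Rt(75.5,0)),([*G,.09],Rt(75.5,0)),([*G,.044],Rt(75.5,0))])
```

```text
[-1.235, -0.176, 0.15, 0.023, 0.11, 0.082]
[-1.195, -0.131, 0.183, 0.008, 0.111, 0.089]
[-0.694, 0.093, 0.0, 0.0, 0.0, 0.094]
[-0.851, 0.303, 0.0, 0.0, 0.0, 0.0]
[-0.737, 0.346, 0.2, 0.0, 0.0, 0.0]
[-0.321, 0.197, 0.9, 0.0, 0.0, 0.0]
[0.0, 0.0, 0.6, 0.0, 0.0, 0.0]
[0.0, 0.0, 0.46, 0.0, 0.0, 0.0]
```

{"method": "move_arm", "body": {"increments": [[[0.85,-0.4,-0.06,0.05,0.01,0.04,0.03],[0.85,-0.8,-0.12,0.1,0.02,0.07,0.06],[0.85,-1,-0.17,0.12,0.023,0.11,0.08],[0.85,-1,-0.17,0.12,0.023,0.11,0.08]]]}}

```text
time: 16.52
tool_pos: [0.4505, 0.0527, 0.4276]
ee_rot: [-3.134, 0.178, 1.607]
wrist_force: [-0.6, -0.9, -0.4]
width: 0.0801
```

{"method": "move_arm", "body": {"increments": [[[0.85,-0.4,-0.05,0.07,0,0.04,0.03],[0.85,-0.8,-0.1,0.15,0,0.08,0.06],[0.85,-1,-0.13,0.18,0.008,0.11,0.09],[0.85,-1,-0.13,0.18,0.008,0.11,0.09]]]}}

```text
time: 16.85
tool_pos: [0.4419, -0.0484, 0.4255]
ee_rot: [-3.13, 0.007, 1.466]
wrist_force: [-0.9, -0.1, -0.1]
width: 0.0802
```

{"method": "move_arm", "body": {"increments": [[[0.85,-0.4,0.05,0,0,0,0.03],[0.85,-0.8,0.1,0,0,0,0.06],[0.85,-1,0.15,0,0,0,0.09],[0.85,-1,0.15,0,0,0,0.09]]]}}

```text
time: 17.18
tool_pos: [0.4478, -0.1485, 0.4259]
ee_rot: [-3.131, 0.009, 1.327]
wrist_force: [-0.1, 1.3, 0.1]
width: 0.0796
```

Run:
```python
from h import *
G=[.481,-.366]
seq([([.459,-.28,.26],Rt(75.5,0)),([*G,.2],Rt(75.5,0)),([*G,.12],Rt(75.5,0)),([*G,.044],Rt(75.5,0))])
```

```text
[-1.251, 0.424, -0.134, -0.006, 0.006, 0.006]
[-0.778, 0.428, 0.6, 0.0, 0.0, 0.0]
[0.0, 0.0, 0.8, 0.0, 0.0, 0.0]
[0.0, 0.0, 0.76, 0.0, 0.0, 0.0]
```

{"method": "move_arm", "body": {"increments": [[[0.85,-0.35,0.1,0,0,0,0],[0.85,-0.7,0.2,0,-0.006,0.006,0.006],[0.85,-1,0.35,0,-0.006,0.006,0.006],[0.85,-1,0.35,0,-0.006,0.006,0.006]]]}}

```text
time: 17.52
tool_pos: [0.4586, -0.2545, 0.4261]
ee_rot: [-3.141, -0.001, 1.32]
wrist_force: [-0.1, 0.9, 0.1]
width: 0.0799
```

{"method": "move_arm", "body": {"increments": [[[0.85,-0.3,0.15,0.1,0,0,0],[0.85,-0.6,0.3,0.2,0,0,0],[0.85,-0.9,0.46,0.3,0,0,0],[0.85,-0.95,0.48,0.45,0,0,0]]]}}

```text
time: 17.85
tool_pos: [0.4823, -0.3576, 0.3817]
ee_rot: [3.14, -0.0, 1.322]
wrist_force: [-0.1, 0.2, 0.5]
width: 0.0798
```

Run:
```python
from h import *
G=[.481,-.366]
seq([([*G,.12],Rt(75.5,0)),([*G,.044],Rt(75.5,0))])
```

```text
[-0.085, 0.007, 0.817, 0.001, -0.0, 0.003]
[0.0, 0.0, 0.76, 0.0, 0.0, 0.0]
```

{"method": "move_arm", "body": {"increments": [[[0.85,-0.085,0,0.3,0,0,0],[0.85,-0.085,0,0.6,0,0,0],[0.85,-0.085,0,0.82,0,0,0],[0.85,-0.085,0,0.82,0,0,0]]]}}

```text
time: 18.18
tool_pos: [0.4786, -0.3607, 0.2938]
ee_rot: [-3.132, -0.009, 1.325]
wrist_force: [-0.8, 0.7, -0.5]
width: 0.0797
```

Run:
```python
from h import *
G=[.481,-.366]
seq([([*G,.044],Rt(75.5,0))])
p,d=snap('side','s14');cv2.imwrite('pics/s14c.png',cv2.resize(p[180:300,160:300,::-1],(700,600),interpolation=cv2.INTER_CUBIC))
```

```text
[-0.052, 0.043, 0.697, -0.006, -0.005, 0.004]
```

View pics/s14c.png

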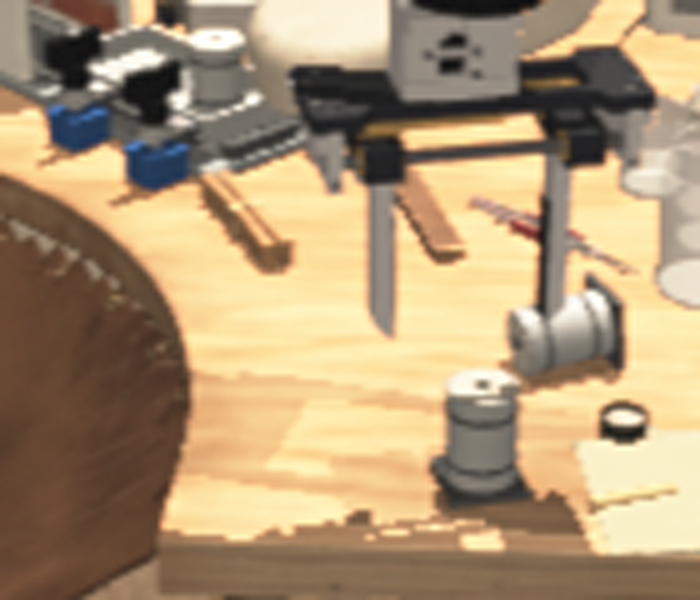

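{"method": "move_arm", "body": {"increments": [[[0.85,-0.05,0.04,0.2,0,0,0],[0.85,-0.05,0.04,0.45,-0.006,-0.005,0.004],[0.85,-0.05,0.04,0.69,-0.006,-0.005,0.004],[0.85,-0.05,0.04,0.69,-0.006,-0.005,0.004],[0.3,-0.05,0.04,0.69,-0.006,-0.005,0.004],[0,-0.05,0.04,0.69,-0.006,-0.005,0.004],[0,-0.05,0.04,0.69,-0.006,-0.005,0.004],[0,-0.05,0.04,0.69,-0.006,-0.005,0.004]]]}}

```text
time: 18.9
tool_pos: [0.4822, -0.3701, 0.235]
ee_rot: [3.126, 0.008, 1.316]
wrist_force: [0.0, 0.4, 0.2]
width: 0.0564
```

{"method": "move_arm", "body": {"increments": [[[0,0,0,0,0,0,0],[0,0,0,0,0,0,0],[0,0,0,0,0,0,0],[0,0,0,0,0,0,0],[0,0,0,0,0,0,0],[0,0,0,0,0,0,0]]]}}

```text
time: 19.4
tool_pos: [0.4813, -0.3699, 0.2331]
ee_rot: [3.13, 0.007, 1.315]
wrist_force: [-2.6, 0.5, 5.4]
width: 0.0397
```

Run:
```python
from h import *
o=robot.get_obs();print(o['width'],o['tool_pos'],o['wrist_force'])
e=Rt(108.3,0)
seq([([.475,-.35,.14],Rt(75.5,0)),([.455,-.26,.22],Rt(77,0)),([.44,-.165,.26],Rt(83,0)),([.43,-.07,.265],Rt(90,0)),([.44,.025,.265],Rt(97,0)),([.46,.12,.265],Rt(103,0)),(T(0,.052,.22),e),(T(0,.052,.13),e),(T(0,.052,.085),e)])
```

```text
0.03968633518283013 [ 0.48129309 -0.36991167  0.23314908] [-2.57607651  0.46501442  5.41179267]
[0.171, -0.101, -0.871, 0.007, 0.004, -0.002]
[0.821, -0.419, -0.8, 0.0, 0.0, -0.017]
[0.892, -0.36, -0.4, 0.0, 0.0, -0.067]
[0.931, -0.215, -0.05, 0.0, 0.0, -0.078]
[0.95, 0.1, 0.0, 0.0, 0.0, -0.078]
[0.919, 0.314, 0.0, 0.0, 0.0, -0.067]
[0.812, 0.543, 0.45, 0.0, 0.0, -0.059]
[0.0, 0.0, 0.9, 0.0, 0.0, 0.0]
[0.0, 0.0, 0.45, 0.0, 0.0, 0.0]
```

{"method": "move_arm", "body": {"increments": [[[0,0,0,-0.2,0,0,0],[0,0.08,-0.05,-0.5,0,0,0],[0,0.17,-0.1,-0.85,0.007,0.004,0],[0,0.17,-0.1,-0.85,0.007,0.004,0]]]}}

```text
time: 19.73
tool_pos: [0.4764, -0.3498, 0.3245]
ee_rot: [3.13, 0.004, 1.316]
wrist_force: [1.3, -0.8, -0.3]
width: 0.0396
```

{"method": "move_arm", "body": {"increments": [[[0,0.27,-0.14,-0.27,0,0,0],[0,0.54,-0.28,-0.54,0,0,-0.01],[0,0.82,-0.42,-0.8,0,0,-0.017],[0,0.82,-0.42,-0.8,0,0,-0.017]]]}}

```text
time: 20.07
tool_pos: [0.4554, -0.2567, 0.403]
ee_rot: [3.132, 0.001, 1.346]
wrist_force: [0.0, -0.4, -0.3]
width: 0.0394
```

{"method": "move_arm", "body": {"increments": [[[0,0.3,-0.12,-0.13,0,0,-0.02],[0,0.6,-0.24,-0.26,0,0,-0.045],[0,0.89,-0.36,-0.4,0,0,-0.067],[0,0.89,-0.36,-0.4,0,0,-0.067]]]}}

```text
time: 20.4
tool_pos: [0.4402, -0.1619, 0.4394]
ee_rot: [3.136, -0.001, 1.453]
wrist_force: [-0.0, -0.2, -1.0]
width: 0.0394
```

{"method": "move_arm", "body": {"increments": [[[0,0.3,-0.07,-0.02,0,0,-0.025],[0,0.6,-0.14,-0.04,0,0,-0.05],[0,0.93,-0.215,-0.05,0,0,-0.078],[0,0.93,-0.215,-0.05,0,0,-0.078]]]}}

```text
time: 20.73
tool_pos: [0.4304, -0.067, 0.4412]
ee_rot: [3.141, -0.003, 1.576]
wrist_force: [-0.1, -0.3, -1.5]
width: 0.0392
```

{"method": "move_arm", "body": {"increments": [[[0,0.3,0.03,0,0,0,-0.025],[0,0.6,0.06,0,0,0,-0.05],[0,0.95,0.1,0,0,0,-0.078],[0,0.95,0.1,0,0,0,-0.078]]]}}

```text
time: 21.07
tool_pos: [0.4414, 0.0282, 0.4406]
ee_rot: [-3.142, -0.003, 1.699]
wrist_force: [-0.9, -0.6, -1.7]
width: 0.0393
```

{"method": "move_arm", "body": {"increments": [[[0,0.3,0.1,0,0,0,-0.02],[0,0.6,0.2,0,0,0,-0.045],[0,0.92,0.31,0,0,0,-0.067],[0,0.92,0.31,0,0,0,-0.067],[0,0.92,0.31,0,0,0,-0.067]]]}}

```text
time: 21.48
tool_pos: [0.4612, 0.12, 0.4404]
ee_rot: [-3.14, 0.001, 1.799]
wrist_force: [-0.1, 0.1, -1.6]
width: 0.0397
```

Run:
```python
from h import *
o=robot.get_obs();print(o['time'],o['width'],o['tool_pos'],o['wrist_force'])
e=Rt(108.3,0)
seq([(T(0,.052,.22),e),(T(0,.052,.13),e),(T(0,.052,.095),e)])
```

```text
21.4833 0.03969172591629254 [0.46120633 0.12001721 0.44042207] [-0.14968174  0.05085773 -1.63182107]
[0.815, 0.533, 0.403, -0.001, 0.0, -0.058]
[0.0, 0.0, 0.9, 0.0, 0.0, 0.0]
[0.0, 0.0, 0.35, 0.0, 0.0, 0.0]
```

{"method": "move_arm", "body": {"increments": [[[0,0.27,0.18,0.13,0,0,-0.02],[0,0.54,0.36,0.26,0,0,-0.04],[0,0.83,0.533,0.4,0,0,-0.058],[0,0.83,0.533,0.4,0,0,-0.058]]]}}

```text
time: 21.82
tool_pos: [0.4949, 0.2144, 0.397]
ee_rot: [-3.136, -0.002, 1.891]
wrist_force: [-0.9, -0.9, -2.6]
width: 0.0398
```

{"method": "move_arm", "body": {"increments": [[[0,0,0,0.3,0,0,0],[0,0,0,0.6,0,0,0],[0,0,0,0.9,0,0,0],[0,0,0,0.9,0,0,0],[0,0,0,0.9,0,0,0]]]}}

```text
time: 22.23
tool_pos: [0.4936, 0.2107, 0.3102]
ee_rot: [-3.137, 0.001, 1.886]
wrist_force: [0.2, -0.0, -1.4]
width: 0.0396
```

Run:
```python
from h import *
o=robot.get_obs();print(o['time'],o['width'],o['tool_pos'],o['wrist_force'])
e=Rt(108.3,0)
seq([(T(0,.054,.095),e),(T(0,.054,.085),e)])
p,d=snap('side','s15');cv2.imwrite('pics/s15c.png',cv2.resize(p[110:230,130:250,::-1],(600,600),interpolation=cv2.INTER_CUBIC)[:600])
```

```text
22.2333 0.03962640120409891 [0.49357625 0.21074334 0.31022449] [ 0.24902351 -0.03272076 -1.38550779]
[0.023, 0.014, 0.352, -0.003, 0.0, -0.003]
[0.0, 0.0, 0.1, 0.0, 0.0, 0.0]
```

View pics/s15c.png

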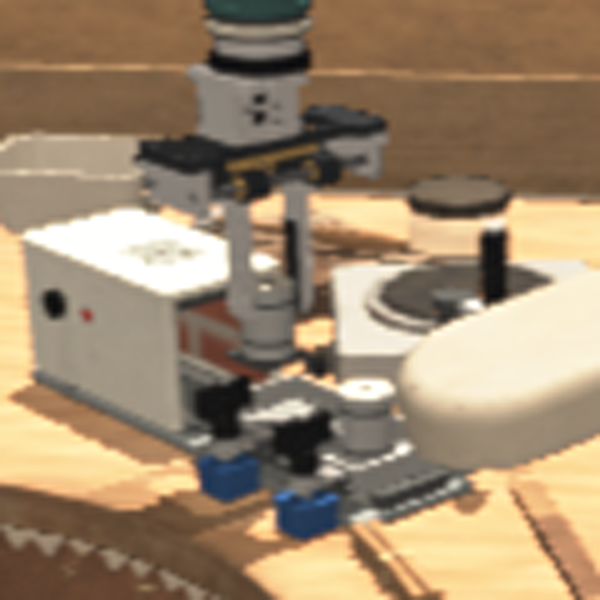

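{"method": "move_arm", "body": {"increments": [[[0,0.02,0.01,0.15,0,0,0],[0,0.02,0.01,0.3,0,0,0],[0,0.02,0.01,0.45,0,0,0],[0,0.02,0.01,0.45,0,0,0],[0,0.02,0.01,0.45,0,0,0]]]}}

```text
time: 22.7
tool_pos: [0.4947, 0.2145, 0.2691]
ee_rot: [3.139, 0.0, 1.888]
wrist_force: [0.5, 0.0, -1.5]
width: 0.0393
```

{"method": "move_arm", "body": {"increments": [[[0,0,0,0.04,0,0,0],[0,0,0,0.06,0,0,0],[0,0,0,0.06,0,0,0]]]}}

```text
time: 22.95
tool_pos: [0.4943, 0.2148, 0.2621]
ee_rot: [3.139, 0.0, 1.888]
wrist_force: [-0.2, 0.0, -1.8]
width: 0.0396
```

{"method": "move_arm", "body": {"increments": [[[0,0,0,0.02,0,0,0],[0,0,0,0.04,0,0,0],[0,0,0,0.04,0,0,0]]]}}

```text
time: 23.2
tool_pos: [0.4941, 0.2149, 0.2574]
ee_rot: [3.14, 0.0, 1.889]
wrist_force: [-0.9, 0.0, -1.1]
width: 0.0394
```

{"method": "move_arm", "body": {"increments": [[[0,0,0,0.01,0,0,0],[0,0,0,0.02,0,0,0],[0,0,0,0.02,0,0,0]]]}}

```text
time: 23.45
tool_pos: [0.4941, 0.2151, 0.2572]
ee_rot: [3.14, -0.0, 1.889]
wrist_force: [-3.3, -0.6, 6.3]
width: 0.0392
```

Contact on the floor. Releasing.

{"method": "move_arm", "body": {"increments": [[[0.7,0,0,0,0,0,0],[0.7,0,0,0,0,0,0],[0.7,0,0,0,0,0,0],[0.7,0,0,0,0,0,0],[0.7,0,0,0,0,0,0]]]}}

```text
time: 23.87
tool_pos: [0.494, 0.2148, 0.2548]
ee_rot: [-3.142, 0.0, 1.889]
wrist_force: [0.8, -0.2, 0.9]
width: 0.0653
```

{"method": "move_arm", "body": {"increments": [[[0.7,0,0,-0.3,0,0,0],[0.7,0,0,-0.6,0,0,0],[0.7,0,0,-1,0,0,0],[0.7,0,0,-1,0,0,0]]]}}

```text
time: 24.2
tool_pos: [0.4953, 0.2153, 0.364]
ee_rot: [3.126, 0.0, 1.889]
wrist_force: [1.0, 0.5, 1.5]
width: 0.0659
```

Run:
```python
from h import *
from kin import *
o=robot.get_obs();print(o['time'],o['width'],o['tool_pos'],o['wrist_force'])
p,d=snap('side','s16');cv2.imwrite('pics/s16c.png',cv2.resize(p[110:290,130:310,::-1],(600,600),interpolation=cv2.INTER_CUBIC)[:600])
p,d=snap('top','t16')
a=p[160:270,90:360,::-1];cv2.imwrite('pics/t16c.png',cv2.resize(a,(800,326),interpolation=cv2.INTER_CUBIC))
```

```text
24.2 0.06593854590529322 [0.49527312 0.21529096 0.36404103] [0.96650136 0.51626606 1.54529624]
```

View pics/s16c.png

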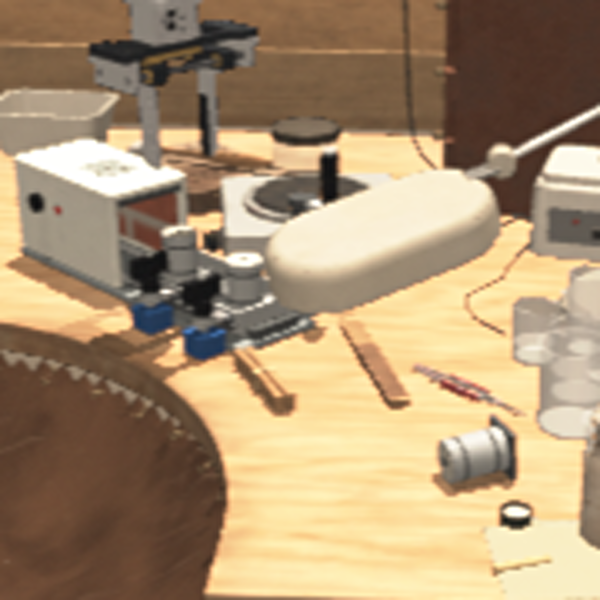

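View pics/t16c.png

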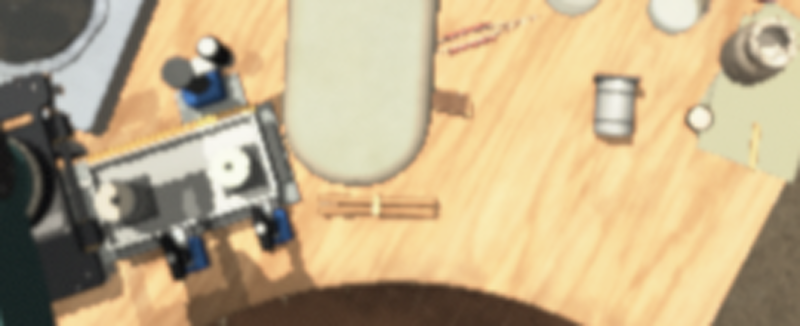

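Run:
```python
from h import *
from kin import *
np.set_printoptions(precision=2,suppress=True)
q=robot.get_obs()['joint_positions']
R=Rt(-4,60);g=np.array([.5837,-.2746,.023])
W=[([.47,.13,.25],Rt(95,0)),([.45,.035,.25],Rt(78,0)),([.435,-.06,.25],Rt(60,8)),([.43,-.15,.25],Rt(42,16)),([.44,-.22,.22],Rt(22,30)),([.46,-.26,.17],Rt(5,45)),(g-.1*R[:,2],R),(g,R)]
s=q
for w in W:
    s,e,a=IK(*w,s);print(s,e,a)
seq(W)
```

```text
[ 0.15 -0.06  1.47 -0.    1.73  0.07] 6.284061533580906e-10 9.641757235808153e-11
[-0.05 -0.14  1.54 -0.    1.74  0.16] 2.5932681501324948e-11 1.2955645478464647e-11
[-0.37 -0.2   1.6   0.14  1.72  0.17] 1.811903136271435e-08 1.4605436130840439e-08
[-0.66 -0.21  1.63  0.28  1.67  0.21] 3.839974837411844e-09 3.3639375130636133e-09
[-0.92 -0.24  1.77  0.51  1.47  0.25] 6.1285912319451646e-09 9.786600059751909e-10
[-1.05 -0.27  2.01  0.78  1.15  0.2 ] 9.852251986074894e-13 1.0107665561565386e-13
[-1.04 -0.09  2.25  1.37  0.82 -0.34] 3.8410203926191915e-08 9.909176959887934e-09
[-0.85  0.18  2.12  1.62  0.66 -0.52] 3.756298957932344e-08 4.490647132717124e-09
[-0.731, -0.493, -0.727, 0.004, -0.0, 0.147]
[-0.929, -0.282, 0.0, 0.0, 0.0, 0.189]
[-1.199, -0.027, 0.018, -0.014, 0.088, 0.2]
[-1.023, 0.253, -0.091, -0.042, 0.088, 0.196]
[-0.845, 0.279, 0.248, -0.087, 0.154, 0.205]
[-0.637, 0.074, 0.54, -0.115, 0.165, 0.15]
[-0.881, -0.126, 1.018, -0.08, 0.166, 0.061]
[0.0, -0.0, 1.0, 0.0, 0.0, 0.0]
```

{"method": "move_arm", "body": {"increments": [[[1,-0.25,-0.16,-0.25,0,0,0.05],[1,-0.5,-0.33,-0.5,0,0,0.1],[1,-0.73,-0.49,-0.72,0,0,0.147],[1,-0.73,-0.49,-0.72,0,0,0.147]]]}}

```text
time: 24.63
tool_pos: [0.4697, 0.1273, 0.4307]
ee_rot: [3.136, 0.002, 1.652]
wrist_force: [1.2, -0.0, 0.5]
width: 0.0886
```

{"method": "move_arm", "body": {"increments": [[[1,-0.3,-0.09,0,0,0,0.06],[1,-0.6,-0.18,0,0,0,0.12],[1,-0.93,-0.28,0,0,0,0.189],[1,-0.93,-0.28,0,0,0,0.189]]]}}

```text
time: 24.97
tool_pos: [0.4497, 0.0316, 0.4247]
ee_rot: [-3.139, 0.003, 1.353]
wrist_force: [0.3, 1.2, -0.0]
width: 0.0941
```

{"method": "move_arm", "body": {"increments": [[[1,-0.35,-0.01,0,0,0.03,0.07],[1,-0.7,-0.02,0,-0.01,0.06,0.14],[1,-1,-0.03,0.02,-0.014,0.088,0.2],[1,-1,-0.03,0.02,-0.014,0.088,0.2]]]}}

```text
time: 25.3
tool_pos: [0.4259, -0.0656, 0.4225]
ee_rot: [-3.138, -0.138, 1.037]
wrist_force: [0.2, 1.1, 0.3]
width: 0.0939
```

{"method": "move_arm", "body": {"increments": [[[1,-0.35,0.08,-0.03,-0.01,0.03,0.07],[1,-0.7,0.16,-0.06,-0.03,0.06,0.14],[1,-1,0.25,-0.09,-0.042,0.088,0.196],[1,-1,0.25,-0.09,-0.042,0.088,0.196]]]}}

```text
time: 25.63
tool_pos: [0.3972, -0.1647, 0.4175]
ee_rot: [-3.14, -0.278, 0.723]
wrist_force: [-0.6, 0.1, -0.4]
width: 0.0939
```

Run:
```python
from h import *
o=robot.get_obs();print(o['time'],o['tool_pos'])
R=Rt(-4,60);g=np.array([.5837,-.2746,.023])
W=[([.44,-.22,.22],Rt(22,30)),([.46,-.26,.17],Rt(5,45)),(g-.1*R[:,2],R),(g,R)]
seq(W)
p,d=snap('top','t17');cv2.imwrite('pics/t17c.png',cv2.resize(p[170:270,230:360,::-1],(780,600),interpolation=cv2.INTER_CUBIC))
```

```text
25.6333 [ 0.39723989 -0.16472819  0.4175363 ]
[-0.974, 0.398, 0.155, -0.086, 0.155, 0.199]
[-0.637, 0.074, 0.54, -0.115, 0.165, 0.15]
[-0.881, -0.126, 1.018, -0.08, 0.166, 0.061]
[0.0, -0.0, 1.0, 0.0, 0.0, 0.0]
```

View pics/t17c.png

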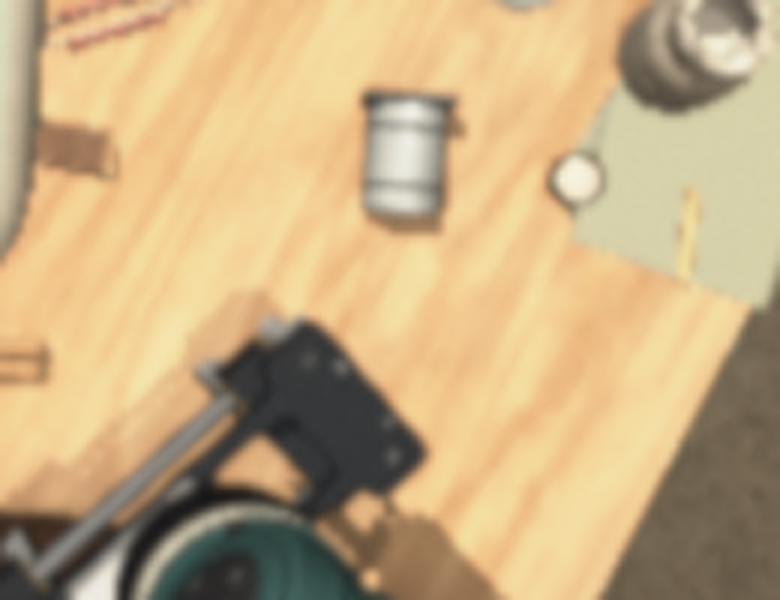

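Flask 1 is unchanged, with its can centred near (405,160) in the crop. Continuing.

{"method": "move_arm", "body": {"increments": [[[1,-0.3,0.12,0.05,-0.03,0.05,0.06],[1,-0.6,0.25,0.1,-0.05,0.09,0.11],[1,-0.85,0.35,0.15,-0.07,0.13,0.16],[1,-0.97,0.4,0.155,-0.086,0.155,0.2],[1,-0.97,0.4,0.155,-0.086,0.155,0.2]]]}}

```text
time: 26.1
tool_pos: [0.3583, -0.2506, 0.3755]
ee_rot: [-3.138, -0.525, 0.388]
wrist_force: [-0.3, 0.6, 0.1]
width: 0.0938
```

{"method": "move_arm", "body": {"increments": [[[1,-0.16,0.02,0.13,-0.03,0.04,0.04],[1,-0.32,0.04,0.27,-0.06,0.08,0.07],[1,-0.48,0.06,0.4,-0.09,0.12,0.11],[1,-0.637,0.074,0.54,-0.115,0.165,0.15],[1,-0.637,0.074,0.54,-0.115,0.165,0.15]]]}}

```text
time: 26.52
tool_pos: [0.3349, -0.2652, 0.2942]
ee_rot: [-3.131, -0.782, 0.09]
wrist_force: [0.2, 0.2, -0.6]
width: 0.094
```

Run:
```python
from h import *
o=robot.get_obs();print(o['time'],o['tool_pos'])
R=Rt(-4,60);g=np.array([.5837,-.2746,.023])
W=[(g-.12*R[:,2],R),(g,R)]
seq(W)
```

```text
26.5167 [ 0.33492497 -0.26519723  0.29422696]
[-0.922, -0.088, 0.793, -0.088, 0.169, 0.061]
[-0.0, 0.0, 1.2, 0.0, 0.0, 0.0]
```

{"method": "move_arm", "body": {"increments": [[[1,-0.3,-0.03,0.26,-0.03,0.06,0.02],[1,-0.6,-0.06,0.53,-0.06,0.12,0.04],[1,-0.92,-0.088,0.79,-0.088,0.169,0.061],[1,-0.92,-0.088,0.79,-0.088,0.169,0.061],[1,-0.92,-0.088,0.79,-0.088,0.169,0.061]]]}}

```text
time: 26.93
tool_pos: [0.3264, -0.2579, 0.1763]
ee_rot: [3.135, -1.051, -0.061]
wrist_force: [-0.6, 0.0, -0.5]
width: 0.0943
```

Run:
```python
from h import *
o=robot.get_obs();print(o['time'],o['tool_pos'])
R=Rt(-4,60);g=np.array([.5837,-.2746,.023])
seq([(g,R)])
p,d=snap('top','t18');cv2.imwrite('pics/t18c.png',cv2.resize(p[170:270,230:360,::-1],(780,600),interpolation=cv2.INTER_CUBIC))
p,d=snap('side','s18');cv2.imwrite('pics/s18c.png',cv2.resize(p[180:300,160:300,::-1],(700,600),interpolation=cv2.INTER_CUBIC))
```

```text
26.9333 [ 0.32640865 -0.25791532  0.17629085]
[-0.043, -0.012, 1.199, -0.001, -0.002, 0.003]
```

View pics/t18c.png

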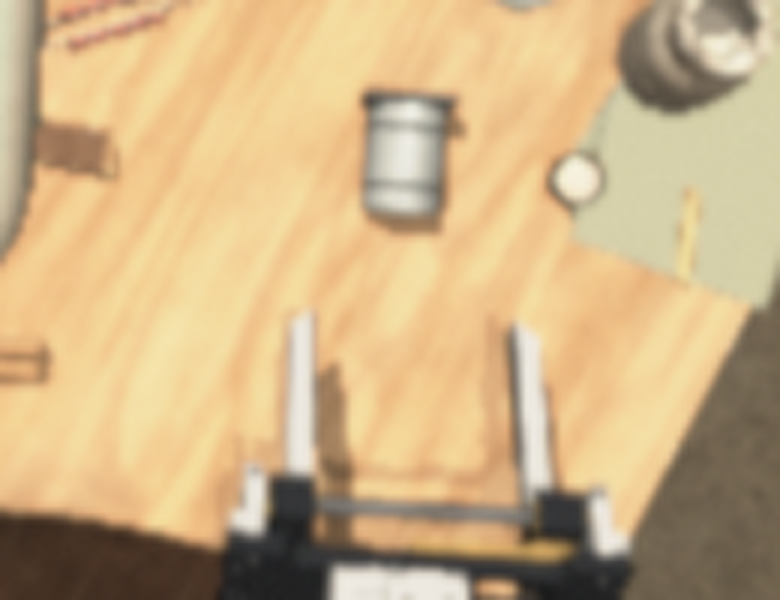

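View pics/s18c.png

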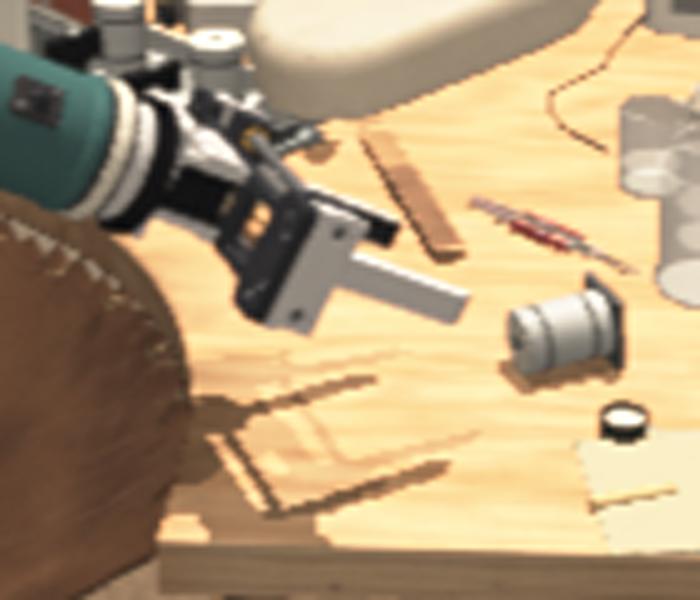

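{"method": "move_arm", "body": {"increments": [[[1,-0.02,-0.01,0.3,0,0,0],[1,-0.04,-0.01,0.6,0,0,0],[1,-0.04,-0.01,0.8,0,0,0],[1,-0.04,-0.01,0.8,0,0,0]]]}}

```text
time: 27.37
tool_pos: [0.3968, -0.2655, 0.1375]
ee_rot: [3.118, -1.057, -0.047]
wrist_force: [-0.4, -0.6, 1.1]
width: 0.0941
```

{"method": "move_arm", "body": {"increments": [[[1,0,0,0.2,0,0,0],[1,0,0,0.4,0,0,0],[1,0,0,0.4,0,0,0],[0.2,0,0,0.4,0,0,0],[0,0,0,0.4,0,0,0],[0,0,0,0.4,0,0,0],[0,0,0,0.4,0,0,0],[0,0,0,0.4,0,0,0]]]}}

```text
time: 28.03
tool_pos: [0.4275, -0.2678, 0.1169]
ee_rot: [3.122, -1.055, -0.057]
wrist_force: [-0.1, -0.1, 0.4]
width: 0.0644
```

{"method": "move_arm", "body": {"increments": [[[0,0,0,0,0,0,0],[0,0,0,0,0,0,0],[0,0,0,0,0,0,0],[0,0,0,0,0,0,0],[0,0,0,0,0,0,0],[0,0,0,0,0,0,0],[0,0,0,0,0,0,0]]]}}

```text
time: 28.62
tool_pos: [0.4279, -0.2674, 0.1162]
ee_rot: [3.124, -1.055, -0.058]
wrist_force: [-1.0, 1.8, 2.4]
width: 0.0395
```

Run:
```python
from h import *
o=robot.get_obs();print(o['width'],o['tool_pos'],o['wrist_force'])
R=Rt(-4,60);g=np.array([.5837,-.2746,.023]);print(rel(g,R))
seq([([.57,-.275,.09],R),([.54,-.27,.13],Rt(0,38)),([.52,-.25,.15],Rt(8,16)),([.49,-.225,.17],Rt(16,-6)),([.46,-.2,.2],Rt(26,-28))])
```

```text
0.03952866254725539 [ 0.42794946 -0.26739878  0.11621233] [-1.01590764  1.78307021  2.44800863]
[-0.028 -0.037  0.016  0.004 -0.005  0.004]
[0.488, -0.017, -0.434, 0.004, -0.005, 0.004]
[0.871, 0.048, -0.329, 0.034, -0.244, -0.029]
[0.644, -0.131, -0.147, 0.041, -0.244, -0.08]
[0.476, -0.316, -0.134, 0.008, -0.244, -0.089]
[0.412, -0.47, -0.143, -0.033, -0.244, -0.107]
```

{"method": "move_arm", "body": {"increments": [[[0,0.1,0,-0.06,0,0,0],[0,0.25,0,-0.2,0,0,0],[0,0.49,0,-0.43,0,0,0],[0,0.49,0,-0.43,0,0,0]]]}}

```text
time: 28.95
tool_pos: [0.4154, -0.2675, 0.1852]
ee_rot: [3.11, -1.061, -0.047]
wrist_force: [1.2, -0.1, -0.9]
width: 0.0392
```

{"method": "move_arm", "body": {"increments": [[[0,0.22,0.01,-0.1,0.01,-0.06,-0.01],[0,0.44,0.02,-0.18,0.02,-0.12,-0.015],[0,0.66,0.04,-0.26,0.03,-0.18,-0.02],[0,0.87,0.048,-0.33,0.034,-0.244,-0.029],[0,0.87,0.048,-0.33,0.034,-0.244,-0.029]]]}}

```text
time: 29.37
tool_pos: [0.4301, -0.2725, 0.2769]
ee_rot: [3.122, -0.672, 0.008]
wrist_force: [1.3, -1.3, -0.7]
width: 0.0393
```

{"method": "move_arm", "body": {"increments": [[[0,0.17,-0.03,-0.05,0.01,-0.06,-0.02],[0,0.34,-0.06,-0.1,0.02,-0.12,-0.04],[0,0.5,-0.1,-0.13,0.03,-0.18,-0.06],[0,0.644,-0.131,-0.147,0.041,-0.244,-0.08],[0,0.644,-0.131,-0.147,0.041,-0.244,-0.08]]]}}

```text
time: 29.78
tool_pos: [0.4727, -0.2576, 0.3252]
ee_rot: [3.13, -0.287, 0.144]
wrist_force: [-0.5, -0.1, -0.8]
width: 0.0392
```

{"method": "move_arm", "body": {"increments": [[[0,0.13,-0.08,-0.04,0,-0.06,-0.02],[0,0.26,-0.16,-0.08,0,-0.12,-0.04],[0,0.38,-0.24,-0.11,0.01,-0.18,-0.065],[0,0.476,-0.316,-0.134,0.008,-0.244,-0.089],[0,0.476,-0.316,-0.134,0.008,-0.244,-0.089]]]}}

```text
time: 30.2
tool_pos: [0.5088, -0.2192, 0.3479]
ee_rot: [3.134, 0.1, 0.28]
wrist_force: [0.4, -0.6, -1.6]
width: 0.0394
```

{"method": "move_arm", "body": {"increments": [[[0,0.1,-0.12,-0.04,-0.01,-0.06,-0.03],[0,0.2,-0.24,-0.08,-0.015,-0.12,-0.05],[0,0.31,-0.36,-0.11,-0.02,-0.18,-0.08],[0,0.41,-0.47,-0.143,-0.033,-0.244,-0.107],[0,0.41,-0.47,-0.143,-0.033,-0.244,-0.107],[0,0.41,-0.47,-0.143,-0.033,-0.244,-0.107]]]}}

```text
time: 30.7
tool_pos: [0.535, -0.1636, 0.3569]
ee_rot: [3.132, 0.483, 0.448]
wrist_force: [0.2, -0.2, -1.0]
width: 0.0394
```

Run:
```python
from h import *
o=robot.get_obs();print(o['time'],o['width'],o['tool_pos'],o['wrist_force'])
e=Rt(108.3,-30)
seq([([.445,-.14,.26],Rt(42,-30)),([.44,-.06,.27],Rt(62,-30)),([.46,.01,.27],Rt(82,-30)),([.485,.08,.27],Rt(98,-30)),(T(-.004,.001,.24),e),(T(-.004,.001,.16),e),(T(-.004,.001,.1),e),(T(-.004,.001,.08),e)])
p,d=snap('side','s19');cv2.imwrite('pics/s19c.png',cv2.resize(p[130:290,130:310,::-1],(675,600),interpolation=cv2.INTER_CUBIC))
```

```text
30.7 0.03937543017062765 [ 0.53503131 -0.1636374   0.35693905] [ 0.20176842 -0.16373394 -1.00644632]
[-0.137, -0.85, -0.602, -0.082, -0.025, -0.159]
[0.334, -0.936, -0.309, -0.111, 0.0, -0.192]
[0.57, -0.46, -0.329, -0.111, 0.0, -0.192]
[0.6, -0.098, -0.347, -0.089, 0.0, -0.154]
[0.812, 0.17, -0.122, -0.057, -0.0, -0.099]
[0.4, 0.0, 0.693, 0.0, 0.0, 0.0]
[0.3, 0.0, 0.52, 0.0, 0.0, 0.0]
[0.1, 0.0, 0.173, 0.0, 0.0, 0.0]
```

View pics/s19c.png

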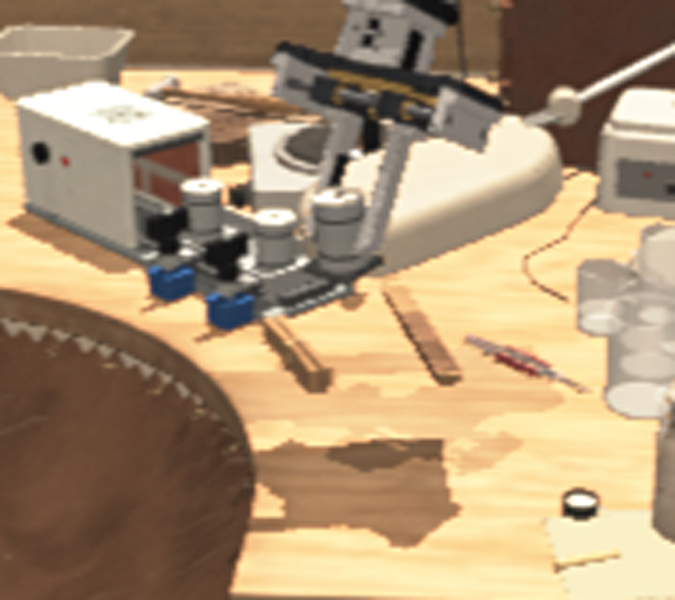

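{"method": "move_arm", "body": {"increments": [[[0,-0.05,-0.28,-0.25,-0.03,-0.01,-0.05],[0,-0.1,-0.56,-0.45,-0.06,-0.02,-0.11],[0,-0.137,-0.85,-0.6,-0.082,-0.025,-0.159],[0,-0.137,-0.85,-0.6,-0.082,-0.025,-0.159]]]}}

```text
time: 31.08
tool_pos: [0.5103, -0.0775, 0.4218]
ee_rot: [3.135, 0.519, 0.733]
wrist_force: [0.4, -0.1, -0.9]
width: 0.0393
```

{"method": "move_arm", "body": {"increments": [[[0,0.11,-0.3,-0.1,-0.04,0,-0.06],[0,0.22,-0.6,-0.2,-0.08,0,-0.13],[0,0.334,-0.936,-0.309,-0.111,0,-0.192],[0,0.334,-0.936,-0.309,-0.111,0,-0.192]]]}}

```text
time: 31.42
tool_pos: [0.4806, 0.0225, 0.4278]
ee_rot: [3.141, 0.522, 1.087]
wrist_force: [0.7, -0.1, -1.1]
width: 0.0399
```

{"method": "move_arm", "body": {"increments": [[[0,0.19,-0.15,-0.11,-0.04,0,-0.06],[0,0.38,-0.3,-0.22,-0.08,0,-0.13],[0,0.57,-0.46,-0.329,-0.111,0,-0.192],[0,0.57,-0.46,-0.329,-0.111,0,-0.192]]]}}

```text
time: 31.75
tool_pos: [0.4723, 0.1009, 0.4262]
ee_rot: [-3.141, 0.524, 1.434]
wrist_force: [-1.1, -0.8, -0.7]
width: 0.0395
```

{"method": "move_arm", "body": {"increments": [[[0,0.2,-0.03,-0.11,-0.03,0,-0.05],[0,0.4,-0.06,-0.23,-0.06,0,-0.1],[0,0.6,-0.098,-0.347,-0.089,0,-0.154],[0,0.6,-0.098,-0.347,-0.089,0,-0.154]]]}}

```text
time: 32.08
tool_pos: [0.4733, 0.1702, 0.4258]
ee_rot: [-3.141, 0.524, 1.711]
wrist_force: [-1.1, -0.6, -1.3]
width: 0.0394
```

{"method": "move_arm", "body": {"increments": [[[0,0.27,0.06,-0.04,-0.02,0,-0.03],[0,0.54,0.12,-0.08,-0.04,0,-0.06],[0,0.81,0.17,-0.122,-0.057,0,-0.099],[0,0.81,0.17,-0.122,-0.057,0,-0.099],[0,0.81,0.17,-0.122,-0.057,0,-0.099],[0,0.81,0.17,-0.122,-0.057,0,-0.099]]]}}

```text
time: 32.58
tool_pos: [0.48, 0.2454, 0.3962]
ee_rot: [-3.139, 0.528, 1.885]
wrist_force: [-1.0, 0.1, -1.9]
width: 0.0396
```

Run:
```python
from h import *
o=robot.get_obs();print(o['time'],o['width'],o['tool_pos'],o['wrist_force'])
e=Rt(108.3,-30)
seq([(T(-.004,.001,.16),e),(T(-.004,.001,.11),e),(T(-.004,.001,.08),e)])
p,d=snap('top','t20');cv2.imwrite('pics/t20c.png',cv2.resize(p[160:260,90:220,::-1],(780,600),interpolation=cv2.INTER_CUBIC))
```

```text
32.5833 0.0395510219914863 [0.48004999 0.24538726 0.39624737] [-0.99401608  0.10493397 -1.92287964]
[0.423, -0.006, 0.684, -0.004, 0.003, -0.003]
[0.25, 0.0, 0.433, 0.0, 0.0, 0.0]
[0.15, 0.0, 0.26, 0.0, 0.0, 0.0]
```

View pics/t20c.png

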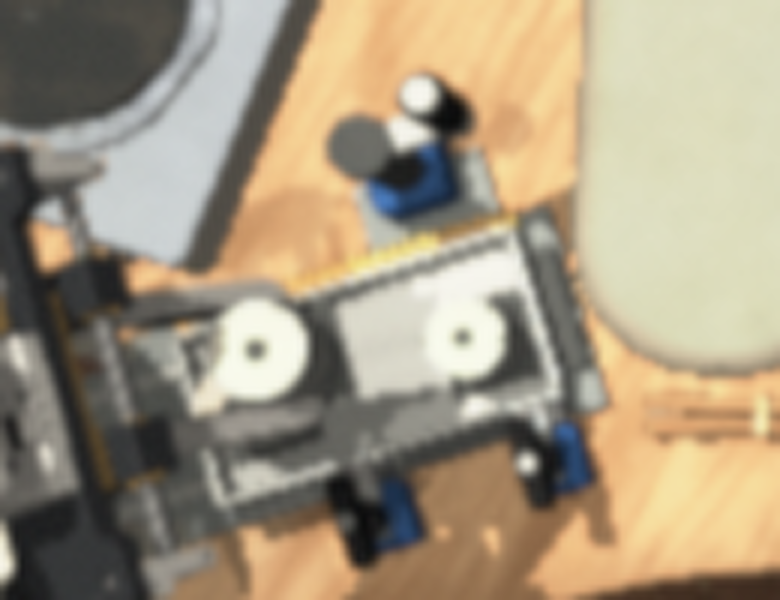

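{"method": "move_arm", "body": {"increments": [[[0,0.14,0,0.23,0,0,0],[0,0.28,0,0.46,0,0,0],[0,0.42,0,0.68,0,0,0],[0,0.42,0,0.68,0,0,0],[0,0.42,0,0.68,0,0,0],[0,0.42,0,0.68,0,0,0]]]}}

```text
time: 33.13
tool_pos: [0.4792, 0.2484, 0.3186]
ee_rot: [3.141, 0.528, 1.886]
wrist_force: [0.1, 0.3, -0.4]
width: 0.0393
```

Run:
```python
from h import *
o=robot.get_obs();print(o['time'],o['width'],o['tool_pos'],o['wrist_force'])
e=Rt(108.3,-30)
seq([(T(-.004,.001,.11),e),(T(-.004,.001,.08),e)])
p,d=snap('top','t21');cv2.imwrite('pics/t21c.png',cv2.resize(p[160:260,90:220,::-1],(780,600),interpolation=cv2.INTER_CUBIC))
p,d=snap('side','s21');cv2.imwrite('pics/s21c.png',cv2.resize(p[110:230,130:250,::-1],(600,600),interpolation=cv2.INTER_CUBIC)[:600])
```

```text
33.1333 0.039296974964977235 [0.4792218  0.24837388 0.31864429] [ 0.08521915  0.32061266 -0.40409676]
[0.257, -0.01, 0.461, -0.001, 0.003, -0.003]
[0.15, 0.0, 0.26, 0.0, 0.0, 0.0]
```

View pics/t21c.png

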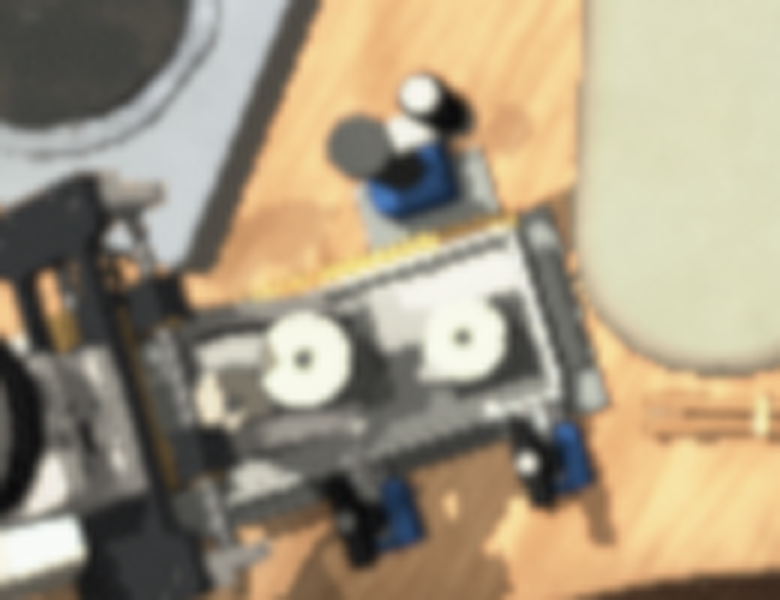

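View pics/s21c.png

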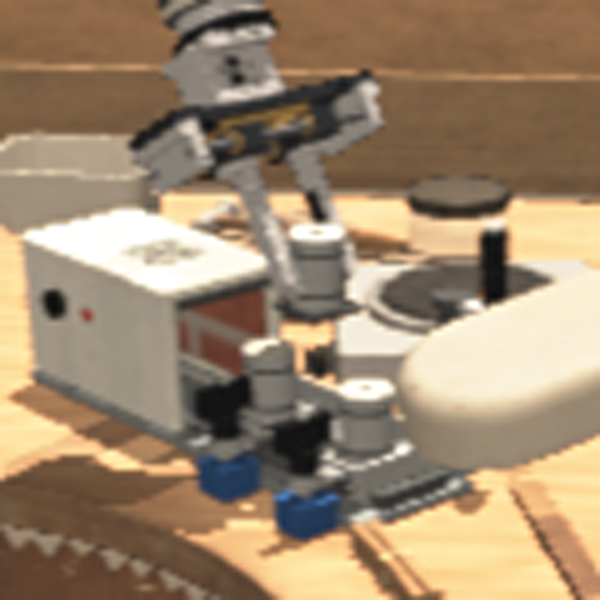

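{"method": "move_arm", "body": {"increments": [[[0,0.13,-0.01,0.23,0,0,0],[0,0.257,-0.01,0.46,0,0,0],[0,0.257,-0.01,0.46,0,0,0],[0,0.257,-0.01,0.46,0,0,0],[0,0.257,-0.01,0.46,0,0,0]]]}}

```text
time: 33.65
tool_pos: [0.4784, 0.2481, 0.2661]
ee_rot: [3.141, 0.527, 1.887]
wrist_force: [0.1, 0.5, -2.3]
width: 0.0396
```

Run:
```python
from h import *
o=robot.get_obs();print(o['time'],o['width'],o['tool_pos'],o['wrist_force'])
e=Rt(108.3,-30)
seq([(T(-.004,.001,.08),e),(T(-.004,.001,.07),e)])
p,d=snap('top','t22');cv2.imwrite('pics/t22c.png',cv2.resize(p[160:260,90:220,::-1],(780,600),interpolation=cv2.INTER_CUBIC))
p,d=snap('side','s22');cv2.imwrite('pics/s22c.png',cv2.resize(p[110:230,130:250,::-1],(600,600),interpolation=cv2.INTER_CUBIC)[:600])
```

```text
33.65 0.03962803867126012 [0.47841748 0.24808511 0.26608355] [ 0.09873699  0.53524129 -2.26649291]
[0.144, -0.001, 0.266, -0.0, 0.002, -0.002]
[0.05, 0.0, 0.087, 0.0, 0.0, 0.0]
```

View pics/t22c.png

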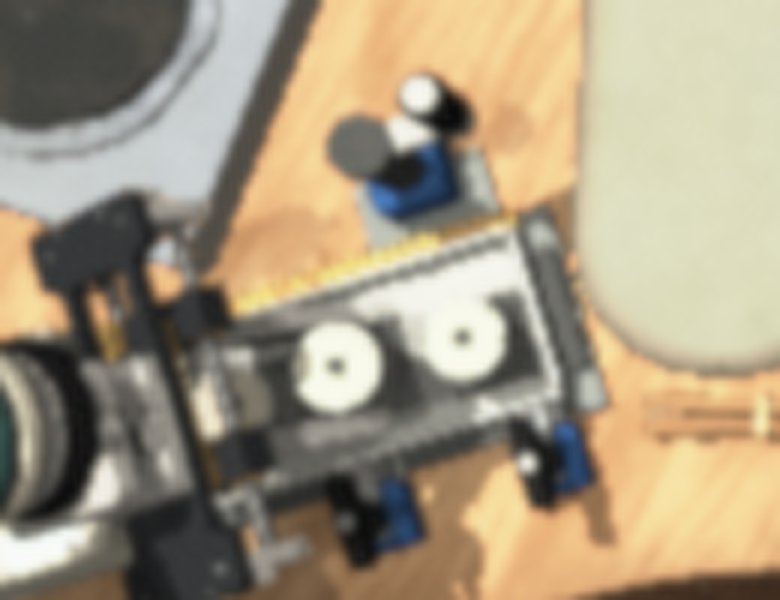

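View pics/s22c.png

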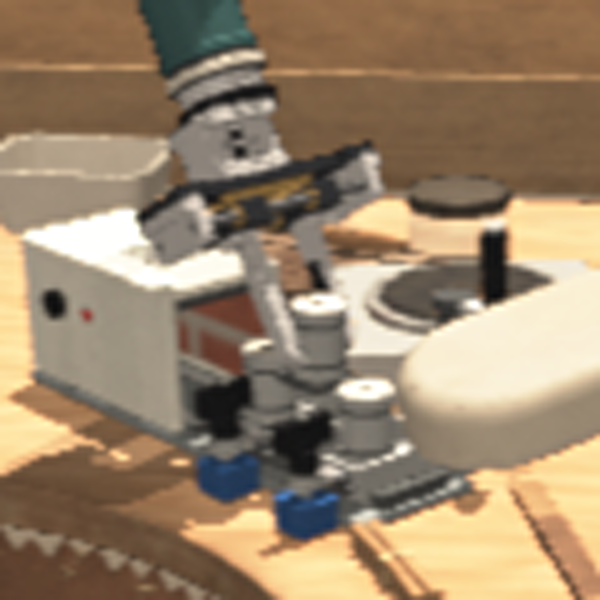

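{"method": "move_arm", "body": {"increments": [[[0,0.07,0,0.13,0,0,0],[0,0.144,0,0.266,0,0,0],[0,0.144,0,0.266,0,0,0],[0,0.144,0,0.266,0,0,0]]]}}

```text
time: 34.08
tool_pos: [0.4781, 0.247, 0.2342]
ee_rot: [-3.139, 0.528, 1.889]
wrist_force: [0.4, -0.4, -1.3]
width: 0.0394
```

{"method": "move_arm", "body": {"increments": [[[0,0.025,0,0.043,0,0,0],[0,0.05,0,0.087,0,0,0],[0,0.05,0,0.087,0,0,0]]]}}

```text
time: 34.33
tool_pos: [0.4779, 0.2469, 0.2233]
ee_rot: [-3.138, 0.527, 1.889]
wrist_force: [-1.4, -0.3, -1.0]
width: 0.0396
```

{"method": "move_arm", "body": {"increments": [[[0,0.01,0,0.02,0,0,0],[0,0.02,0,0.04,0,0,0],[0,0.02,0,0.04,0,0,0]]]}}

```text
time: 34.58
tool_pos: [0.4779, 0.2465, 0.2187]
ee_rot: [-3.138, 0.527, 1.889]
wrist_force: [1.1, -0.1, -2.7]
width: 0.0396
```

{"method": "move_arm", "body": {"increments": [[[0,0.007,0,0.012,0,0,0],[0,0.013,0,0.023,0,0,0],[0,0.013,0,0.023,0,0,0]]]}}

```text
time: 34.83
tool_pos: [0.478, 0.2465, 0.2162]
ee_rot: [-3.138, 0.527, 1.889]
wrist_force: [-0.9, -0.4, -2.0]
width: 0.0393
```

{"method": "move_arm", "body": {"increments": [[[0,0.007,0,0.012,0,0,0],[0,0.013,0,0.023,0,0,0],[0,0.013,0,0.023,0,0,0]]]}}

```text
time: 35.08
tool_pos: [0.4781, 0.2468, 0.2148]
ee_rot: [-3.14, 0.528, 1.888]
wrist_force: [-1.9, 0.7, 3.6]
width: 0.0395
```

{"method": "move_arm", "body": {"increments": [[[0.56,0,0,0,0,0,0],[0.56,0,0,0,0,0,0],[0.56,0,0,0,0,0,0],[0.56,0,0,0,0,0,0]]]}}

```text
time: 35.42
tool_pos: [0.4788, 0.2467, 0.2143]
ee_rot: [3.141, 0.527, 1.888]
wrist_force: [2.7, 0.7, 1.1]
width: 0.0522
```

{"method": "move_arm", "body": {"increments": [[[0.56,0,0,-0.2,0,0,0],[0.56,0,0,-0.45,0,0,0],[0.56,-0.15,0,-0.73,0,0,0],[0.56,-0.3,0,-0.9,0,0,0],[0.56,-0.3,0,-0.9,0,0,0]]]}}

```text
time: 35.83
tool_pos: [0.4732, 0.2653, 0.3123]
ee_rot: [3.134, 0.527, 1.883]
wrist_force: [0.5, 0.0, 0.8]
width: 0.0529
```

Run:
```python
from h import *
o=robot.get_obs();print(o['time'],o['width'],o['tool_pos'],o['wrist_force'])
p,d=snap('top','t23');cv2.imwrite('pics/t23c.png',cv2.resize(p[160:260,90:220,::-1],(780,600),interpolation=cv2.INTER_CUBIC))
p,d=snap('side','s23');cv2.imwrite('pics/s23c.png',cv2.resize(p[110:230,130:250,::-1],(600,600),interpolation=cv2.INTER_CUBIC)[:600])
```

```text
35.8333 0.052880803480774355 [0.47321956 0.26526246 0.31231777] [0.53033135 0.02521358 0.77694967]
```

View pics/t23c.png

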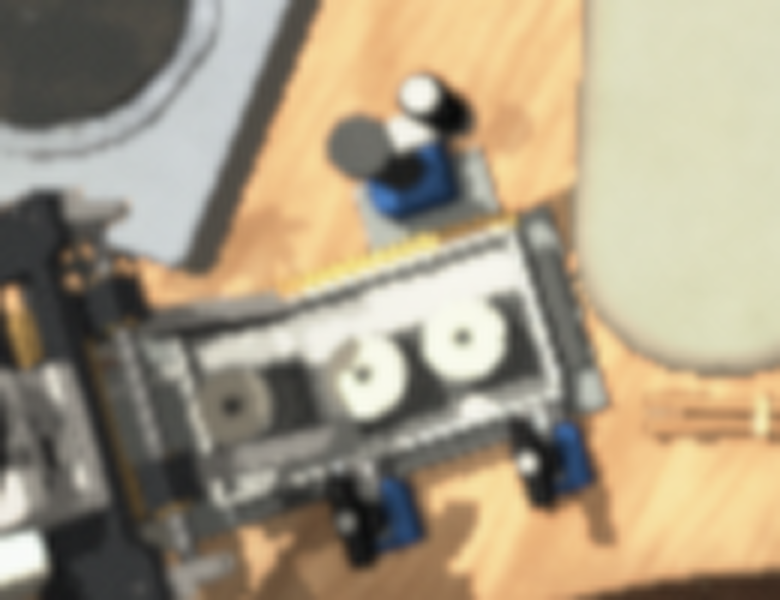

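View pics/s23c.png

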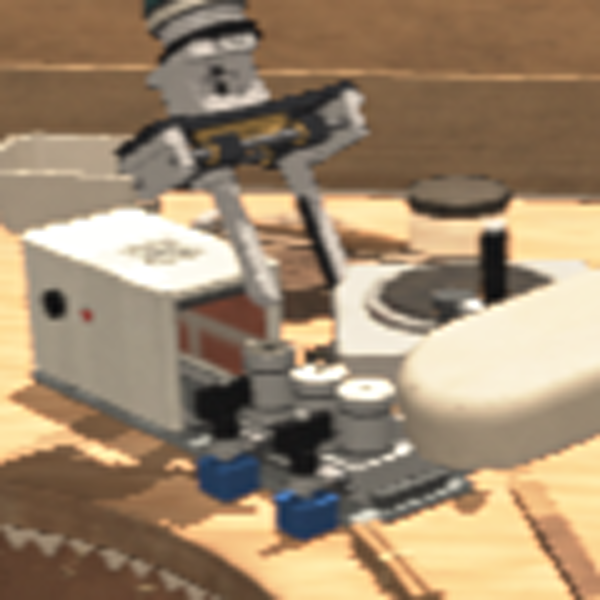

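Run:
```python
from h import *
from kin import *
np.set_printoptions(precision=3,suppress=True)
d=np.load('pics/top0.npy');P=cloud('top',d);m=(d>.1)&(P[...,2]>.07)&(P[...,2]<.23);m[:,:180]=0;m[:,250:]=0;m[:125]=0;m[228:]=0
L=P[m];B=np.array([.466,.0755])
np.save('pics/lamp.npy',L)
for zt in(.07,.12,.15):
  Lz=L[L[:,2]>zt,:2]-B;print(zt,len(Lz),np.linalg.norm(Lz,axis=1).min(),Lz[np.linalg.norm(Lz,axis=1).argmin()]+B)
Lz=L[L[:,2]>.07,:2]-B
for psi in range(0,180,10):
    a=np.radians(psi);u=np.array([np.cos(a),np.sin(a)]);v=np.array([-u[1],u[0]])
    for off in(0,):
        dx=np.maximum(np.abs(Lz@u)-.0885,0);dy=np.maximum(np.abs(Lz@v)-.0375,0);print(psi,np.hypot(dx,dy).min())
A=T(0,0,0)
seq([(T(-.02,0,.22),Rt(80,-15)),([.445,.160,.22],Rt(48,0)),([.4385,.1617,.18],Rt(18.3,0)),([.4385,.1617,.12],Rt(18.3,0)),([.4385,.1617,.077],Rt(18.3,0))])
```

```text
0.07 4103 0.07400220291357033 [0.516 0.021]
0.12 4091 0.07400220291357033 [0.516 0.021]
0.15 3017 0.09230563192448658 [0.547 0.032]
0 0.0
10 0.00446793313922169
20 0.01734239325992243
30 0.028550495013010456
40 0.0343974278228105
50 0.03581651227967226
60 0.032957396998448706
70 0.025747549297673207
80 0.015325874793845791
90 0.0010616485150873184
100 0.0
110 0.0
120 0.0
130 0.0
140 0.0
150 0.0
160 0.0
170 0.0
[-1.032, 0.067, -0.404, 0.119, 0.165, 0.29]
[-0.504, -0.47, 0.072, 0.047, 0.162, 0.354]
[-0.031, -0.06, 0.4, 0.0, 0.0, 0.33]
[0.0, 0.0, 0.6, 0.0, 0.0, 0.0]
[0.0, 0.0, 0.43, 0.0, 0.0, 0.0]
```

Run:
```python
from h import *
L=np.load('pics/lamp.npy');B=np.array([.466,.0755])
for zt in(.14,.145,.15,.155):
  Lz=L[L[:,2]>zt,:2]-B;o=[]
  for psi in range(0,180,15):
    a=np.radians(psi);u=np.array([np.cos(a),np.sin(a)]);v=np.array([-u[1],u[0]])
    dx=np.maximum(np.abs(Lz@u)-.0885,0);dy=np.maximum(np.abs(Lz@v)-.0375,0);o.append(round(1000*np.hypot(dx,dy).min()))
  print(zt,o)
```

```text
0.14 [0, 16, 32, 41, 38, 29, 11, 0, 0, 0, 0, 0]
0.145 [1, 17, 34, 43, 46, 38, 25, 7, 0, 0, 0, 0]
0.15 [4, 22, 41, 51, 55, 52, 41, 22, 4, 0, 4, 1]
0.155 [9, 29, 48, 61, 66, 65, 57, 42, 22, 10, 15, 14]
```

{"method": "move_arm", "body": {"increments": [[[0.6,-0.25,0,-0.1,0.03,0.04,0.07],[0.6,-0.5,0.03,-0.2,0.06,0.08,0.14],[0.6,-0.75,0.05,-0.3,0.09,0.12,0.21],[0.6,-1,0.067,-0.4,0.119,0.165,0.28],[0.6,-1,0.067,-0.4,0.119,0.165,0.29]]]}}

```text
time: 36.35
tool_pos: [0.5009, 0.2018, 0.3942]
ee_rot: [3.137, 0.26, 1.387]
wrist_force: [0.5, -0.7, 0.8]
width: 0.0565
```

{"method": "move_arm", "body": {"increments": [[[0.6,-0.1,-0.1,0.02,0.01,0.03,0.07],[0.6,-0.2,-0.2,0.04,0.02,0.06,0.14],[0.6,-0.3,-0.3,0.05,0.03,0.1,0.21],[0.6,-0.4,-0.4,0.06,0.04,0.13,0.28],[0.6,-0.504,-0.47,0.072,0.047,0.162,0.354],[0.6,-0.504,-0.47,0.072,0.047,0.162,0.354]]]}}

```text
time: 36.85
tool_pos: [0.4431, 0.1612, 0.3959]
ee_rot: [-3.14, 0.004, 0.833]
wrist_force: [-0.5, -0.8, 1.7]
width: 0.0564
```

Run:
```python
from h import *
o=robot.get_obs();print(o['time'],o['width'],o['tool_pos'],o['joint_positions'])
seq([([.4385,.1617,.15],Rt(18.3,0)),([.4385,.1617,.08],Rt(18.3,0))])
```

```text
36.85 0.05643741932336714 [0.44309524 0.16123355 0.3959491 ] [ 2.28870476e-01 -8.56039075e-02  1.56088106e+00 -6.58833203e-04
  1.67038026e+00  9.66443555e-01]
[-0.025, -0.036, 0.66, -0.0, 0.003, 0.327]
[0.0, 0.0, 0.7, 0.0, 0.0, 0.0]
```

{"method": "move_arm", "body": {"increments": [[[0.4,0,0,0.13,0,0,0.07],[0.4,-0.025,-0.036,0.26,0,0,0.14],[0.4,-0.025,-0.036,0.4,0,0,0.21],[0.4,-0.025,-0.036,0.53,0,0,0.28],[0.4,-0.025,-0.036,0.66,0,0.003,0.327],[0.4,-0.025,-0.036,0.66,0,0.003,0.327],[0.4,-0.025,-0.036,0.66,0,0.003,0.327]]]}}

```text
time: 37.43
tool_pos: [0.4399, 0.1632, 0.3296]
ee_rot: [3.142, 0.002, 0.328]
wrist_force: [0.5, 0.1, -0.1]
width: 0.0378
```

Run:
```python
from h import *
o=robot.get_obs();print(o['time'],o['width'],o['tool_pos'])
seq([([.4385,.1617,.08],Rt(18.3,0))])
p,d=snap('side','s24');cv2.imwrite('pics/s24c.png',cv2.resize(p[140:220,130:230,::-1],(750,600),interpolation=cv2.INTER_CUBIC)[:600])
```

```text
37.4333 0.03775787841114272 [0.43987154 0.16315691 0.32955084]
[-0.016, 0.009, 0.696, 0.0, 0.001, 0.005]
```

View pics/s24c.png

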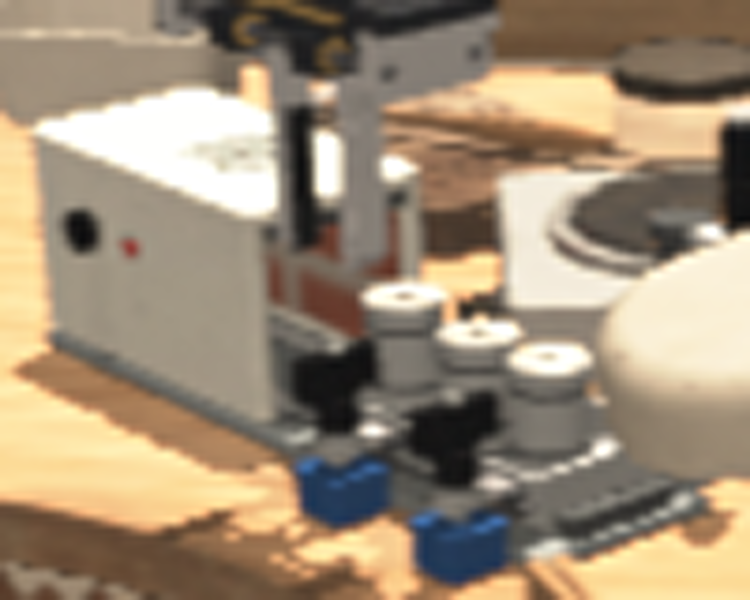

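{"method": "move_arm", "body": {"increments": [[[0.4,-0.016,0.009,0.25,0,0,0],[0.4,-0.016,0.009,0.5,0,0,0],[0.4,-0.016,0.009,0.69,0,0,0],[0.4,-0.016,0.009,0.69,0,0,0],[0,-0.016,0.009,0.69,0,0,0],[0,-0.016,0.009,0.69,0,0,0],[0,-0.016,0.009,0.69,0,0,0],[0,-0.016,0.009,0.69,0,0,0]]]}}

```text
time: 38.15
tool_pos: [0.4397, 0.1619, 0.2646]
ee_rot: [3.141, -0.007, 0.324]
wrist_force: [-0.7, 3.8, 2.3]
width: 0.0143
```

{"method": "move_arm", "body": {"increments": [[[0,0,0,0,0,0,0],[0,0,0,0,0,0,0],[0,0,0,0,0,0,0]]]}}

```text
time: 38.4
tool_pos: [0.4394, 0.1626, 0.2645]
ee_rot: [-3.139, -0.007, 0.324]
wrist_force: [-0.6, 5.5, 6.0]
width: 0.0118
```

Run:
```python
from h import *
o=robot.get_obs();print(o['time'],o['width'],o['tool_pos'],o['ee_rot'],o['wrist_force'],o['wrist_torque'])
```

```text
38.4 0.01183803447535474 [0.43944686 0.16259099 0.26449071] [-3.13943989 -0.00747836  0.32407395] [-0.58489691  5.52450926  6.00322624] [1.04297241 0.22624276 0.01414831]
```

{"method": "move_arm", "body": {"increments": [[[0,0,0,0,0,0,0.03],[0,0,0,0,0,0,0.06],[0,0,0,0,0,0,0.06],[0,0,0,0,0,0,0.06]]]}}

```text
time: 38.73
tool_pos: [0.4394, 0.1626, 0.2644]
ee_rot: [-3.139, -0.007, 0.232]
wrist_force: [-0.4, 3.9, 4.9]
width: 0.012
```

Run:
```python
from h import *
o=robot.get_obs();print(o['time'],o['width'],o['tool_pos'],o['ee_rot'],o['wrist_force'],o['wrist_torque'])
```

```text
38.7333 0.012029475171343167 [0.43943022 0.16255724 0.26436381] [-3.13948565 -0.00704434  0.2315463 ] [-0.43480612  3.9286397   4.93615742] [0.99604666 0.14324298 0.55658114]
```

{"method": "move_arm", "body": {"increments": [[[0,0,0,0,0,0,-0.04],[0,0,0,0,0,0,-0.08],[0,0,0,0,0,0,-0.12],[0,0,0,0,0,0,-0.12],[0,0,0,0,0,0,-0.12]]]}}

```text
time: 39.15
tool_pos: [0.4394, 0.1628, 0.2648]
ee_rot: [-3.14, -0.008, 0.419]
wrist_force: [-2.7, 4.6, 7.3]
width: 0.0116
```

Run:
```python
from h import *
o=robot.get_obs();print(o['time'],o['width'],o['tool_pos'],o['ee_rot'],o['wrist_force'],o['wrist_torque'])
```

```text
39.15 0.011646946857209642 [0.43939109 0.16275325 0.26476403] [-3.13966153 -0.00772688  0.41854668] [-2.65614692  4.62570527  7.3089954 ] [1.15379352 0.32676445 0.01977433]
```

{"method": "move_arm", "body": {"increments": [[[0,0,0,-0.01,0,0,-0.075],[0,0,0,-0.015,0,0,-0.15],[0,0,0,-0.02,0,0,-0.225],[0,0,0,-0.024,0,0,-0.3],[0,0,0,-0.028,0,0,-0.375],[0,0,0,-0.032,0,0,-0.45],[0,0,0,-0.036,0,0,-0.525],[0,0,0,-0.04,0,0,-0.6]]]}}

```text
time: 39.82
tool_pos: [0.4383, 0.1637, 0.2681]
ee_rot: [-3.141, -0.009, 1.367]
wrist_force: [-4.9, 10.6, 7.3]
width: 0.0119
```

Run:
```python
from h import *
o=robot.get_obs();print(o['time'],o['width'],o['tool_pos'],o['ee_rot'],o['wrist_force'],o['wrist_torque'])
p,d=snap('top','t25');cv2.imwrite('pics/t25c.png',cv2.resize(p[160:260,90:220,::-1],(780,600),interpolation=cv2.INTER_CUBIC))
```

```text
39.8167 0.011861565813755534 [0.43826272 0.16370326 0.26805967] [-3.14120047 -0.00857528  1.36674813] [-4.89081654 10.61204596  7.30784923] [ 2.00988468  1.14681871 -0.08924582]
```

View pics/t25c.png

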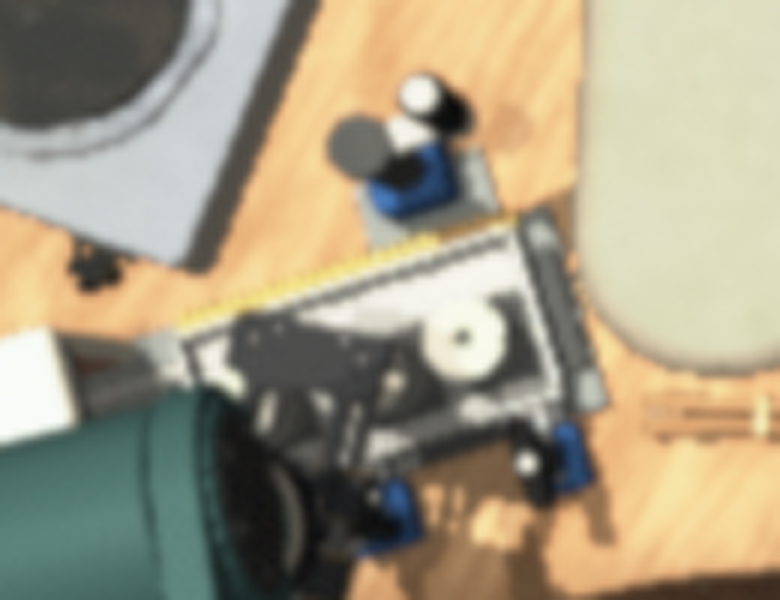

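{"method": "move_arm", "body": {"increments": [[[0,0.02,-0.01,-0.012,0,0,-0.075],[0,0.02,-0.01,-0.017,0,0,-0.15],[0,0.02,-0.01,-0.021,0,0,-0.225],[0,0.02,-0.01,-0.025,0,0,-0.3],[0,0.02,-0.01,-0.03,0,0,-0.375],[0,0.02,-0.01,-0.034,0,0,-0.45],[0,0.02,-0.01,-0.038,0,0,-0.525],[0,0.02,-0.01,-0.042,0,0,-0.6]]]}}

```text
time: 40.53
tool_pos: [0.4366, 0.1645, 0.2713]
ee_rot: [-3.14, -0.005, 2.309]
wrist_force: [-9.3, 2.5, 9.2]
width: 0.012
```

Run:
```python
from h import *
o=robot.get_obs();print(o['time'],o['width'],o['tool_pos'],o['ee_rot'],o['wrist_force'],o['wrist_torque'],o['joint_positions'])
```

```text
40.5333 0.012025006015912896 [0.43664106 0.1645051  0.2712913 ] [-3.14042067 -0.00464897  2.30916389] [-9.28047539  2.45260534  9.21429991] [ 0.82744456  1.78936553 -0.10082419] [ 0.23755373 -0.03103213  1.76102887  0.00355849  1.41485711 -0.50137495]
```

{"method": "move_arm", "body": {"increments": [[[0,0.01,-0.012,-0.015,0,0,-0.075],[0,0.01,-0.012,-0.02,0,0,-0.15],[0,0.01,-0.012,-0.025,0,0,-0.225],[0,0.01,-0.012,-0.03,0,0,-0.3],[0,0.01,-0.012,-0.035,0,0,-0.38],[0,0.01,-0.012,-0.035,0,0,-0.38]]]}}

```text
time: 41.03
tool_pos: [0.4354, 0.1636, 0.2736]
ee_rot: [-3.14, -0.003, 2.904]
wrist_force: [-6.1, 1.2, 2.8]
width: 0.0114
```

Run:
```python
from h import *
o=robot.get_obs();print(o['time'],o['width'],o['tool_pos'],o['ee_rot'],o['wrist_force'],o['wrist_torque'])
```

```text
41.0333 0.011389800298572809 [0.43536229 0.16359878 0.27360037] [-3.14040218 -0.00321896  2.90426349] [-6.06792293  1.24649687  2.78139184] [0.39331809 1.04660009 0.04815554]
```

{"method": "move_arm", "body": {"increments": [[[0,0,0,0,0,0,-0.03],[0,0,0,0,0,0,-0.06],[0,0,0,0,0,0,-0.06],[0,0,0,0,0,0,-0.06]]]}}

```text
time: 41.37
tool_pos: [0.4354, 0.1635, 0.2736]
ee_rot: [-3.141, -0.003, 2.992]
wrist_force: [-6.2, 1.0, 3.6]
width: 0.012
```

Run:
```python
from h import *
o=robot.get_obs();print(o['time'],o['width'],o['tool_pos'],o['ee_rot'],o['wrist_force'],o['wrist_torque'])
```

```text
41.3667 0.012033491001099286 [0.4353981  0.16351145 0.27363995] [-3.14090293 -0.00335493  2.99242949] [-6.22428835  1.00389203  3.61923618] [ 0.34906207  1.10704393 -0.62838025]
```

{"method": "move_arm", "body": {"increments": [[[0.45,0,0,0,0,0,0.05],[0.45,0,0,0,0,0,0.05],[0.45,0,0,0,0,0,0.05],[0.45,0,0,0,0,0,0.05],[0.45,0,0,-0.25,0,0,0],[0.45,0,0,-0.6,0,0,0],[0.45,0,0,-0.9,0,0,0],[0.45,0,0,-0.9,0,0,0]]]}}

```text
time: 42.03
tool_pos: [0.4378, 0.1638, 0.3716]
ee_rot: [3.136, 0.015, 2.995]
wrist_force: [0.1, -0.1, 1.0]
width: 0.0422
```

Run:
```python
from h import *
o=robot.get_obs();print(o['time'],o['width'],o['tool_pos'],o['wrist_force'])
R=Rt(18.3,0,1)
seq([([.465,.0755,.17],R),([.465,.0755,.084],R)])
p,d=snap('top','t26');cv2.imwrite('pics/t26c.png',cv2.resize(p[160:260,90:220,::-1],(780,600),interpolation=cv2.INTER_CUBIC))
p,d=snap('side','s26');cv2.imwrite('pics/s26c.png',cv2.resize(p[140:220,130:230,::-1],(750,600),interpolation=cv2.INTER_CUBIC)[:600])
```

```text
42.0333 0.04221920804471264 [0.4378032  0.1638201  0.37155854] [ 0.08423213 -0.08044521  0.97292703]
[-0.395, -0.835, 0.217, 0.001, 0.01, -0.297]
[0.0, 0.0, 0.86, 0.0, 0.0, 0.0]
```

View pics/t26c.png

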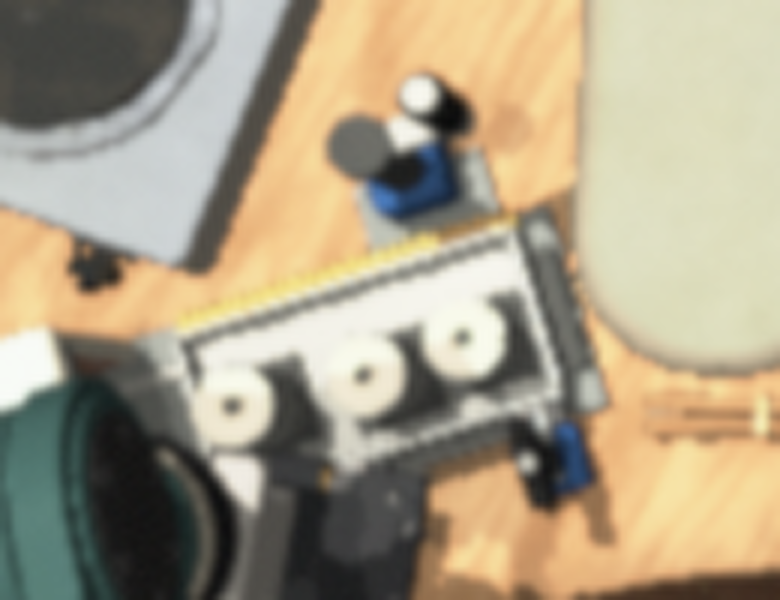

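View pics/s26c.png

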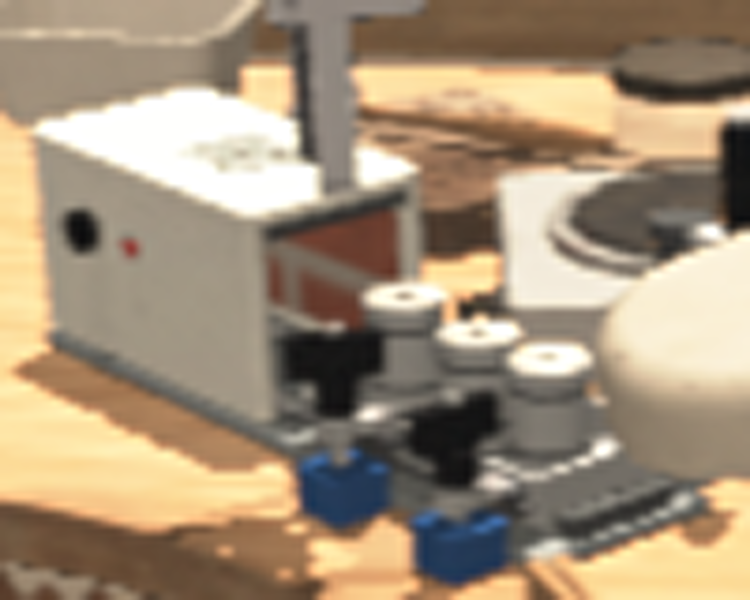

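{"method": "move_arm", "body": {"increments": [[[0.45,-0.1,-0.25,0,0,0,-0.07],[0.45,-0.2,-0.5,0.05,0,0,-0.14],[0.45,-0.3,-0.75,0.1,0,0.01,-0.22],[0.45,-0.395,-0.835,0.217,0,0.01,-0.297],[0.45,-0.395,-0.835,0.217,0,0.01,-0.297],[0.45,-0.395,-0.835,0.217,0,0.01,-0.297]]]}}

```text
time: 42.63
tool_pos: [0.463, 0.0749, 0.3402]
ee_rot: [3.136, -0.017, -2.826]
wrist_force: [-0.2, -0.6, 0.1]
width: 0.0424
```

Run:
```python
from h import *
o=robot.get_obs();print(o['time'],o['width'],o['tool_pos'],o['joint_positions'])
R=Rt(18.3,0,1)
seq([([.465,.0755,.084],R)])
```

```text
42.6333 0.04236579530397781 [0.46300705 0.07490933 0.34019611] [ 3.93004954e-02 -6.63935532e-02  1.65383168e+00  3.94685405e-04
  1.57180979e+00 -1.84655847e+00]
[-0.034, -0.005, 0.761, 0.003, -0.011, -0.003]
```

{"method": "move_arm", "body": {"increments": [[[0.45,-0.034,-0.005,0.25,0,-0.011,0],[0.45,-0.034,-0.005,0.5,0,-0.011,0],[0.45,-0.034,-0.005,0.76,0,-0.011,0],[0.45,-0.034,-0.005,0.76,0,-0.011,0],[0.45,-0.034,-0.005,0.76,0,-0.011,0]]]}}

```text
time: 43.05
tool_pos: [0.465, 0.0767, 0.2654]
ee_rot: [3.137, 0.002, -2.823]
wrist_force: [0.4, 0.0, 0.7]
width: 0.0422
```

Run:
```python
from h import *
o=robot.get_obs();print(o['time'],o['width'],o['tool_pos'],o['wrist_force'])
R=Rt(18.3,0,1)
seq([([.465,.0755,.082],R)])
p,d=snap('side','s27');cv2.imwrite('pics/s27c.png',cv2.resize(p[140:220,130:230,::-1],(750,600),interpolation=cv2.INTER_CUBIC)[:600])
p,d=snap('top','t27');cv2.imwrite('pics/t27c.png',cv2.resize(p[160:260,130:260,::-1],(780,600),interpolation=cv2.INTER_CUBIC))
```

```text
43.05 0.04221734752769583 [0.46499033 0.0766703  0.26543655] [0.44751499 0.02341461 0.67864567]
[0.004, -0.011, 0.034, 0.003, 0.001, -0.0]
```

View pics/s27c.png

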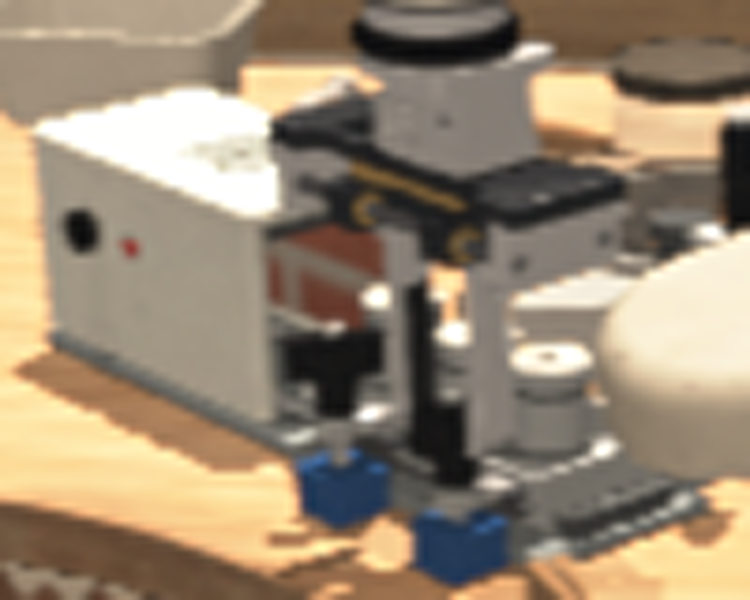

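View pics/t27c.png

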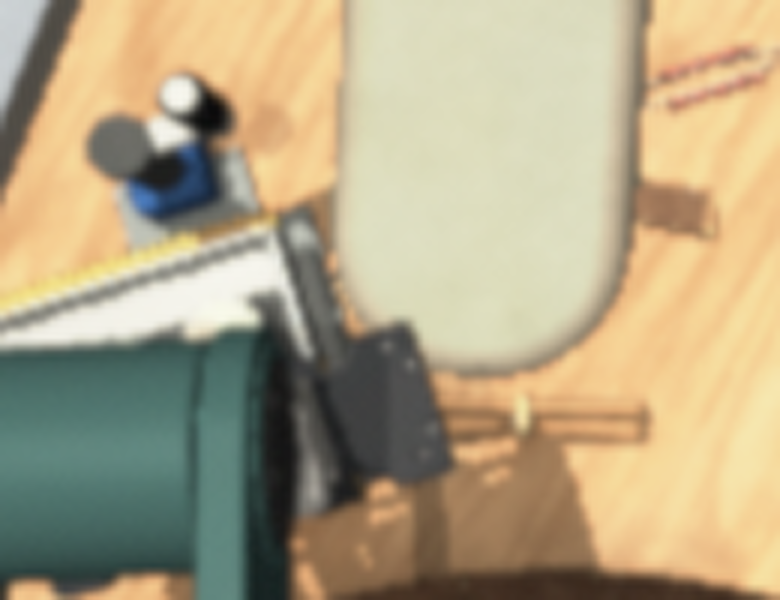

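{"method": "move_arm", "body": {"increments": [[[0.2,0,-0.01,0.01,0,0,0],[0,0,-0.01,0.01,0,0,0],[0,0,-0.01,0.01,0,0,0],[0,0,-0.01,0.01,0,0,0],[0,0,-0.01,0.01,0,0,0],[0,0,-0.01,0.01,0,0,0],[0,0,-0.01,0.01,0,0,0]]]}}

```text
time: 43.73
tool_pos: [0.4661, 0.0757, 0.2662]
ee_rot: [3.135, 0.007, -2.823]
wrist_force: [-1.5, 4.9, 3.4]
width: 0.0117
```

{"method": "move_arm", "body": {"increments": [[[0,0,0,0,0,0,-0.03],[0,0,0,0,0,0,-0.05],[0,0,0,0,0,0,-0.05],[0,0,0,0,0,0,-0.05]]]}}

```text
time: 44.07
tool_pos: [0.4661, 0.0757, 0.2661]
ee_rot: [3.136, 0.007, -2.745]
wrist_force: [-1.6, 5.2, 3.2]
width: 0.0121
```

Run:
```python
from h import *
o=robot.get_obs();print(o['time'],o['width'],o['tool_pos'],o['ee_rot'],o['wrist_force'],o['wrist_torque'])
```

```text
44.0667 0.012133401715681225 [0.46613164 0.07571862 0.26613989] [ 3.13569549  0.00698982 -2.7453583 ] [-1.61324016  5.18653955  3.23308405] [ 1.087836    0.21484359 -0.46920317]
```

{"method": "move_arm", "body": {"increments": [[[0,0,0,0,0,0,0.04],[0,0,0,0,0,0,0.08],[0,0,0,0,0,0,0.13],[0,0,0,0,0,0,0.13],[0,0,0,0,0,0,0.13]]]}}

```text
time: 44.48
tool_pos: [0.4662, 0.0757, 0.2666]
ee_rot: [3.135, 0.006, -2.948]
wrist_force: [-3.0, 4.3, 5.2]
width: 0.0114
```

Run:
```python
from h import *
o=robot.get_obs();print(o['time'],o['width'],o['tool_pos'],o['ee_rot'],o['wrist_force'],o['wrist_torque'])
```

```text
44.4833 0.011421213936525974 [0.46615818 0.07565905 0.2665754 ] [ 3.13525975  0.00582601 -2.94816158] [-3.00826599  4.3429186   5.21822506] [ 0.90839337  0.30509355 -0.05768602]
```

{"method": "move_arm", "body": {"increments": [[[0,0,0.006,-0.01,0,0,0.075],[0,0,0.008,-0.014,0,0,0.15],[0,0,0.01,-0.018,0,0,0.225],[0,0,0.01,-0.023,0,0,0.3],[0,0,0.01,-0.027,0,0,0.375],[0,0,0.01,-0.031,0,0,0.45],[0,0,0.01,-0.035,0,0,0.525],[0,0,0.01,-0.039,0,0,0.6]]]}}

```text
time: 45.15
tool_pos: [0.4658, 0.0753, 0.2699]
ee_rot: [3.138, 0.001, 2.387]
wrist_force: [-3.2, -0.7, 3.8]
width: 0.0116
```

Run:
```python
from h import *
o=robot.get_obs();print(o['time'],o['width'],o['tool_pos'],o['ee_rot'],o['wrist_force'],o['wrist_torque'])
```

```text
45.15 0.011635899632644312 [0.46584433 0.07525078 0.26992024] [3.13774365e+00 1.07438483e-03 2.38677774e+00] [-3.22988047 -0.71212041  3.75830136] [-0.36943367  0.31930726  0.09452535]
```

{"method": "move_arm", "body": {"increments": [[[0,0,0,-0.008,0,0,0.075],[0,0,0,-0.012,0,0,0.15],[0,0,0,-0.017,0,0,0.225],[0,0,0,-0.021,0,0,0.3],[0,0,0,-0.025,0,0,0.375],[0,0,0,-0.03,0,0,0.45],[0,0,0,-0.034,0,0,0.5]]]}}

```text
time: 45.73
tool_pos: [0.4652, 0.0749, 0.2727]
ee_rot: [3.141, -0.001, 1.602]
wrist_force: [-3.0, -2.0, 2.4]
width: 0.0119
```

Run:
```python
from h import *
o=robot.get_obs();print(o['time'],o['width'],o['tool_pos'],o['ee_rot'],o['wrist_force'],o['wrist_torque'])
p,d=snap('side','s28');cv2.imwrite('pics/s28c.png',cv2.resize(p[110:220,130:260,::-1],(709,600),interpolation=cv2.INTER_CUBIC)[:600])
p,d=snap('top','t28');cv2.imwrite('pics/t28c.png',cv2.resize(p[160:260,130:260,::-1],(780,600),interpolation=cv2.INTER_CUBIC))
```

```text
45.7333 0.011885430161258778 [0.4651937  0.0749468  0.27271397] [ 3.14122559e+00 -9.88498160e-04  1.60191094e+00] [-3.02095089 -1.98187344  2.42689349] [-0.54598187  0.78223248  0.06373529]
```

View pics/s28c.png

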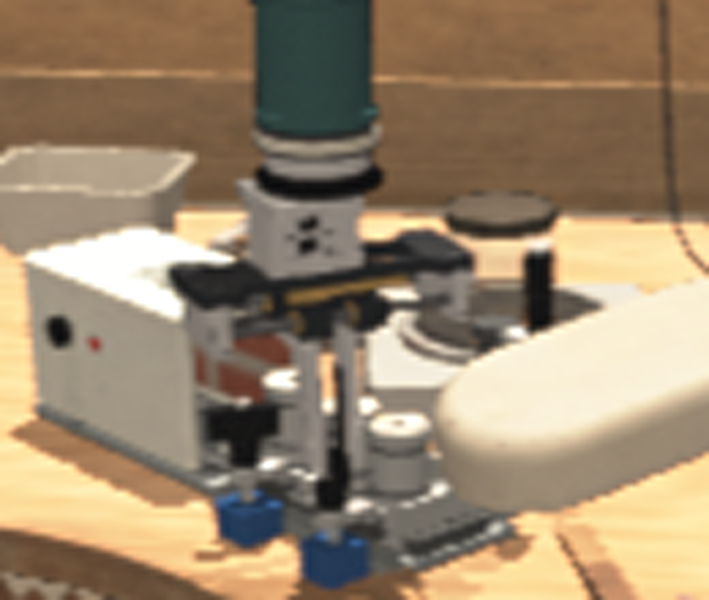

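View pics/t28c.png

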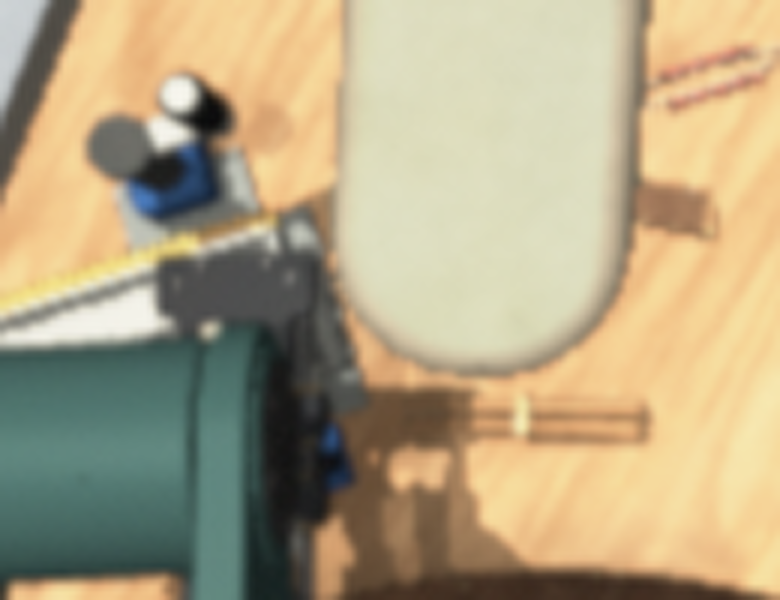

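Run:
```python
from h import *
L=np.load('pics/lamp.npy');L=L[L[:,2]<.22];B=np.array([.4655,.0752])
for psi in range(0,-46,-7):
    a=np.radians(psi);u=np.array([np.cos(a),np.sin(a)]);v=np.array([-u[1],u[0]]);q=L[:,:2]-B
    o=[]
    for mg in(0,.005,.01):
        m=(np.abs(q@u)<.0885+mg)&(np.abs(q@v)<.0375+mg);o.append(L[m,2].max() if m.any() else 0)
    print(psi,np.round(o,3))
```

```text
0 [0.145 0.152 0.157]
-7 [0.15  0.153 0.154]
-14 [0.15  0.153 0.153]
-21 [0.149 0.15  0.153]
-28 [0.149 0.15  0.153]
-35 [0.149 0.15  0.153]
-42 [0.15  0.151 0.153]
```

{"method": "move_arm", "body": {"increments": [[[0,0,0,-0.006,0,0,0.075],[0,0,0,-0.01,0,0,0.15],[0,0,0,-0.014,0,0,0.225],[0,0,0,-0.018,0,0,0.3],[0,0,0,-0.022,0,0,0.375],[0,0,0,-0.028,0,0,0.45],[0,0,0,-0.028,0,0,0.45]]]}}

```text
time: 46.42
tool_pos: [0.4646, 0.0752, 0.2752]
ee_rot: [-3.138, -0.0, 0.898]
wrist_force: [-5.6, -2.0, 3.8]
width: 0.0116
```

Run:
```python
from h import *
o=robot.get_obs();print(o['time'],o['width'],o['tool_pos'],o['ee_rot'],o['wrist_force'],o['wrist_torque'])
```

```text
46.4167 0.011581110681202966 [0.46461691 0.07518624 0.27515195] [-3.13849559e+00 -1.69954988e-04  8.98455569e-01] [-5.58370899 -2.03615486  3.7569279 ] [-0.61089723  1.44392093 -0.01976702]
```

{"method": "move_arm", "body": {"increments": [[[0,0,0,0,0,0,0.03],[0,0,0,0,0,0,0.07],[0,0,0,0,0,0,0.07],[0,0,0,0,0,0,0.07]]]}}

```text
time: 46.75
tool_pos: [0.4646, 0.0753, 0.2753]
ee_rot: [-3.139, 0.0, 0.794]
wrist_force: [-7.2, -2.1, 4.7]
width: 0.0123
```

Run:
```python
from h import *
o=robot.get_obs();print(o['time'],o['width'],o['tool_pos'],o['ee_rot'],o['wrist_force'],o['wrist_torque'])
```

```text
46.75 0.012305388084400378 [0.46461567 0.07529285 0.2752933 ] [-3.13868701e+00  7.47712284e-05  7.94079317e-01] [-7.18504283 -2.05901752  4.73998265] [-0.5384214   1.42506823  0.56009749]
```

{"method": "move_arm", "body": {"increments": [[[0.5,0,0,0,0,0,-0.05],[0.5,0,0,0,0,0,-0.05],[0.5,0,0,0,0,0,-0.05],[0.5,0,0,0,0,0,-0.05],[0.5,0,0,-0.25,0,0,0],[0.5,0,0,-0.6,0,0,0],[0.5,0,0,-1,0,0,0],[0.5,0,0,-1,0,0,0]]]}}

```text
time: 47.42
tool_pos: [0.467, 0.0754, 0.3846]
ee_rot: [3.131, -0.018, 0.79]
wrist_force: [1.2, -0.2, 1.5]
width: 0.0466
```

Run:
```python
from h import *
from kin import *
np.set_printoptions(precision=3,suppress=True)
o=robot.get_obs();print(o['time'],o['tool_pos'],o['joint_positions'])
p,d=snap('top','t29');P=cloud('top',d)
cv2.imwrite('pics/t29c.png',cv2.resize(p[160:260,90:220,::-1],(780,600),interpolation=cv2.INTER_CUBIC))
cv2.imwrite('pics/t29d.png',cv2.resize(p[165:205,140:180,::-1],(600,600),interpolation=cv2.INTER_CUBIC))
p,d=snap('side','s29');cv2.imwrite('pics/s29c.png',cv2.resize(p[130:220,130:250,::-1],(800,600),interpolation=cv2.INTER_CUBIC)[:600])
cv2.imwrite('pics/s29d.png',cv2.resize(p[135:185,205:255,::-1],(600,600),interpolation=cv2.INTER_CUBIC)[:600])
```

```text
47.4167 [0.467 0.075 0.385] [ 0.039 -0.088  1.585  0.005  1.624  0.82 ]
```

View pics/t29d.png

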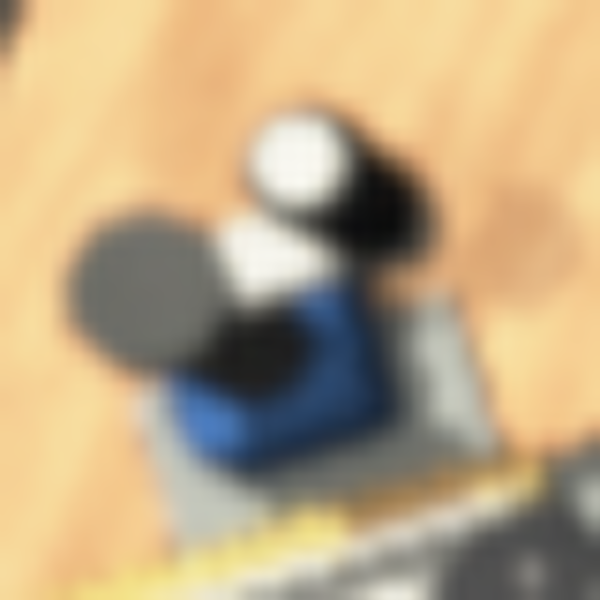

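View pics/s29d.png

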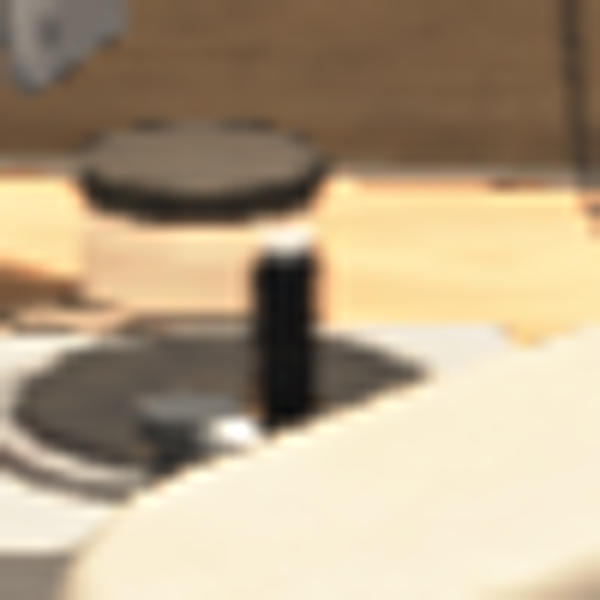

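View pics/s29c.png

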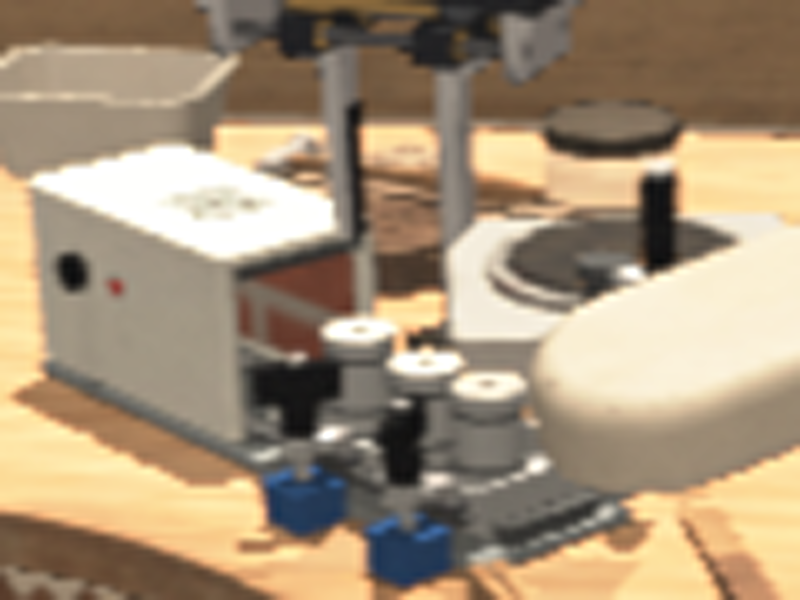

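Run:
```python
from h import *
from kin import *
np.set_printoptions(precision=4,suppress=True)
s=plane('top',159.5,175.2,.191);a=plane('top',149.4,184.0,.130);print(s,a,np.linalg.norm((s-a)[:2]))
print('side',plane('side',205+287/12-.5,135+243/12-.5,.191))
print('proj',w2px('side',s),(205+287/12-.5,135+243/12-.5))
q=robot.get_obs()['joint_positions']
for az in(90,108,60,0):
    print(az,IK([s[0],s[1],.162],Rt(az,0),q)[0])
```

```text
[0.6258 0.1067 0.191 ] [0.6113 0.1487 0.13  ] 0.0444771048997454
side [0.6254 0.1085 0.191 ]
proj [228.723  154.8733] (228.41666666666666, 154.75)
90 [0.0795 0.2943 1.2528 0.     1.5944 0.0795]
108 [ 0.0795  0.2943  1.2528  0.      1.5944 -0.2346]
60 [0.0795 0.2943 1.2528 0.     1.5944 0.6031]
0 [0.0795 0.2943 1.2528 0.     1.5944 1.6503]
```

Run:
```python
from h import *
R=Rt(90,0)
seq([([.5,.085,.25],Rt(62,0)),([.585,.1,.26],Rt(82,0)),([.626,.107,.235],R),([.626,.107,.162],R)])
```

```text
[0.313, 0.175, -0.515, 0.003, -0.006, -0.186]
[0.531, 0.68, -0.1, 0.0, 0.0, -0.222]
[0.126, 0.396, 0.25, 0.0, 0.0, -0.089]
[0.0, 0.0, 0.73, 0.0, 0.0, 0.0]
```

{"method": "move_arm", "body": {"increments": [[[0.55,0.1,0.05,-0.2,0,0,-0.06],[0.55,0.2,0.1,-0.4,0,0,-0.12],[0.55,0.313,0.175,-0.515,0.003,-0.006,-0.186],[0.55,0.313,0.175,-0.515,0.003,-0.006,-0.186]]]}}

```text
time: 47.85
tool_pos: [0.5014, 0.0852, 0.428]
ee_rot: [-3.139, 0.001, 1.084]
wrist_force: [0.1, -0.0, -0.6]
width: 0.0516
```

{"method": "move_arm", "body": {"increments": [[[0.55,0.18,0.22,-0.05,0,0,-0.07],[0.55,0.36,0.44,-0.1,0,0,-0.14],[0.55,0.53,0.68,-0.1,0,0,-0.222],[0.55,0.53,0.68,-0.1,0,0,-0.222]]]}}

```text
time: 48.18
tool_pos: [0.5881, 0.1001, 0.4316]
ee_rot: [-3.131, 0.002, 1.432]
wrist_force: [-0.7, -0.3, -0.7]
width: 0.0516
```

{"method": "move_arm", "body": {"increments": [[[0.55,0.06,0.2,0.1,0,0,-0.05],[0.55,0.126,0.396,0.25,0,0,-0.089],[0.55,0.126,0.396,0.25,0,0,-0.089],[0.55,0.126,0.396,0.25,0,0,-0.089],[0.55,0.126,0.396,0.25,0,0,-0.089]]]}}

```text
time: 48.6
tool_pos: [0.6247, 0.1067, 0.4109]
ee_rot: [-3.134, 0.0, 1.568]
wrist_force: [0.2, 0.8, 0.7]
width: 0.0519
```

Run:
```python
from h import *
o=robot.get_obs();print(o['time'],o['width'],o['tool_pos'],o['wrist_force'])
seq([([.626,.107,.162],Rt(90,0))])
p,d=snap('top','t30');cv2.imwrite('pics/t30d.png',cv2.resize(p[155:205,130:190,::-1],(720,600),interpolation=cv2.INTER_CUBIC))
p,d=snap('side','s30');cv2.imwrite('pics/s30d.png',cv2.resize(p[110:185,190:265,::-1],(600,600),interpolation=cv2.INTER_CUBIC)[:600])
```

```text
48.6 0.05186613442509369 [0.62473499 0.10672039 0.41094261] [0.21417708 0.75529762 0.74660981]
[0.003, 0.018, 0.689, -0.005, 0.0, -0.002]
```

View pics/s30d.png

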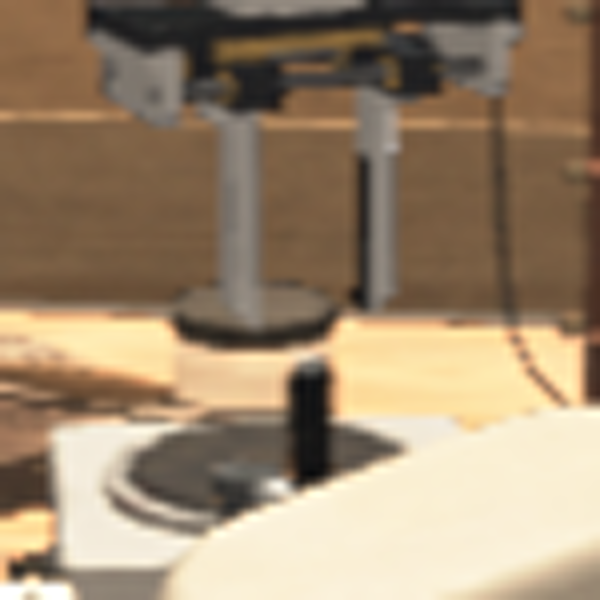

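Aligned above the sleeve, with the sleeve at (310,420) between the fingers. Descend and grip.

{"method": "move_arm", "body": {"increments": [[[0.55,0.003,0.015,0.23,-0.003,0,0],[0.55,0.003,0.015,0.46,-0.003,0,0],[0.55,0.003,0.015,0.69,-0.003,0,0],[0.55,0.003,0.015,0.69,-0.003,0,0],[0.2,0.003,0.015,0.69,-0.003,0,0],[0,0.003,0.015,0.69,-0.003,0,0],[0,0.003,0.015,0.69,-0.003,0,0],[0,0.003,0.015,0.69,-0.003,0,0]]]}}

```text
time: 49.37
tool_pos: [0.627, 0.1072, 0.3454]
ee_rot: [3.138, -0.001, 1.571]
wrist_force: [0.3, 0.1, -0.2]
width: 0.0283
```

{"method": "move_arm", "body": {"increments": [[[0,0,0,0,0,0,0],[0,0,0,0,0,0,0],[0,0,0,0,0,0,0],[0,0,0,0,0,0,0],[0,0,0,0,0,0,0]]]}}

```text
time: 49.78
tool_pos: [0.626, 0.1073, 0.3449]
ee_rot: [-3.14, -0.0, 1.571]
wrist_force: [-5.1, -0.3, 5.8]
width: 0.0216
```

Run:
```python
from h import *
np.set_printoptions(precision=3,suppress=True)
o=robot.get_obs();p=o['tool_pos'];print(o['time'],o['width'],p,o['ee_rot'],o['wrist_force'])
C=np.array([.6113,.1487]);v=p[:2]-C;th=np.degrees(np.arctan2(v[1],v[0]));print('r',np.linalg.norm(v),'th',th)
R0=Ro.from_euler('xyz',o['ee_rot']).as_matrix()
t0=np.radians(th)
for k in range(1,9):
    t=t0-np.radians(15*k);w=C+.045*np.array([np.cos(t),np.sin(t)])-p[:2];print(np.round(R0.T@[*w,0]/.1,3))
```

```text
49.7833 0.021611327608185387 [0.626 0.107 0.345] [-3.14  -0.     1.571] [-5.117 -0.252  5.817]
r 0.04394024531187561 th -70.41709002601539
[-0.035 -0.111  0.   ]
[-0.029 -0.229  0.   ]
[ 0.008 -0.34   0.   ]
[ 0.071 -0.439  0.001]
[ 0.159 -0.518  0.001]
[ 0.263 -0.571  0.001]
[ 0.378 -0.596  0.001]
[ 0.495 -0.59   0.001]
```

```bash
cat >> h.py <<'E'
def crank(C,step,n=8,r=.045,tref=None):
    o=robot.get_obs();p=o['tool_pos'];v=p[:2]-C;th=np.arctan2(v[1],v[0])
    print('t',o['time'],'w',round(o['width'],4),'F',np.round(o['wrist_force'],1),'p',np.round(p,4),'r',round(np.linalg.norm(v),4),'th',round(np.degrees(th),1))
    R0=Ro.from_euler('xyz',o['ee_rot']).as_matrix()
    for k in range(1,n+1):
        t=th-np.radians(step*k);w=C+r*np.array([np.cos(t),np.sin(t)])-p[:2];print(np.round(R0.T@[*w,0]/.1,3)[:2].tolist())
E
python3 - <<'E'
from h import *
crank(np.array([.6113,.1487]),10,8,.0445)
E
```

```text
t 49.7833 w 0.0216 F [-5.1 -0.3  5.8] p [0.626  0.1073 0.3449] r 0.0439 th -70.4
[-0.025, -0.073]
[-0.031, -0.151]
[-0.024, -0.228]
[-0.003, -0.303]
[0.03, -0.373]
[0.075, -0.436]
[0.131, -0.49]
[0.194, -0.534]
```

{"method": "move_arm", "body": {"increments": [[[0,-0.022,-0.073,0,0,0,0],[0,-0.031,-0.15,0,0,0,0],[0,-0.024,-0.228,0,0,0,0],[0,-0.003,-0.303,0,0,0,0],[0,0.03,-0.373,0,0,0,0],[0,0.03,-0.373,0,0,0,0]]]}}

```text
time: 50.28
tool_pos: [0.5895, 0.1103, 0.3449]
ee_rot: [3.136, -0.0, 1.571]
wrist_force: [2.3, 0.4, 3.8]
width: 0.0219
```

Run:
```python
from h import *
crank(np.array([.6113,.1487]),15,8,.0445)
p,d=snap('top','t31');cv2.imwrite('pics/t31c.png',cv2.resize(p[160:260,90:220,::-1],(780,600),interpolation=cv2.INTER_CUBIC))
```

```text
t 50.2833 w 0.0219 F [2.3 0.4 3.8] p [0.5895 0.1103 0.3449] r 0.0442 th -119.7
[0.067, -0.094]
[0.159, -0.166]
[0.266, -0.211]
[0.381, -0.226]
[0.496, -0.212]
[0.604, -0.168]
[0.696, -0.098]
[0.768, -0.006]
```

View pics/t31c.png

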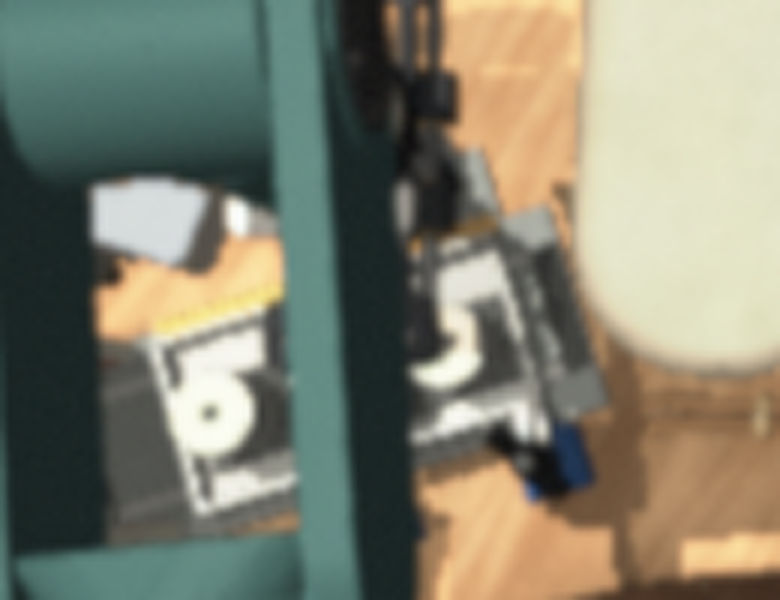

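{"method": "move_arm", "body": {"increments": [[[0,0.05,-0.078,0,0,0,0],[0,0.12,-0.14,0,0,0,0],[0,0.2,-0.187,0,0,0,0],[0,0.289,-0.216,0,0,0,0],[0,0.381,-0.226,0,0,0,0],[0,0.473,-0.217,0,0,0,0],[0,0.562,-0.19,0,0,0,0],[0,0.642,-0.144,0,0,0,0]]]}}

```text
time: 51.0
tool_pos: [0.5739, 0.1738, 0.3449]
ee_rot: [-3.138, 0.003, 1.57]
wrist_force: [-6.6, -3.2, 9.1]
width: 0.0216
```

Run:
```python
from h import *
crank(np.array([.6113,.1487]),12,8,.0445)
```

```text
t 51.0 w 0.0216 F [-6.6 -3.2  9.1] p [0.5739 0.1738 0.3449] r 0.045 th 146.1
[0.068, 0.064]
[0.126, 0.137]
[0.167, 0.221]
[0.189, 0.311]
[0.193, 0.404]
[0.177, 0.496]
[0.142, 0.582]
[0.09, 0.659]
```

{"method": "move_arm", "body": {"increments": [[[0,0.068,0.062,-0.008,0,0,0],[0,0.127,0.136,-0.008,0,0,0],[0,0.169,0.22,-0.008,0,0,0],[0,0.192,0.311,-0.008,0,0,0],[0,0.196,0.405,-0.008,0,0,0],[0,0.18,0.498,-0.008,0,0,0],[0,0.145,0.586,-0.008,0,0,0],[0,0.093,0.664,-0.008,0,0,0]]]}}

```text
time: 51.67
tool_pos: [0.6407, 0.1848, 0.3449]
ee_rot: [-3.138, -0.003, 1.573]
wrist_force: [-4.9, 1.8, 7.5]
width: 0.0211
```

Run:
```python
from h import *
crank(np.array([.6113,.1487]),12,8,.045)
```

```text
t 51.6667 w 0.0211 F [-4.9  1.8  7.5] p [0.6407 0.1848 0.3449] r 0.0466 th 50.9
[-0.079, 0.056]
[-0.158, 0.107]
[-0.246, 0.141]
[-0.339, 0.155]
[-0.433, 0.149]
[-0.524, 0.125]
[-0.607, 0.082]
[-0.68, 0.022]
```

{"method": "move_arm", "body": {"increments": [[[0,-0.079,0.056,-0.01,0,0,0],[0,-0.158,0.107,-0.01,0,0,0],[0,-0.246,0.141,-0.01,0,0,0],[0,-0.339,0.155,-0.01,0,0,0],[0,-0.433,0.149,-0.01,0,0,0],[0,-0.524,0.125,-0.01,0,0,0],[0,-0.607,0.082,-0.01,0,0,0],[0,-0.68,0.022,-0.01,0,0,0]]]}}

```text
time: 52.33
tool_pos: [0.6436, 0.1171, 0.345]
ee_rot: [3.142, -0.006, 1.573]
wrist_force: [0.4, 7.8, 2.7]
width: 0.0214
```

Run:
```python
from h import *
crank(np.array([.6113,.1487]),12,8,.045)
p,d=snap('top','t32');cv2.imwrite('pics/t32c.png',cv2.resize(p[160:260,70:200,::-1],(780,600),interpolation=cv2.INTER_CUBIC))
p,d=snap('side','s32');cv2.imwrite('pics/s32c.png',cv2.resize(p[120:220,130:260,::-1],(780,600),interpolation=cv2.INTER_CUBIC)[:600])
```

```text
t 52.3333 w 0.0214 F [0.4 7.8 2.7] p [0.6436 0.1171 0.345 ] r 0.0452 th -44.4
[-0.058, -0.074]
[-0.102, -0.158]
[-0.127, -0.248]
[-0.133, -0.342]
[-0.119, -0.435]
[-0.086, -0.523]
[-0.036, -0.603]
[0.03, -0.67]
```

View pics/s32c.png

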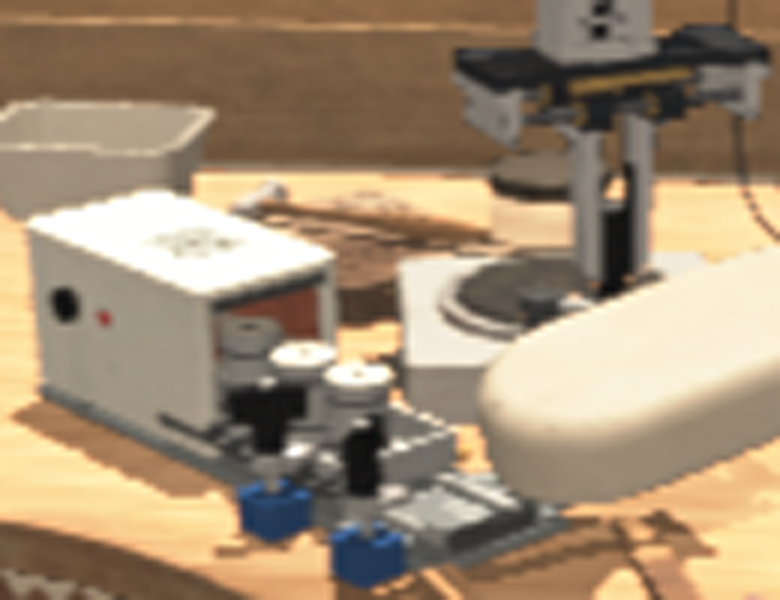

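{"method": "move_arm", "body": {"increments": [[[0,-0.058,-0.074,0,0,0,0],[0,-0.102,-0.158,0,0,0,0],[0,-0.127,-0.248,0,0,0,0],[0,-0.133,-0.342,0,0,0,0],[0,-0.119,-0.435,0,0,0,0],[0,-0.086,-0.523,0,0,0,0],[0,-0.036,-0.603,0,0,0,0],[0,0.03,-0.67,0,0,0,0]]]}}

```text
time: 53.1
tool_pos: [0.5779, 0.1187, 0.345]
ee_rot: [3.135, -0.0, 1.57]
wrist_force: [9.6, 1.5, -1.4]
width: 0.0214
```

Run:
```python
from h import *
crank(np.array([.6113,.1487]),12,8,.045)
```

```text
t 53.1 w 0.0214 F [ 9.6  1.5 -1.4] p [0.5779 0.1187 0.345 ] r 0.0449 th -138.1
[0.076, -0.056]
[0.162, -0.094]
[0.254, -0.113]
[0.348, -0.113]
[0.44, -0.094]
[0.526, -0.055]
[0.602, 0.0]
[0.664, 0.07]
```

{"method": "move_arm", "body": {"increments": [[[0,0.076,-0.052,0,0,0,0],[0,0.162,-0.09,0,0,0,0],[0,0.254,-0.11,0,0,0,0],[0,0.348,-0.11,0,0,0,0],[0,0.44,-0.092,0,0,0,0],[0,0.526,-0.055,0,0,0,0],[0,0.602,0,0,0,0,0],[0,0.664,0.07,0,0,0,0]]]}}

```text
time: 53.77
tool_pos: [0.5829, 0.1845, 0.345]
ee_rot: [-3.136, 0.003, 1.57]
wrist_force: [-5.5, -2.6, 4.7]
width: 0.0215
```

Run:
```python
from h import *
crank(np.array([.6113,.1487]),12,8,.045)
```

```text
t 53.7667 w 0.0215 F [-5.5 -2.6  4.7] p [0.5829 0.1845 0.345 ] r 0.0457 th 128.5
[0.045, 0.084]
[0.078, 0.172]
[0.092, 0.265]
[0.086, 0.359]
[0.061, 0.45]
[0.017, 0.533]
[-0.042, 0.606]
[-0.116, 0.664]
```

{"method": "move_arm", "body": {"increments": [[[0,0.045,0.084,-0.004,0,0,0],[0,0.078,0.172,-0.004,0,0,0],[0,0.092,0.265,-0.004,0,0,0],[0,0.086,0.359,-0.004,0,0,0],[0,0.061,0.45,-0.004,0,0,0],[0,0.017,0.533,-0.004,0,0,0],[0,-0.042,0.606,-0.004,0,0,0],[0,-0.116,0.664,-0.004,0,0,0]]]}}

```text
time: 54.43
tool_pos: [0.6497, 0.1749, 0.345]
ee_rot: [-3.138, -0.003, 1.573]
wrist_force: [-3.1, 4.0, 3.5]
width: 0.0212
```

Run:
```python
from h import *
crank(np.array([.6113,.1487]),12,8,.045)
```

```text
t 54.4333 w 0.0212 F [-3.1  4.   3.5] p [0.6497 0.1749 0.345 ] r 0.0465 th 34.3
[-0.091, 0.032]
[-0.181, 0.059]
[-0.275, 0.065]
[-0.368, 0.053]
[-0.457, 0.021]
[-0.537, -0.029]
[-0.605, -0.094]
[-0.658, -0.172]
```

{"method": "move_arm", "body": {"increments": [[[0,-0.091,0.032,-0.003,0,0,0],[0,-0.181,0.059,-0.003,0,0,0],[0,-0.275,0.065,-0.003,0,0,0],[0,-0.368,0.053,-0.003,0,0,0],[0,-0.457,0.021,-0.003,0,0,0],[0,-0.537,-0.029,-0.003,0,0,0],[0,-0.605,-0.094,-0.003,0,0,0],[0,-0.658,-0.172,-0.003,0,0,0]]]}}

```text
time: 55.1
tool_pos: [0.6329, 0.1091, 0.345]
ee_rot: [3.141, -0.005, 1.572]
wrist_force: [1.6, 7.8, 0.1]
width: 0.022
```

Run:
```python
from h import *
crank(np.array([.6113,.1487]),12,8,.045)
p,d=snap('side','s33');cv2.imwrite('pics/s33c.png',cv2.resize(p[120:220,130:260,::-1],(780,600),interpolation=cv2.INTER_CUBIC)[:600])
```

```text
t 55.1 w 0.022 F [1.6 7.8 0.1] p [0.6329 0.1091 0.345 ] r 0.0451 th -61.3
[-0.035, -0.087]
[-0.053, -0.18]
[-0.05, -0.274]
[-0.028, -0.365]
[0.012, -0.45]
[0.069, -0.525]
[0.141, -0.586]
[0.223, -0.631]
```

View pics/s33c.png

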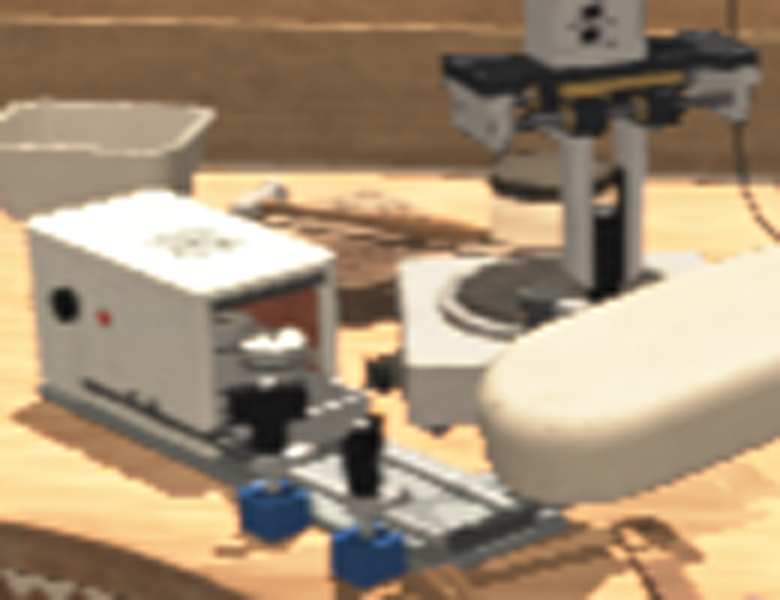

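{"method": "move_arm", "body": {"increments": [[[0,-0.035,-0.087,0,0,0,0],[0,-0.053,-0.18,0,0,0,0],[0,-0.05,-0.274,0,0,0,0],[0,-0.028,-0.365,0,0,0,0],[0,0.012,-0.45,0,0,0,0],[0,0.069,-0.525,0,0,0,0],[0,0.141,-0.586,0,0,0,0],[0,0.223,-0.631,0,0,0,0]]]}}

```text
time: 55.82
tool_pos: [0.5709, 0.1294, 0.345]
ee_rot: [3.137, 0.002, 1.57]
wrist_force: [8.1, -1.7, -2.8]
width: 0.0215
```

Run:
```python
from h import *
crank(np.array([.6113,.1487]),10,8,.045)
```

```text
t 55.8167 w 0.0215 F [ 8.1 -1.7 -2.8] p [0.5709 0.1294 0.345 ] r 0.0448 th -154.5
[0.072, -0.03]
[0.15, -0.044]
[0.228, -0.045]
[0.305, -0.032]
[0.379, -0.006]
[0.448, 0.033]
[0.508, 0.083]
[0.559, 0.142]
```

{"method": "move_arm", "body": {"increments": [[[0,0.072,-0.028,0,0,0,0],[0,0.15,-0.042,0,0,0,0],[0,0.228,-0.043,0,0,0,0],[0,0.305,-0.03,0,0,0,0],[0,0.379,-0.005,0,0,0,0],[0,0.448,0.033,0,0,0,0],[0,0.508,0.083,0,0,0,0],[0,0.559,0.142,0,0,0,0]]]}}

```text
time: 56.48
tool_pos: [0.5833, 0.185, 0.345]
ee_rot: [-3.136, 0.004, 1.57]
wrist_force: [-4.5, -3.1, 3.6]
width: 0.022
```

Run:
```python
from h import *
crank(np.array([.6113,.1487]),5,8,.045)
```

```text
t 56.4833 w 0.022 F [-4.5 -3.1  3.6] p [0.5833 0.185  0.345 ] r 0.0458 th 127.6
[0.016, 0.037]
[0.036, 0.071]
[0.053, 0.107]
[0.066, 0.143]
[0.076, 0.181]
[0.083, 0.22]
[0.087, 0.259]
[0.087, 0.298]
```

{"method": "move_arm", "body": {"increments": [[[0,0.016,0.037,0,0,0,0],[0,0.036,0.071,0,0,0,0],[0,0.053,0.107,0,0,0,0],[0,0.053,0.107,0,0,0,0]]]}}

```text
time: 56.82
tool_pos: [0.5942, 0.1913, 0.345]
ee_rot: [-3.137, 0.001, 1.571]
wrist_force: [-4.2, 0.7, 2.9]
width: 0.0214
```

Run:
```python
from h import *
crank(np.array([.6113,.1487]),4,5,.045)
```

```text
t 56.8167 w 0.0214 F [-4.2  0.7  2.9] p [0.5942 0.1913 0.345 ] r 0.0459 th 111.9
[0.002, 0.033]
[0.011, 0.063]
[0.017, 0.094]
[0.022, 0.125]
[0.024, 0.156]
```

{"method": "move_arm", "body": {"increments": [[[0,0.004,0.033,0,0,0,0],[0,0.012,0.063,0,0,0,0],[0,0.012,0.063,0,0,0,0]]]}}

```text
time: 57.07
tool_pos: [0.5999, 0.1929, 0.345]
ee_rot: [-3.135, -0.001, 1.572]
wrist_force: [-6.9, 1.8, 3.7]
width: 0.022
```

{"method": "move_arm", "body": {"increments": [[[0,0.005,0.033,0,0,0,0],[0,0.005,0.033,0,0,0,0],[0,0.005,0.033,0,0,0,0]]]}}

```text
time: 57.32
tool_pos: [0.6016, 0.1933, 0.3449]
ee_rot: [-3.129, 0.0, 1.572]
wrist_force: [-13.1, 0.5, 6.9]
width: 0.0218
```

Run:
```python
from h import *
crank(np.array([.6113,.1487]),4,5,.045)
```

```text
t 57.3167 w 0.0218 F [-13.1   0.5   6.9] p [0.6016 0.1933 0.3449] r 0.0457 th 102.3
[-0.001, 0.032]
[0.003, 0.064]
[0.004, 0.095]
[0.003, 0.126]
[-0.0, 0.158]
```

{"method": "move_arm", "body": {"increments": [[[0,0,0.02,0,0,0,0],[0,0,0.02,0,0,0,0],[0,0,0.02,0,0,0,0]]]}}

```text
time: 57.57
tool_pos: [0.6026, 0.1934, 0.3449]
ee_rot: [-3.125, 0.0, 1.573]
wrist_force: [-17.3, 0.4, 8.9]
width: 0.0214
```

Run:
```python
from h import *
crank(np.array([.6113,.1487]),4,1,.045)
p,d=snap('side','s34');cv2.imwrite('pics/s34c.png',cv2.resize(p[120:220,130:260,::-1],(780,600),interpolation=cv2.INTER_CUBIC)[:600])
```

```text
t 57.5667 w 0.0214 F [-17.3   0.4   8.9] p [0.6026 0.1934 0.3449] r 0.0456 th 101.1
[-0.001, 0.032]
```

View pics/s34c.png

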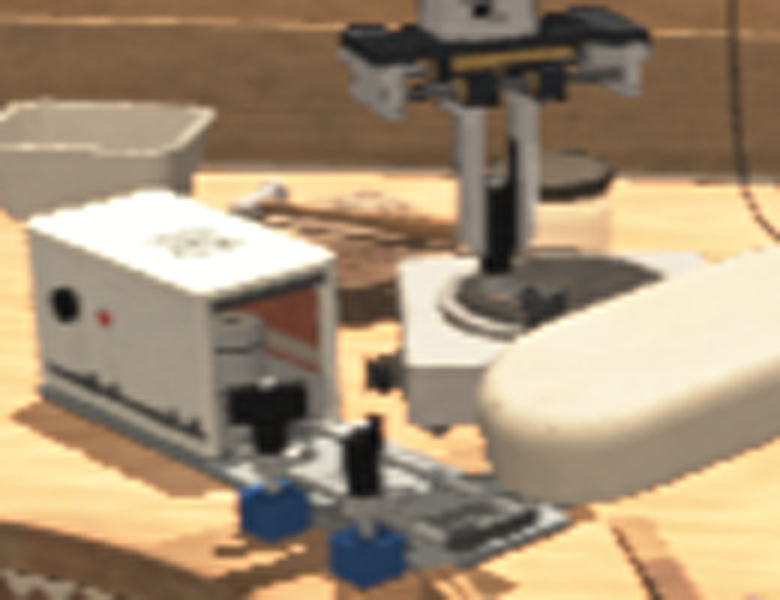

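{"method": "move_arm", "body": {"increments": [[[0.5,0,0,0,0,0,0],[0.5,0,0,0,0,0,0],[0.5,0,0,0,0,0,0],[0.5,0,0,0,0,0,0],[0.5,0,0,0,0,0,0]]]}}

```text
time: 58.03
tool_pos: [0.6066, 0.1926, 0.3449]
ee_rot: [3.141, 0.0, 1.571]
wrist_force: [-0.4, 0.2, -0.6]
width: 0.0463
```

{"method": "move_arm", "body": {"increments": [[[0.5,0,0,-0.3,0,0,0],[0.5,0,0,-0.6,0,0,0],[0.5,0,0,-1,0,0,0],[0.5,0,0,-1,0,0,0],[0.5,0,0,-1,0,0,0]]]}}

```text
time: 58.45
tool_pos: [0.6066, 0.1927, 0.4493]
ee_rot: [3.134, -0.002, 1.57]
wrist_force: [0.5, -1.0, 0.5]
width: 0.0469
```

Run:
```python
from h import *
o=robot.get_obs();print(o['time'],o['width'],o['tool_pos'],o['wrist_force'])
p,d=snap('side','s35');cv2.imwrite('pics/s35c.png',cv2.resize(p[140:205,130:215,::-1],(785,600),interpolation=cv2.INTER_CUBIC)[:600])
cv2.imwrite('pics/s35b.png',cv2.resize(p[:,:,::-1],(800,600),interpolation=cv2.INTER_CUBIC))
P=cloud('side',d)
for u,v in((165,173),(168,178),):print(P[v,u])
```

```text
58.45 0.04689120121542997 [0.60662706 0.19266335 0.44929928] [ 0.50575925 -1.0110367   0.53238801]
[0.4368971  0.26333789 0.10160051]
[0.4558796  0.29214512 0.06924113]
```

View pics/s35c.png

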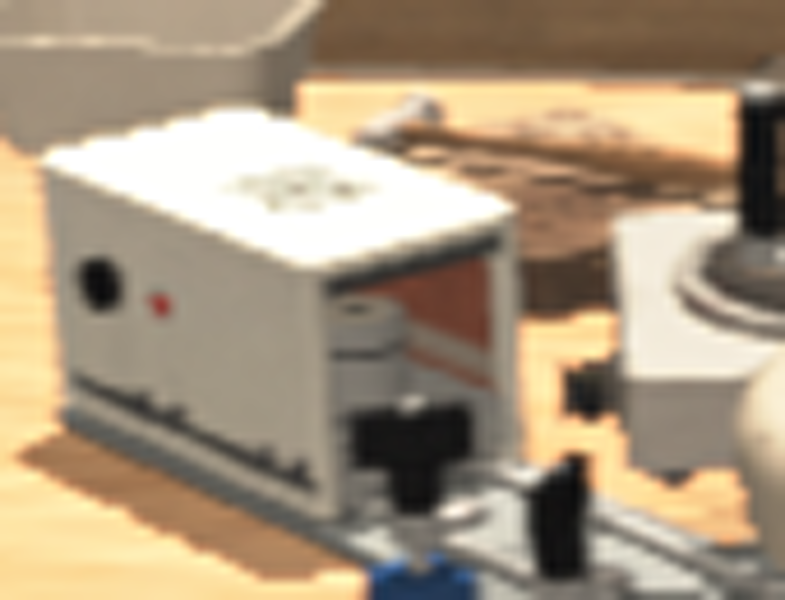

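View pics/s35b.png

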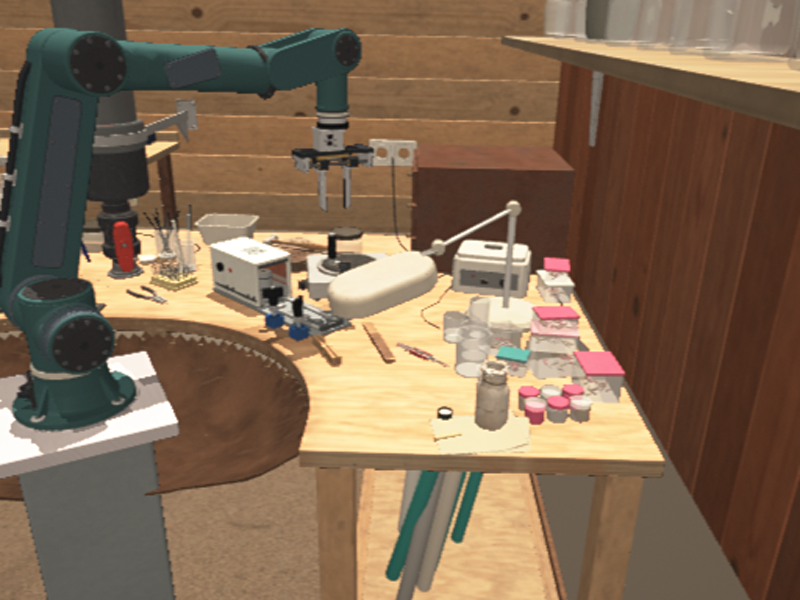

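{"method": "move_arm", "body": {"increments": [[[0.5,-0.3,0,-0.3,0,0,0],[0.5,-0.6,0,-0.5,0,0,0],[0.5,-1,0,-0.5,0,0,0],[0.5,-1,0,-0.5,0,0,0]]]}}

```text
time: 58.83
tool_pos: [0.6068, 0.0873, 0.4949]
ee_rot: [-3.141, 0.004, 1.563]
wrist_force: [0.4, 0.3, -0.1]
width: 0.0468
```

{"method": "move_arm", "body": {"increments": [[[0.5,-0.3,0,0,0,0,0],[0.5,-0.6,0,0,0,0,0],[0.5,-1,0,0,0,0,0],[0.5,-1,0,0,0,0,0],[0.5,-1,0,0,0,0,0]]]}}

```text
time: 59.25
tool_pos: [0.6068, -0.0091, 0.4922]
ee_rot: [-3.136, -0.001, 1.567]
wrist_force: [-0.1, 0.4, 0.9]
width: 0.047
```

Run:
```python
from h import *
o=robot.get_obs();print(o['time'],o['tool_pos'],o['wrist_force'])
p,d=snap('top','t36');cv2.imwrite('pics/t36c.png',cv2.resize(p[150:270,50:210,::-1],(800,600),interpolation=cv2.INTER_CUBIC))
```

```text
59.25 [ 0.60675407 -0.00907555  0.49223922] [-0.06557756  0.41579616  0.87163297]
```

View pics/t36c.png

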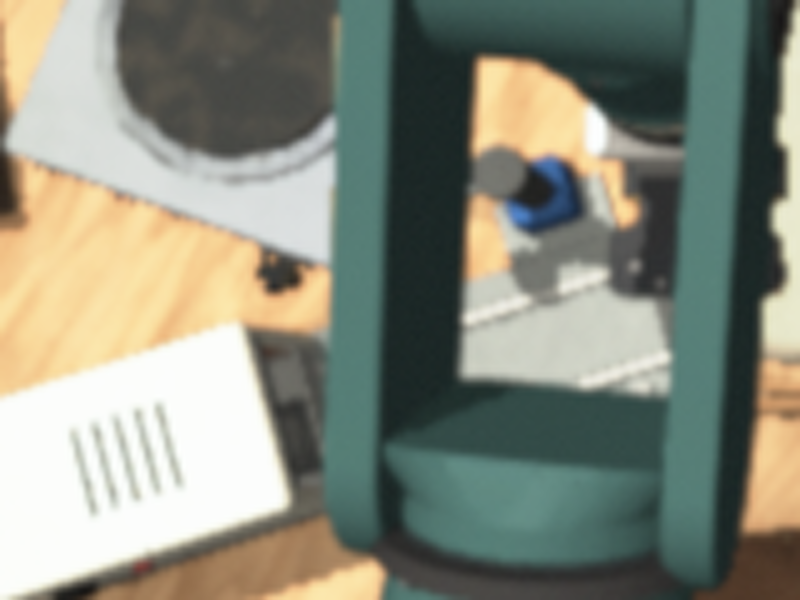

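```bash
python3 -c "
from bench import robot
print(robot.close_job())"
```

```text
the job is handed in; nothing more can be done
None
```

The job is handed in at about 59 s of the 210 s allowed; it reports no verdict.

- **Flasks:** All three were there and lying down. I turned each one upright and set it in the tray on its foot, one of them by standing it on the bench first and regripping it from above.
- **Screws:** I undid both fully, to their end stops. The one nearer the oven undoes anticlockwise. The other has the reverse thread and undoes clockwise. I felt each against its tight stop first, at about 0.5 N m.
- **Crank:** I held the sleeve and turned it clockwise about 908°, against the roughly 904° needed. At the end the force climbed from about 6 to 17 N with hardly any movement, so I took the tray to be against its stop. I then let go and lifted clear.

**Last checks:** The final side picture shows the tray inside the oven and the flask nearest the mouth upright. The other things on the bench look to be where they were. The tool read under 1 N of contact force.

**Not confirmed:** Once fully in, the other two flasks were hidden by the hood. I last saw all three upright about 76 mm in, and at about 160 mm the visible ones still stood. The final top picture was mostly blocked by the arm, so I judged the tray home from the crank angle and stop force, not by seeing its edge.

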